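Set up the recipe board and measuring cups for baking

ROBOT

A 7-joint arm with a two-finger parallel gripper is mounted at the origin on a cart in front of the work surface, level with it; the furniture and walls round the work are solid. World frame = base frame: x ahead of the robot, y to its left, z up, the work surface at z = 0. Lengths are in m, angles in degrees, forces in N, time in s.
With the tool pointing down it reaches from about 0.4 to 0.875 m from the base axis. Payload 4.4 kg.
Tool frame: the origin (TCP) lies between the finger pads; the fingertips stand 11 mm ahead of it and the grasp point (between the pads) lies 8 mm behind it (finger_overhang is the distance from the TCP to the fingertips, in m); z points along the fingers, y is the direction in which the jaws open and shut (so a half turn about z gives the same grasp; the last joint's range is limited). The gripper opens to 85 mm and grips with 20 to 120 N. Pads are 22 mm wide; open, the fingers measure 114 mm over their backs; the gripper's body (76 mm by 85 mm) begins 54 mm behind the grasp point. The pads swing forward as they close: fully open they stand 13 mm farther back than shut.
Start: joints at [-69.546, 36.005, 2.206, 86.941, -1.547, 57.084, -1.146], TCP at [0.267, 0.593, 0.242] pointing down, gripper open.
Joint ranges: [-175.42, 175.42], [-21.48, 121.26], [-71.46, 75.88], [10.55, 141.38], [-63.04, 243.04], [13.31, 113.54], [-168.57, 168.57]. Speed limits (degrees/s): [147.25, 147.25, 180, 180, 180, 180, 180].

INTERFACE

Orientations are given as [roll, pitch, yaw] about the fixed x, y, z axes, in that order (R = Rz(yaw) Ry(pitch) Rx(roll)).
In Python, from cell import read_state, grab_frame, finish_job, finger_overhang gives the robot as it stands.
- The arm moves only by the tool step_arm, never from a script. Its argument "increments" is a list of rows, each an object with "delta_rot": the turn, a rotation vector about the tool's x, y, z scaled (see below), a list of three; "delta_pos": the shift along the tool's x, y, z scaled (see below), a list of three; "claw": the opening, from 0 (shut) to 1 (fully open). A call has 1 to 12 rows; each row shifts and turns the commanded pose from where the row before left it, along the tool's axes as they then stand; what a row does not reach is not made up. The controller multiplies each number of a shift by 2 cm and each number of a turn by 4 degrees. A row lasts 1/8 s, in which the tool goes at most 62.5 mm and 10.7 degrees, less where a joint would pass 70% of its speed; a pose out of reach is approached as far as the arm can. A call with a number of a shift or a turn outside -1 to 1 is refused whole. A call with a gripper value outside its range is refused whole. The fingers move at their own pace and stop on an object; "squeeze" is the grip in N (left out, the last holds). Time passes only in rows, so rows that do not move let the fingers close. It gives the time, the measured TCP pose, the force and the opening at its end, in the units of the state.
- read_state(): the state, without advancing time (a new reading comes with each control period).
- grab_frame(name): name is "side" or "top" or "wrist"; returns a dict with "image" (480x640x3 uint8, blue, green, red), "intrinsics" (3x3 intrinsics, pixels), "eye" and "orientation" of the camera in the world. Camera axes: x right, y down, z forward; pixel columns grow to the right and rows downward; lengths in m; the calibration is good to about 2 mm. A picture is of the moment at which its call begins. There is no depth.
- finish_job(): hands the job in, once; it reports no verdict.
The state is a dict: "time": time; "joint_pos": joint angles; "qvel": joint speeds; "joint_efforts": joint torques, N m; "tcp_pos": TCP position; "tcp_rot": TCP orientation; "force": force on the tool from outside, world axes, zero at the start; "wrist_torque": the same for the moment, N m; "grip_width": finger opening in m.
Only numpy, scipy, OpenCV 4.12 (cv2) and the standard library are available. Lean on these libraries where they do the work, as an engineer would, in place of code of your own. Each camera call takes 0.05 s, during which the arm holds its last target.

TASK

Get the baking corner ready: unfold the recipe board's kickstand fully while the board lies there, then stand the board up on it, wholly on the cork mat, square to it, its printed face towards the mat's front edge (the robot's side). Hang every measuring cup by its hook on the rail: hook it over the bar at the bare end and slide it along under the guard strip until it hangs right under the mark of its own colour (the farthest has to go first). Leave the egg timer, mug, spice jar, teaspoon and peg where they are.

Things in the scene. Friction and masses are not known exactly. Their poses are not given: they have to be found in the camera images.
- board: recipe board, 150 mm tall, 140 wide, 12 thick, about 0.4 kg in all, wooden back, white printed face, with kickstand and carrying loop. It starts lying face down. Origin: centre of its face; +z out of its back (up while it lies), -x to its top edge, +x to its bottom edge, y along that edge. The kickstand's hinge axis runs along y at x = -25, z = 20 mm (100 mm up from the bottom edge)
- board_bottom (a point): middle of the board's bottom edge (75 mm from the origin, mid thickness)
- stand (a joint): angle of the kickstand: 0 folded flat on the back, 0.70 fully unfolded, at its stop; a friction hinge (0.08 N m) that stays where it is left
- stand_tab (a point): grip point in the orange pull tab at the free end of the kickstand, 92 mm from the hinge axis along the leg and 24 mm out from the leg's middle line. The tab is 14 mm wide along the hinge, 9 mm thick, and sticks out square from the leg to 36 mm from its middle line; the leg under it is 16 mm wide. x axis: along the leg from hinge to foot; z: along the tab, outwards
- stand_foot (a point): axis of the round rubber foot (radius 7 mm) at the end of the kickstand, 97 mm from the hinge. Standing, bottom edge and foot are about 80 mm apart and the board leans back about 0.25 rad
- bail (a joint): angle of the carrying loop hinged to the top edge of the board: 1.57 = square out of the back (straight up while the board lies), 0 = in the plane of the board beyond its top edge, -0.8 its stop towards the face. It turns very freely: a board lifted by it hangs down, bottom edge lowest
- bail_grip (a point): middle of the black grip bar of the loop, 38 mm from the loop's hinge (which is 79 mm from the board's origin towards the top); bar 56 mm long along the board's y, 10 mm thick (along the board's x while the loop stands up), 14 mm deep, free all round between its two wires
- mat: cork mat fixed on the worktop, 130 mm (x) by 190 mm (y), 3 mm thick; origin at the middle of its underside; its front edge is the -x one
- rail: fixed steel rail on a wooden foot (94 x 430 mm); flat bar along y, 14 mm wide, 144 to 156 mm high, y = -200 to 200 mm; origin under its middle at worktop height. A guard strip 14 mm wide, 172 to 176 mm high, covers the bar from y = -90 mm to the left end: hooks go on only at the bare right end and slide along under it. Stays hold it 54 mm behind. A back rest (84 to 98 mm high, face 30 mm behind the bar's middle) stops the hung cups swinging
- rail_load (a point): top of the bar, middle of the bare right end (y = -145 mm of the rail), 156 mm above the worktop; axes as the rail's
- cup_red: red measuring cup with a steel rail hook, 56 mm across, 45 mm high without and 132 mm with hook and grip, 0.15 kg; may be absent. Origin: centre of the underside. Its upright coloured grip stands on the -x side, middle at x = -50 mm, from 99 to 132 mm above the underside, 24 mm wide (y), 10 mm thick (x); the hook's channel runs along y. It starts upright
- cup_red_hook (a point): inside top of its hook, 95 mm above the underside, on the cup's axis: this point rests on the top of the bar. Channel 24 mm wide (x = -12 to 12 mm), plate above 4 mm thick, 30 mm wide along y, reaching forward to the foot of the grip. The front strap runs down to the cup's front wall; the free tip at the back reaches 17 mm down, leaving 33 mm between tip and rim (45 mm) for the bar to enter from behind
- mark_red: red mark, a 20 mm wide clip on the guard strip; origin at its middle, on top of the strip; axes as the rail's
- cup_yellow: yellow measuring cup with a steel rail hook, 56 mm across, 45 mm high without and 132 mm with hook and grip, 0.15 kg; may be absent. Origin: centre of the underside. Its upright coloured grip stands on the -x side, middle at x = -50 mm, from 99 to 132 mm above the underside, 24 mm wide (y), 10 mm thick (x); the hook's channel runs along y. It starts upright
- cup_yellow_hook (a point): inside top of its hook, 95 mm above the underside, on the cup's axis: this point rests on the top of the bar. Channel 24 mm wide (x = -12 to 12 mm), plate above 4 mm thick, 30 mm wide along y, reaching forward to the foot of the grip. The front strap runs down to the cup's front wall; the free tip at the back reaches 17 mm down, leaving 33 mm between tip and rim (45 mm) for the bar to enter from behind
- mark_yellow: yellow mark, a 20 mm wide clip on the guard strip; origin at its middle, on top of the strip; axes as the rail's
- cup_blue: blue measuring cup with a steel rail hook, 56 mm across, 45 mm high without and 132 mm with hook and grip, 0.15 kg; may be absent. Origin: centre of the underside. Its upright coloured grip stands on the -x side, middle at x = -50 mm, from 99 to 132 mm above the underside, 24 mm wide (y), 10 mm thick (x); the hook's channel runs along y. It starts upright
- cup_blue_hook (a point): inside top of its hook, 95 mm above the underside, on the cup's axis: this point rests on the top of the bar. Channel 24 mm wide (x = -12 to 12 mm), plate above 4 mm thick, 30 mm wide along y, reaching forward to the foot of the grip. The front strap runs down to the cup's front wall; the free tip at the back reaches 17 mm down, leaving 33 mm between tip and rim (45 mm) for the bar to enter from behind
- mark_blue: blue mark, a 20 mm wide clip on the guard strip; origin at its middle, on top of the strip; axes as the rail's
- egg_timer: red and white egg timer, 62 mm, a bystander to leave alone
- mug: spotted mug, 91 mm high, a bystander to leave alone
- spice: spice jar with a black lid, 105 mm, a bystander to leave alone
- teaspoon: teaspoon, 130 mm, a bystander to leave alone
- peg: purple clothes peg, 72 mm, a bystander to leave alone
Things that resemble listed ones, but are neither listed nor needed, are in the scene too. Of the things shaped like the cup_yellow, the yellow one is meant.

How it is judged (in metres and radians):
On the way, in this order (a step that is already met when the one before it is completed fails the run):
1. the kickstand is unfolded while the board lies face down (value of joint stand above 0.6 rad and angle between board's own z axis and vertical below 0.35 rad), for 0.2 s.
2. the board stands on its bottom edge and kickstand on the mat, facing its front edge (angle between board's own x axis and vertical between 2.6 and 2.99 rad and value of joint stand above 0.6 rad and height (world z) of board_bottom below 0.013 m and height (world z) of stand_foot below 0.018 m and x of board_bottom in the frame of mat between -0.067 and 0 m and x of stand_foot in the frame of mat between 0 and 0.067 m and y of board_bottom in the frame of mat between -0.03 and 0.03 m and angle between the y axis of board and the y axis of mat, either way round below 0.3 rad and linear speed of board below 0.03 m/s), for 0.3 s.
At the end, for the whole second after the job is handed in: The board leans back 0.15-0.54 rad on bottom edge (front half of the mat) and open kickstand (rear half), within 30 mm of the mat's middle line, square within 0.3 rad. Each cup present hangs hooked on the bar within 14 mm of its colour's mark, tilted under 0.3 rad. At most a faint sway (all of step 2 and y of cup_red_hook in the frame of mark_red between -0.014 and 0.014 m and x of cup_red_hook in the frame of mark_red between -0.012 and 0.012 m and z of cup_red_hook in the frame of rail_load between -0.006 and 0.006 m and angle between each of cup_red, cup_yellow, cup_blue's own z axis and vertical below 0.3 rad and linear speed of each of cup_red, cup_yellow, cup_blue below 0.15 m/s and y of cup_yellow_hook in the frame of mark_yellow between -0.014 and 0.014 m and x of cup_yellow_hook in the frame of mark_yellow between -0.012 and 0.012 m and z of cup_yellow_hook in the frame of rail_load between -0.006 and 0.006 m and y of cup_blue_hook in the frame of mark_blue between -0.014 and 0.014 m and x of cup_blue_hook in the frame of mark_blue between -0.012 and 0.012 m and z of cup_blue_hook in the frame of rail_load between -0.006 and 0.006 m); the robot touches nothing.
It fails at once if the red and white egg timer is moved more than 40 mm (distance of egg_timer from where it was at the start of the episode above 0.04 m).
It fails at once if the spotted mug is moved more than 40 mm (distance of mug from where it was at the start of the episode above 0.04 m).
It fails at once if the spice jar with a black lid is moved more than 40 mm (distance of spice from where it was at the start of the episode above 0.04 m).
It fails at once if the teaspoon is moved more than 40 mm (distance of teaspoon from where it was at the start of the episode above 0.04 m).
It fails at once if the purple clothes peg is moved more than 40 mm (distance of peg from where it was at the start of the episode above 0.04 m).
Of cup_red, cup_yellow, cup_blue only 2 to 3 are there at a start; the rules pass over those that are not, and their reading is None.
At some moment in a run one of cup_red, cup_yellow, cup_blue may be knocked a few centimetres aside while the robot is not near it.
It also fails if it takes over 210 s, if anything falls off the work surface, if the arm or the gripper's body presses on something with over 40 N, if the wrist force passes 120 N, or if a joint passes its speed limit or range.

## Working session

There is one attempt and no reset: what is moved stays moved. The work goes in short steps, Python scripts to look and compute and a tool call to move; the robot and the scene stay as the last step left them, time stands still between calls to the robot, and variables do not carry over. Pictures are saved under pics/ and viewed, and the job is handed in when it is done.

Besides the shell and the picture viewer there is one more tool, called after "Request:" by a JSON object that holds its "op" and its "data". step_arm: Moves the arm, as the interface text tells. Its arguments: {"type":"object","properties":{"increments":{"type":"array","items":{"type":"object","properties":{"delta_rot":{"type":"array","items":{"type":"number","minimum":-1,"maximum":1}},"delta_pos":{"type":"array","items":{"type":"number","minimum":-1,"maximum":1}},"claw":{"type":"number"}}}},"squeeze":{"type":"number"}},"required":["increments"]}

```bash
ls; mkdir -p pics; python3 - <<'E'
from cell import *
import cv2
print(read_state()); print(finger_overhang)
for n in ("side","top","wrist"):
    f=grab_frame(n); cv2.imwrite(f"pics/{n}0.png",f["image"]); print(n,f["intrinsics"],f["eye"],f["orientation"])
E
```

```text
pics
{'time': 0.0, 'joint_pos': array([-69.5465725 ,  36.05848548,   2.20266127,  86.99692539,
        -1.54799914,  57.08265695,  -1.14732691]), 'qvel': array([ 0.01393878, -0.00126763,  0.01569764,  0.07552793, -0.00894012,
        0.05600982,  0.04173641]), 'joint_efforts': array([ 5.09896163e-04, -5.63409913e+01,  1.22732040e+00, -1.93446189e+01,
        1.12494457e-02,  1.08338177e-02, -2.32389033e-05]), 'tcp_pos': array([0.26641434, 0.5922298 , 0.24138879]), 'tcp_rot': array([-1.79891608e+02,  6.36006802e-04,  1.55774448e+02]), 'force': array([ 0.20457531,  0.21546098, -0.19983589]), 'wrist_torque': array([-0.03400261, -0.03494955,  0.02894936]), 'grip_width': 0.08532869324028393}
0.011
side [[436.75086588   0.         326.07555635]
 [  0.         436.75086588 239.60409081]
 [  0.           0.           1.        ]] [ 0.23132879 -0.92730474  1.07290494] [-131.12321946   -0.67352282  -14.64396622]
top [[441.27076828   0.         313.9862012 ]
 [  0.         441.27076828 243.3657314 ]
 [  0.           0.           1.        ]] [0.32836067 0.18485552 1.36875971] [-170.03955363   -1.54806614  -89.68862975]
wrist [[406.52500056   0.         319.58869036]
 [  0.         406.52500056 225.14799356]
 [  0.           0.           1.        ]] [0.2012242  0.62109192 0.37292892] [1.63734394e+02 1.25720863e-01 6.57652365e+01]
```

View pics/side0.png

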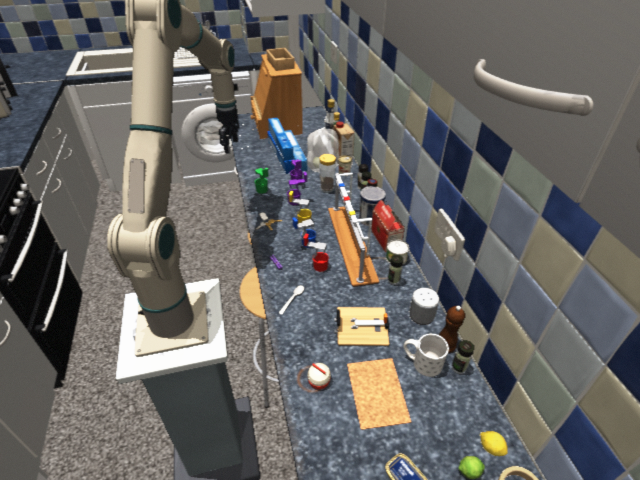

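View pics/top0.png

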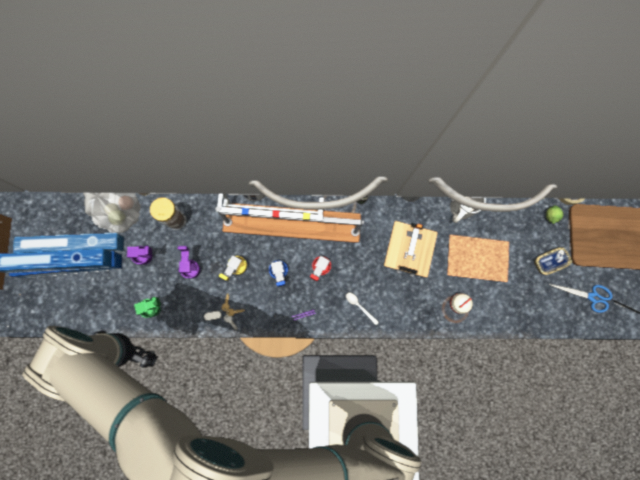

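View pics/wrist0.png

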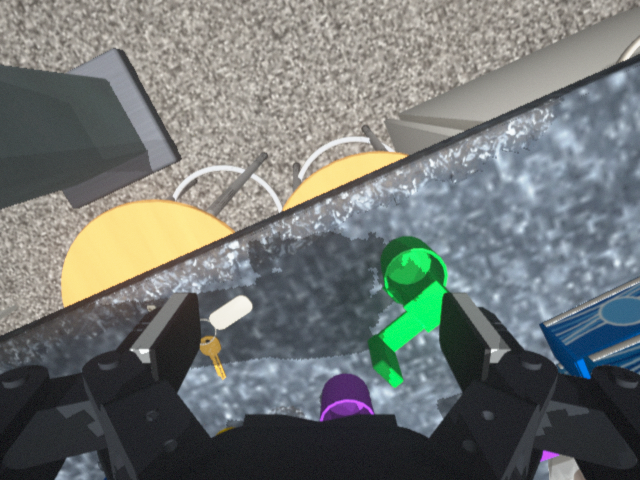

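```bash
cat > h.py <<'E'
from cell import *
import cv2, numpy as np
from scipy.spatial.transform import Rotation as R
def rot(o): return R.from_euler('xyz',o,degrees=True).as_matrix()
def frame(n,save=None):
    f=grab_frame(n); 
    if save: cv2.imwrite(f"pics/{save}.png",f["image"])
    return f
def ray(f,u,v):
    d=np.linalg.inv(f["intrinsics"])@np.array([u,v,1.]); d=rot(f["orientation"])@d
    return np.array(f["eye"]),d/np.linalg.norm(d)
def onz(f,u,v,z):
    o,d=ray(f,u,v); return o+d*(z-o[2])/d[2]
def proj(f,p):
    c=rot(f["orientation"]).T@(np.array(p)-f["eye"]); q=f["intrinsics"]@c; return q[:2]/q[2]
def two(r1,r2):
    (o1,d1),(o2,d2)=r1,r2
    A=np.stack([d1,-d2],1); t=np.linalg.lstsq(A,o2-o1,rcond=None)[0]
    p,q=o1+d1*t[0],o2+d2*t[1]; return (p+q)/2,np.linalg.norm(p-q)
def crop(f,x0,y0,x1,y1,name,s=None):
    im=f["image"][y0:y1,x0:x1]; s=s or min(800/(x1-x0),600/(y1-y0))
    cv2.imwrite(f"pics/{name}.png",cv2.resize(im,None,fx=s,fy=s,interpolation=cv2.INTER_CUBIC)); print(name,"scale",s)
E
python3 - <<'E'
from h import *
f=frame("top"); s=frame("side")
crop(f,200,180,360,300,"t_a"); crop(f,360,180,520,300,"t_b")
crop(s,230,150,390,280,"s_a"); crop(s,270,250,450,430,"s_b")
E
```

```text
t_a scale 5.0
t_b scale 5.0
s_a scale 4.615384615384615
s_b scale 3.3333333333333335
```

View pics/t_a.png

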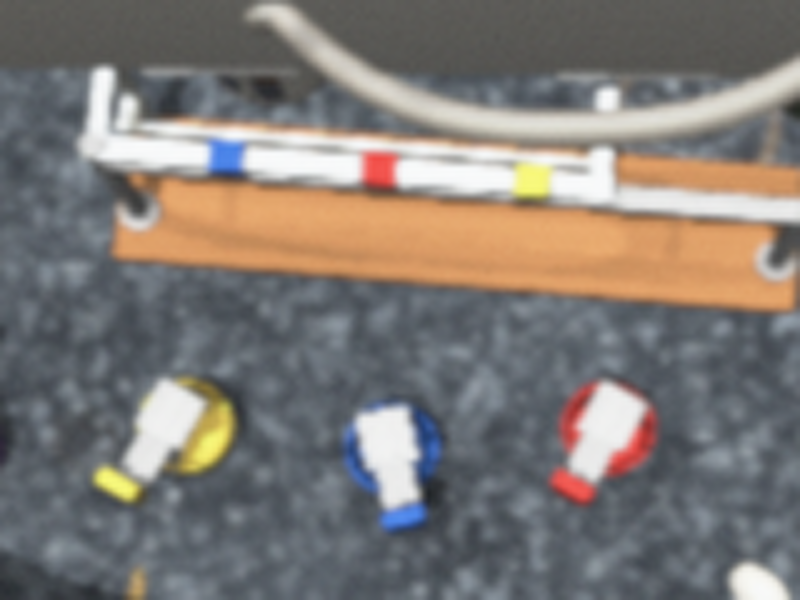

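View pics/t_b.png

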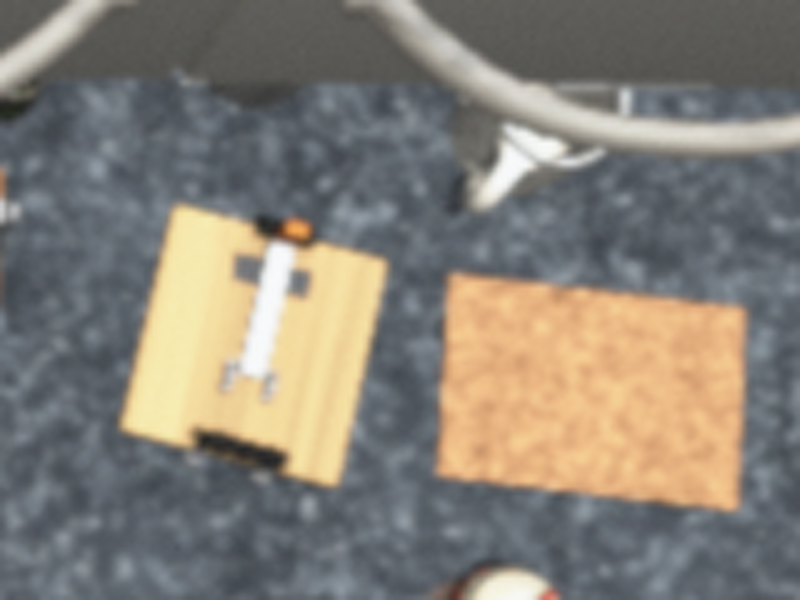

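View pics/s_a.png

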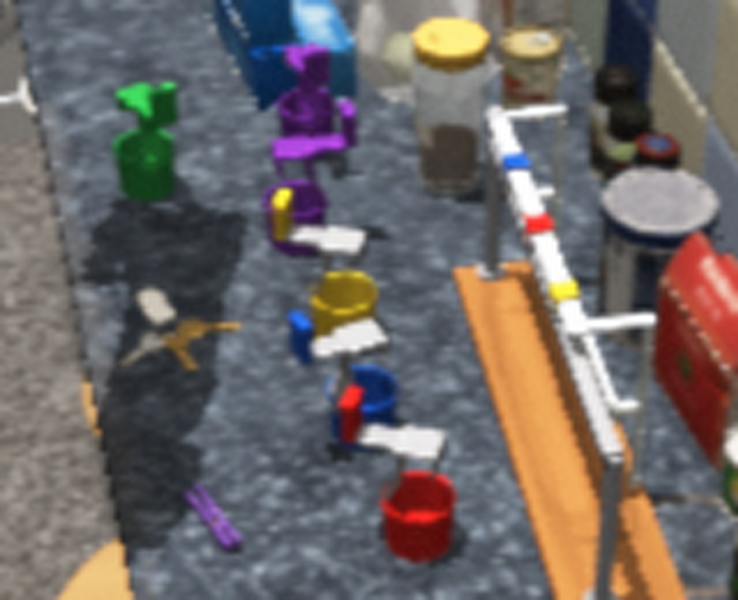

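View pics/s_b.png

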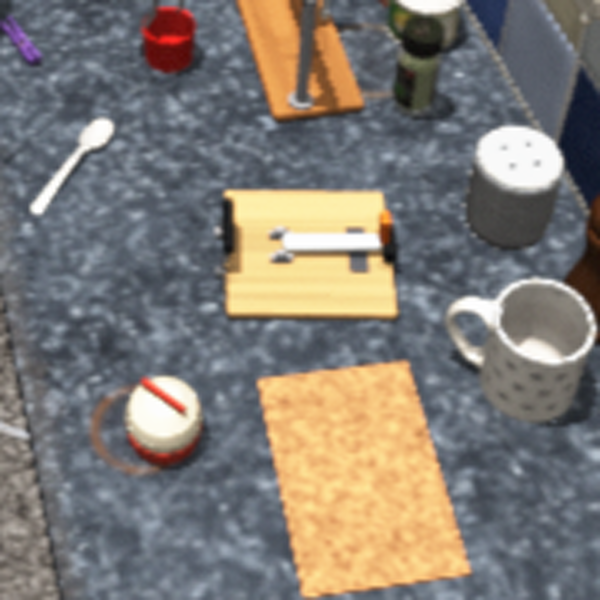

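```bash
python3 - <<'E'
from h import *
t=frame("top"); s=frame("side")
np.set_printoptions(precision=4,suppress=True)
hsv=cv2.cvtColor(t["image"],cv2.COLOR_BGR2HSV)
def quad(f,box,lo,hi,z,name):
    hs=cv2.cvtColor(f["image"],cv2.COLOR_BGR2HSV)
    m=cv2.inRange(hs,lo,hi); k=np.zeros_like(m); x0,y0,x1,y1=box; k[y0:y1,x0:x1]=m[y0:y1,x0:x1]
    k=cv2.morphologyEx(k,cv2.MORPH_CLOSE,np.ones((9,9)))
    c=max(cv2.findContours(k,0,1)[0],key=cv2.contourArea); r=cv2.minAreaRect(c)
    P=np.array([onz(f,u,v,z) for u,v in cv2.boxPoints(r)])
    print(name,r,"ctr",onz(f,*r[0],z)); print(P[:,:2], [round(np.linalg.norm(P[i]-P[i-1]),4) for i in range(4)])
    d=P-np.roll(P,1,0); print([round(np.degrees(np.arctan2(a[1],a[0])),1) for a in d])
quad(t,(375,210,440,285),(10,60,120),(30,255,255),.012,"board top")
quad(t,(445,225,515,290),(5,60,100),(30,255,255),.003,"mat top")
quad(s,(340,350,415,430),(5,60,100),(30,255,255),.003,"mat side")
quad(s,(330,300,395,350),(10,60,120),(30,255,255),.012,"board side")
def blob(f,box,lo,hi):
    hs=cv2.cvtColor(f["image"],cv2.COLOR_BGR2HSV); x0,y0,x1,y1=box
    m=cv2.inRange(hs[y0:y1,x0:x1],lo,hi); 
    n,l,st,ce=cv2.connectedComponentsWithStats(m); return [(st[i][4],ce[i]+[x0,y0]) for i in range(1,n) if st[i][4]>3]
col={"red":((0,120,60),(8,255,255)),"yellow":((22,120,80),(34,255,255)),"blue":((105,120,60),(125,255,255))}
for k,(lo,hi) in col.items():
    print(k,"marks",[(a,c,onz(t,*c,.178)) for a,c in blob(t,(215,195,330,225),lo,hi)])
    print(k,"marks side",[(a,c,onz(s,*c,.178)) for a,c in blob(s,(335,170,370,225),lo,hi)])
E
```

```text
board top ((410.8824157714844, 247.47061157226562), (45.59669494628906, 50.447410583496094), 14.03624439239502) ctr [ 0.5569 -0.1546  0.012 ]
[[ 0.4964 -0.0644]
 [ 0.6529 -0.1067]
 [ 0.6186 -0.2466]
 [ 0.463  -0.2015]] [np.float64(0.1411), np.float64(0.1622), np.float64(0.144), np.float64(0.162)]
[np.float64(76.3), np.float64(-15.1), np.float64(-103.8), np.float64(163.8)]
mat top ((478.01220703125, 257.8902282714844), (62.72511291503906, 41.522254943847656), 6.340191841125488) ctr [ 0.5272 -0.3691  0.003 ]
[[ 0.4719 -0.26  ]
 [ 0.6038 -0.2808]
 [ 0.5835 -0.4801]
 [ 0.4518 -0.456 ]] [np.float64(0.197), np.float64(0.1335), np.float64(0.2003), np.float64(0.1339)]
[np.float64(84.1), np.float64(-9.0), np.float64(-95.8), np.float64(169.6)]
mat side ((378.722900390625, 392.558349609375), (70.50708770751953, 51.45111846923828), 78.11134338378906) ctr [ 0.5329 -0.3775  0.003 ]
[[ 0.4747 -0.2707]
 [ 0.6253 -0.2727]
 [ 0.5852 -0.4734]
 [ 0.4534 -0.4676]] [np.float64(0.1981), np.float64(0.1507), np.float64(0.2047), np.float64(0.1319)]
[np.float64(83.8), np.float64(-0.8), np.float64(-101.3), np.f
[... 253 characters left out ...]
p.float64(74.3), np.float64(-14.1), np.float64(-110.8), np.float64(165.8)]
red marks [(np.int32(40), array([275.5 , 213.85]), array([0.6195, 0.2608, 0.178 ]))]
red marks side [(np.int32(6), array([368.1667, 180.6667]), array([0.7353, 0.3447, 0.178 ])), (np.int32(21), array([346.381 , 198.0952]), array([0.6255, 0.2585, 0.178 ]))]
yellow marks [(np.int32(29), array([305.931 , 216.4138]), array([0.6133, 0.1765, 0.178 ]))]
yellow marks side [(np.int32(20), array([351.6 , 212.65]), array([0.6186, 0.1744, 0.178 ]))]
blue marks [(np.int32(35), array([244.6571, 211.3429]), array([0.6256, 0.346 , 0.178 ]))]
blue marks side [(np.int32(14), array([341.3571, 184.4286]), array([0.6321, 0.3444, 0.178 ]))]
```

Request:
{"op": "step_arm", "data": {"increments": [{"delta_rot": [0, 0, -0.8], "delta_pos": [0, 0, -0.5], "claw": 1}, {"delta_rot": [0, 0, -0.8], "delta_pos": [0, 0, -0.5], "claw": 1}, {"delta_rot": [0, 0, -0.8], "delta_pos": [0, 0, -0.5], "claw": 1}, {"delta_pos": [-0.63, -0.98, 0], "claw": 1}, {"delta_pos": [-0.63, -0.98, 0], "claw": 1}, {"delta_pos": [-0.63, -0.98, 0], "claw": 1}, {"delta_pos": [-0.63, -0.98, 0], "claw": 1}, {"delta_pos": [-0.63, -0.98, 0], "claw": 1}, {"delta_pos": [-0.63, -0.98, 0], "claw": 1}, {"delta_pos": [-0.63, -0.98, 0], "claw": 1}, {"delta_pos": [-0.63, -0.98, 0], "claw": 1}, {"delta_pos": [-0.63, -0.98, 0], "claw": 1}]}}

```text
schema error: expected keys delta_rot, delta_pos, claw
```

Request:
{"op": "step_arm", "data": {"increments": [{"delta_pos": [-0.63, -0.98, 0]}, {"delta_pos": [-0.63, -0.98, 0]}, {"delta_pos": [-0.63, -0.98, 0]}, {"delta_pos": [-0.63, -0.98, 0]}, {"delta_pos": [-0.63, -0.98, 0]}, {"delta_pos": [-0.63, -0.98, 0]}, {"delta_pos": [-0.63, -0.98, 0]}, {"delta_pos": [-0.63, -0.98, 0]}, {"delta_pos": [-0.63, -0.98, 0]}, {"delta_pos": [-0.63, -0.98, 0]}, {"delta_pos": [-0.63, -0.98, 0]}, {"delta_pos": [-0.63, -0.98, 0]}]}}

```text
schema error: expected keys delta_rot, delta_pos, claw
```

Request:
{"op": "step_arm", "data": {"increments": [{"delta_pos": [-0.63, -0.98, 0]}, {"delta_pos": [-0.63, -0.98, 0]}, {"delta_pos": [-0.63, -0.98, 0]}, {"delta_pos": [-0.63, -0.98, 0]}, {"delta_pos": [-0.63, -0.98, 0]}, {"delta_pos": [-0.63, -0.98, 0]}, {"delta_pos": [-0.63, -0.98, 0]}, {"delta_pos": [-0.63, -0.98, 0]}, {"delta_pos": [-0.63, -0.98, 0]}, {"delta_pos": [-0.63, -0.98, 0]}, {"delta_pos": [-0.63, -0.98, 0]}, {"delta_pos": [-0.63, -0.98, 0]}]}}

```text
schema error: expected keys delta_rot, delta_pos, claw
```

```bash
python3 - <<'E'
from h import *
np.set_printoptions(precision=4,suppress=True)
s=read_state(); print(s["time"],s["tcp_pos"],s["tcp_rot"],s["joint_pos"],s["force"])
w=frame("wrist","w1"); print(w["eye"],w["orientation"])
E
```

```text
0.35 [0.2666 0.5927 0.2421] [-179.9765   -0.0004  155.7741] [-69.5474  36.0172   2.2064  86.9515  -1.5468  57.0845  -1.1472] [-1.1503  0.2782 -0.3135]
[0.2013 0.6213 0.3735] [163.7365   0.0523  65.7641]
```

View pics/w1.png

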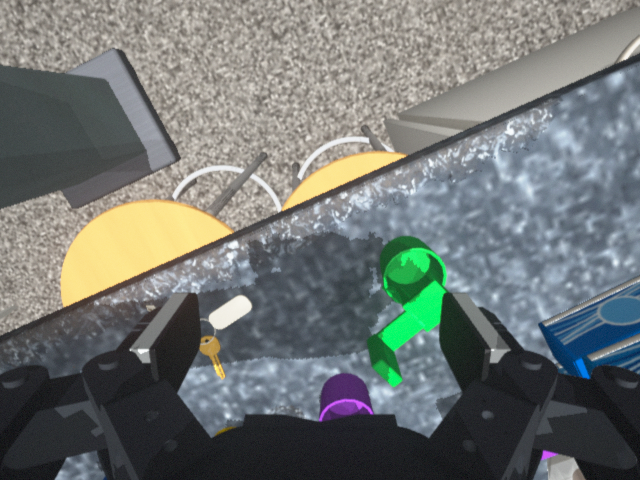

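Request:
{"op": "step_arm", "data": {"increments": [{"delta_rot": [0, 0, -0.8], "delta_pos": [0, 0, -0.8], "claw": 1}, {"delta_rot": [0, 0, -0.8], "delta_pos": [0, 0, -0.8], "claw": 1}, {"delta_rot": [0, 0, -0.8], "delta_pos": [0, 0, -0.8], "claw": 1}, {"delta_rot": [0, 0, 0], "delta_pos": [-0.63, -0.98, 0], "claw": 1}, {"delta_rot": [0, 0, 0], "delta_pos": [-0.63, -0.98, 0], "claw": 1}, {"delta_rot": [0, 0, 0], "delta_pos": [-0.63, -0.98, 0], "claw": 1}, {"delta_rot": [0, 0, 0], "delta_pos": [-0.63, -0.98, 0], "claw": 1}, {"delta_rot": [0, 0, 0], "delta_pos": [-0.63, -0.98, 0], "claw": 1}, {"delta_rot": [0, 0, 0], "delta_pos": [-0.63, -0.98, 0], "claw": 1}, {"delta_rot": [0, 0, 0], "delta_pos": [-0.63, -0.98, 0], "claw": 1}, {"delta_rot": [0, 0, 0], "delta_pos": [-0.63, -0.98, 0], "claw": 1}, {"delta_rot": [0, 0, 0], "delta_pos": [-0.63, -0.98, 0], "claw": 1}]}}

```text
time: 1.9
tcp_pos: [0.3323, 0.3922, 0.2904]
tcp_rot: [180.0, 0.0, 165.4]
force: [0.7, 0.5, -0.2]
grip_width: 0.0855
```

Request:
{"op": "step_arm", "data": {"increments": [{"delta_rot": [0, 0, 0], "delta_pos": [-0.63, -0.98, 0], "claw": 1}, {"delta_rot": [0, 0, 0], "delta_pos": [-0.63, -0.98, 0], "claw": 1}, {"delta_rot": [0, 0, 0], "delta_pos": [-0.63, -0.98, 0], "claw": 1}, {"delta_rot": [0, 0, 0], "delta_pos": [-0.63, -0.98, 0], "claw": 1}, {"delta_rot": [0, 0, 0], "delta_pos": [-0.63, -0.98, 0], "claw": 1}, {"delta_rot": [0, 0, 0], "delta_pos": [-0.63, -0.98, 0], "claw": 1}, {"delta_rot": [0, 0, 0], "delta_pos": [-0.63, -0.98, 0], "claw": 1}, {"delta_rot": [0, 0, 0], "delta_pos": [-0.63, -0.98, 0], "claw": 1}, {"delta_rot": [0, 0, 0], "delta_pos": [-0.63, -0.98, 0], "claw": 1}, {"delta_rot": [0, 0, 0], "delta_pos": [-0.63, -0.98, 0], "claw": 1}, {"delta_rot": [0, 0, 0], "delta_pos": [-0.63, -0.98, 0], "claw": 1}, {"delta_rot": [0, 0, 0], "delta_pos": [-0.63, -0.98, 0], "claw": 1}]}}

```text
time: 3.4
tcp_pos: [0.4188, 0.1264, 0.2904]
tcp_rot: [180.0, 0.0, 165.4]
force: [-0.2, 0.0, -0.9]
grip_width: 0.0853
```

Request:
{"op": "step_arm", "data": {"increments": [{"delta_rot": [0, 0, 0], "delta_pos": [-0.63, -0.98, 0], "claw": 1}, {"delta_rot": [0, 0, 0], "delta_pos": [-0.63, -0.98, 0], "claw": 1}, {"delta_rot": [0, 0, 0], "delta_pos": [-0.63, -0.98, 0], "claw": 1}, {"delta_rot": [0, 0, 0], "delta_pos": [-0.63, -0.98, 0], "claw": 1}, {"delta_rot": [0, 0, 0], "delta_pos": [-0.63, -0.98, 0], "claw": 1}, {"delta_rot": [0, 0, 0], "delta_pos": [-0.63, -0.98, 0], "claw": 1}, {"delta_rot": [0, 0, 0], "delta_pos": [-0.63, -0.98, 0], "claw": 1}, {"delta_rot": [0, 0, 0], "delta_pos": [-0.63, -0.98, 0], "claw": 1}, {"delta_rot": [0, 0, 0], "delta_pos": [-0.63, -0.98, 0], "claw": 1}, {"delta_rot": [0, 0, 0], "delta_pos": [-0.63, -0.98, 0], "claw": 1}, {"delta_rot": [0, 0, 0], "delta_pos": [-0.63, -0.98, 0], "claw": 1}, {"delta_rot": [0, 0, 0], "delta_pos": [-0.63, -0.98, 0], "claw": 1}]}}

```text
time: 4.9
tcp_pos: [0.5055, -0.1392, 0.2903]
tcp_rot: [180.0, 0.0, 165.4]
force: [0.2, 0.2, 0.0]
grip_width: 0.0854
```

```bash
python3 - <<'E'
from h import *
np.set_printoptions(precision=4,suppress=True)
s=read_state(); print(s["time"],s["tcp_pos"],s["tcp_rot"],s["joint_pos"],s["force"])
w=frame("wrist","w2"); print(w["eye"],w["orientation"])
E
```

```text
4.9 [ 0.5055 -0.1392  0.2903] [179.9893   0.0054 165.3694] [  4.2651  22.7796  11.4192 103.5791  -5.4391  54.1648  93.3741] [0.2399 0.1839 0.006 ]
[ 0.4362 -0.1218  0.4218] [163.7347   0.0186  75.3563]
```

View pics/w2.png

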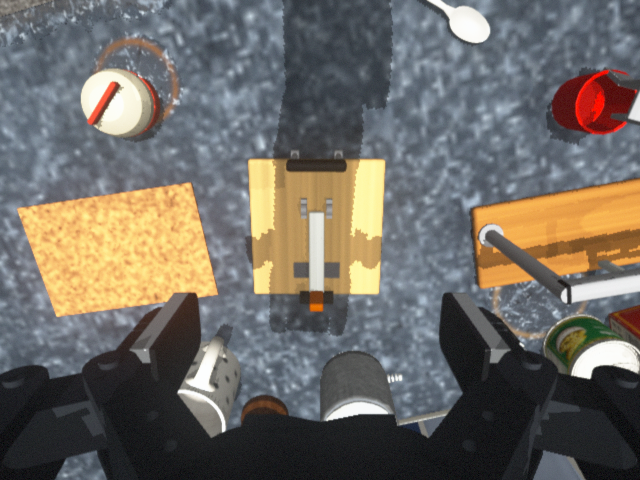

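```bash
cat >> h.py <<'E'
def mask(f,box,lo,hi):
    hs=cv2.cvtColor(f["image"],cv2.COLOR_BGR2HSV); m=cv2.inRange(hs,np.array(lo),np.array(hi)); k=np.zeros_like(m); x0,y0,x1,y1=box; k[y0:y1,x0:x1]=m[y0:y1,x0:x1]; return k
def big(m):
    return max(cv2.findContours(m,0,1)[0],key=cv2.contourArea)
def quadw(f,m,z,name):
    c=cv2.convexHull(big(m)); e=0.02
    P=cv2.approxPolyDP(c,e*cv2.arcLength(c,True),True)[:,0]
    W=np.array([onz(f,u,v,z) for u,v in P]); print(name,P.tolist()); print(W[:,:2].round(4).tolist(),[float(np.linalg.norm(W[i]-W[i-1]).round(4)) for i in range(len(W))])
    W0=W.mean(0); r=cv2.minAreaRect((W[:,:2]*1e4).astype(np.float32)); print(" centre",W0.round(4)," rect",np.array(r[0])/1e4,np.array(r[1])/1e4,r[2]); return W
E
python3 - <<'E'
from h import *
w=frame("wrist")
m=mask(w,(235,140,400,300),(8,60,60),(32,255,255)); m=cv2.morphologyEx(m,cv2.MORPH_CLOSE,np.ones((15,15)))
quadw(w,m,.012,"board")
m=mask(w,(0,160,235,330),(8,60,90),(32,255,255)); m=cv2.morphologyEx(m,cv2.MORPH_CLOSE,np.ones((7,7)))
quadw(w,m,.003,"mat")
m=mask(w,(300,285,335,320),(5,150,120),(18,255,255)); c=big(m);print("tab",cv2.boundingRect(c)); M=cv2.moments(c);u=M['m10']/M['m00'];v=M['m01']/M['m00'];print(u,v,onz(w,u,v,.056))
crop(w,230,130,400,330,"w2c")
m=mask(w,(280,150,355,175),(0,0,0),(180,255,45)); c=big(m); x,y,a,b=cv2.boundingRect(c); print("bar",x,y,a,b,onz(w,x,y+b/2,.055),onz(w,x+a,y+b/2,.055))
E
```

```text
board [[388, 157], [382, 291], [259, 291], [252, 158]]
[[0.5018, -0.0727], [0.6437, -0.11], [0.6091, -0.2412], [0.4679, -0.2046]] [0.1362, 0.1468, 0.1357, 0.1459]
 centre [ 0.5556 -0.1571  0.012 ]  rect [ 0.55544453 -0.15720637] [0.13622346 0.14677933] 75.28308868408203
mat [[194, 180], [222, 291], [61, 315], [22, 207]]
[[0.4748, -0.2716], [0.6023, -0.2841], [0.5837, -0.4732], [0.4553, -0.4583]] [0.1877, 0.1281, 0.19, 0.1292]
 centre [ 0.529  -0.3718  0.003 ]  rect [ 0.528696   -0.37233879] [0.18996625 0.12918577] 84.38690948486328
tab (314, 300, 14, 10)
320.4790619765494 304.8056951423785 [ 0.62060964 -0.17398226  0.056     ]
w2c scale 3.0
bar 322 157 3 3 [ 0.48110557 -0.13566137  0.055     ] [ 0.48179456 -0.13305979  0.055     ]
```

View pics/w2c.png

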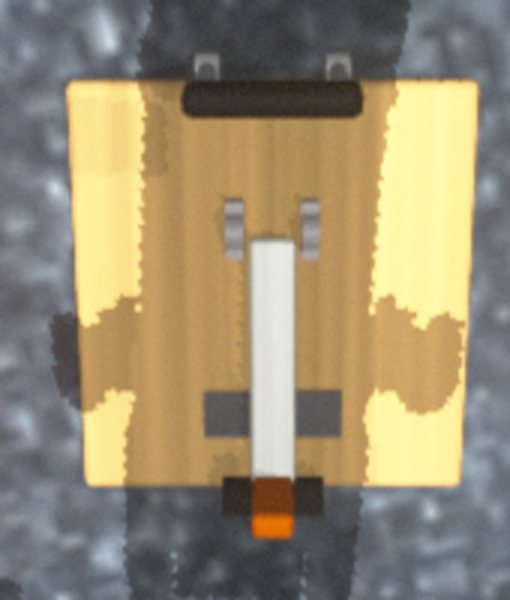

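```bash
python3 - <<'E'
from h import *
np.set_printoptions(precision=4,suppress=True)
w=frame("wrist"); s=frame("side")
print("rail foot near corner",onz(w,472,208,.0),onz(w,480,288,.0)); print("canister base wrist", onz(w,355,418,.0), onz(w,320,395,0), "side",onz(s,425,318,0),onz(s,411,300,0.03), "mug",onz(s,418,370,0),onz(s,405,345,.05))
E
```

```text
rail foot near corner [0.5787 0.0062 0.    ] [0.6735 0.0005 0.    ]
canister base wrist [ 0.8106 -0.1777  0.    ] [ 0.7663 -0.2114  0.    ] side [ 0.7592 -0.1737  0.    ] [ 0.7315 -0.118   0.03  ] mug [ 0.6635 -0.3384  0.    ] [ 0.6402 -0.2834  0.05  ]
```

Request:
{"op": "step_arm", "data": {"increments": [{"delta_rot": [0, 0, 0], "delta_pos": [-1, -0.04, 0.6], "claw": 0.5}, {"delta_rot": [0, 0, 0], "delta_pos": [-1, -0.04, 0.6], "claw": 0.5}, {"delta_rot": [0, 0, 0], "delta_pos": [-1, -0.04, 0.6], "claw": 0.5}, {"delta_rot": [0, 0, 0], "delta_pos": [-1, -0.04, 0.6], "claw": 0.5}, {"delta_rot": [0, 0, 0], "delta_pos": [-1, -0.04, 0.6], "claw": 0.5}, {"delta_rot": [0, 0, 0], "delta_pos": [-1, -0.04, 0.6], "claw": 0.5}, {"delta_rot": [0, 0, 0], "delta_pos": [0, 0, 0.6], "claw": 0.5}]}}

```text
time: 5.98
tcp_pos: [0.6213, -0.1717, 0.2055]
tcp_rot: [180.0, 0.0, 165.5]
force: [-1.3, 1.3, 0.4]
grip_width: 0.0432
```

```bash
python3 - <<'E'
from h import *
np.set_printoptions(precision=4,suppress=True)
s=read_state(); print(s["time"],s["tcp_pos"],s["tcp_rot"],s["joint_pos"],s["force"],s["grip_width"])
w=frame("wrist","w3"); t=frame("side"); crop(t,320,250,450,350,"s3")
E
```

```text
5.975 [ 0.6213 -0.1717  0.2055] [179.9528   0.0088 165.4673] [ 7.0532 38.0819 10.0332 90.2854 -7.8638 52.3144 95.2741] [-1.2635  1.2949  0.4459] 0.043224796072092134
s3 scale 6.0
```

View pics/w3.png

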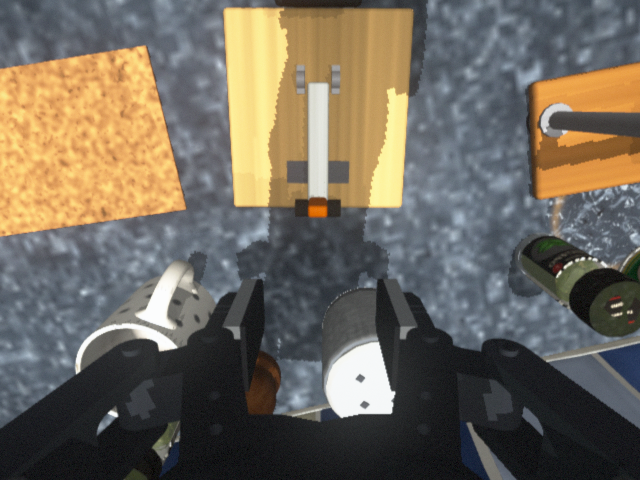

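View pics/s3.png

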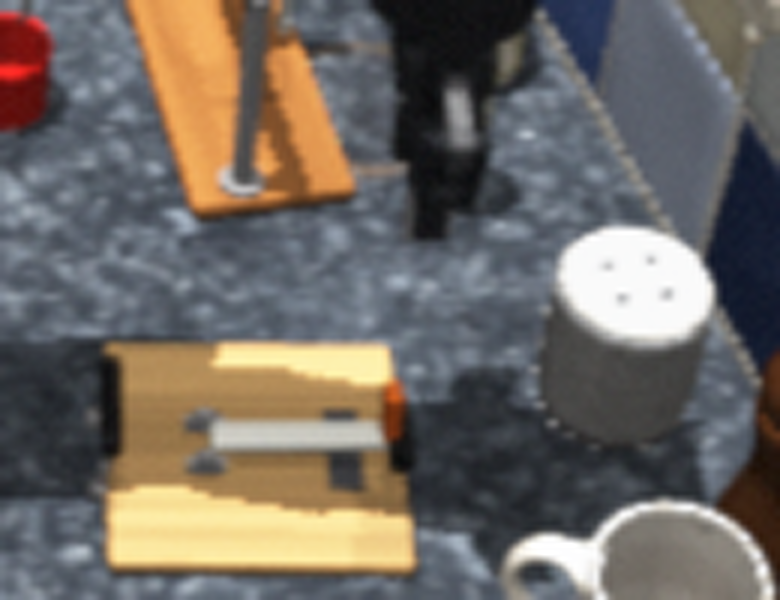

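```bash
python3 - <<'E'
from h import *
np.set_printoptions(precision=4,suppress=True)
w=frame("wrist")
m=mask(w,(300,190,340,225),(5,150,80),(18,255,255)); c=big(m); x,y,a,b=cv2.boundingRect(c); print(x,y,a,b,onz(w,x+a/2,y,.056),onz(w,x+a/2,y+b,.056))
m=mask(w,(215,0,420,215),(8,60,60),(32,255,255)); m=cv2.morphologyEx(m,cv2.MORPH_CLOSE,np.ones((15,15)))
quadw(w,m,.012,"board")
s=read_state(); print(s["tcp_pos"],s["tcp_rot"])
E
```

```text
308 203 21 19 [ 0.6119 -0.1712  0.056 ] [ 0.6253 -0.1747  0.056 ]
board [[225, 13], [413, 15], [401, 210], [235, 210]]
[[0.4687, -0.2037], [0.5041, -0.0726], [0.6443, -0.1098], [0.61, -0.2417]] [0.1464, 0.1358, 0.1451, 0.1363]
 centre [ 0.5568 -0.1569  0.012 ]  rect [ 0.557  -0.1569] [0.1363 0.1464] 74.9635009765625
[ 0.6191 -0.1718  0.2055] [179.9716  -0.1686 165.4168]
```

Request:
{"op": "step_arm", "data": {"increments": [{"delta_rot": [0, 0, 0], "delta_pos": [0, -0.1, 0.9], "claw": 0.5}, {"delta_rot": [0, 0, 0], "delta_pos": [0, 0, 0.9], "claw": 0.5}, {"delta_rot": [0, 0, 0], "delta_pos": [0, 0, 0.9], "claw": 0.5}, {"delta_rot": [0, 0, 0], "delta_pos": [0, 0, 0.9], "claw": 0.5}, {"delta_rot": [0, 0, 0], "delta_pos": [0, 0, 0.9], "claw": 0.5}, {"delta_rot": [0, 0, 0], "delta_pos": [0, 0, 0.9], "claw": 0.5}, {"delta_rot": [0, 0, 0], "delta_pos": [0, 0, 0.9], "claw": 0.5}, {"delta_rot": [0, 0, 0], "delta_pos": [0, 0, 0.9], "claw": 0.5}, {"delta_rot": [0, 0, 0], "delta_pos": [0, 0, 0.9], "claw": 0.5}, {"delta_rot": [0, 0, 0], "delta_pos": [0, 0, 0.1], "claw": 0.5}]}}

```text
time: 7.38
tcp_pos: [0.619, -0.1746, 0.0405]
tcp_rot: [180.0, -0.2, 165.4]
force: [0.1, -0.0, -0.1]
grip_width: 0.0427
```

Request:
{"op": "step_arm", "data": {"increments": [{"delta_rot": [0, 0, 0], "delta_pos": [0, 0, 0], "claw": 0}, {"delta_rot": [0, 0, 0], "delta_pos": [0, 0, 0], "claw": 0}, {"delta_rot": [0, 0, 0], "delta_pos": [0, 0, 0], "claw": 0}, {"delta_rot": [0, 0, 0], "delta_pos": [0, 0, 0], "claw": 0}], "squeeze": 25}}

```text
time: 7.88
tcp_pos: [0.6207, -0.175, 0.0429]
tcp_rot: [180.0, 0.1, 165.4]
force: [0.2, -0.8, 1.0]
grip_width: 0.0131
```

```bash
python3 - <<'E'
from h import *
np.set_printoptions(precision=4,suppress=True)
s=read_state(); print(s["time"],s["tcp_pos"],s["tcp_rot"],s["joint_pos"],s["force"],s["grip_width"])
w=frame("wrist","w4"); t=frame("side"); crop(t,320,250,450,350,"s4")
E
```

```text
7.875 [ 0.6207 -0.175   0.0429] [179.9957   0.0844 165.3713] [  8.8996  50.1581   7.3986  95.7915 -10.0292  34.6127  97.2996] [ 0.1687 -0.7779  1.0493] 0.013115615641293347
s4 scale 6.0
```

View pics/w4.png

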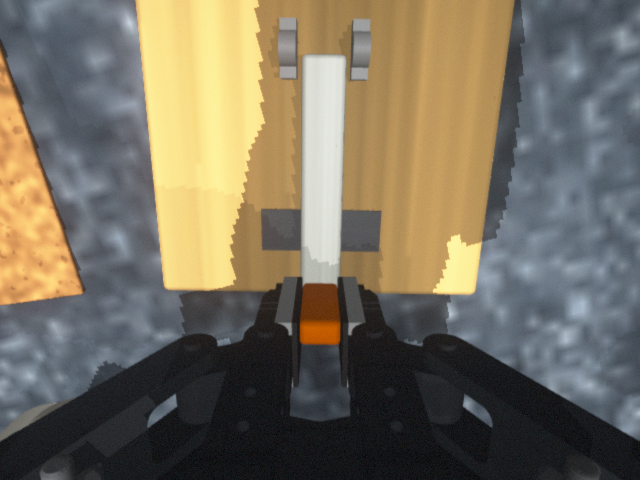

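Request:
{"op": "step_arm", "data": {"increments": [{"delta_rot": [0, 0, 0], "delta_pos": [0, 0, 0], "claw": 0.35}, {"delta_rot": [0, 0, 0], "delta_pos": [0, 0, 0], "claw": 0.35}, {"delta_rot": [0, 0, 0], "delta_pos": [0.17, 0.05, -0.1], "claw": 0.35}, {"delta_rot": [0, 1, 0], "delta_pos": [0, 0, 0], "claw": 0.35}, {"delta_rot": [0, 1, 0], "delta_pos": [0, 0, 0], "claw": 0.35}, {"delta_rot": [0, 1, 0], "delta_pos": [0, 0, 0], "claw": 0.35}, {"delta_rot": [0, 1, 0], "delta_pos": [0, 0, 0], "claw": 0.35}, {"delta_rot": [0, 1, 0], "delta_pos": [0, 0, 0], "claw": 0.35}, {"delta_rot": [0, 1, 0], "delta_pos": [0, 0, 0], "claw": 0.35}, {"delta_rot": [0, 0, 0], "delta_pos": [0, 0, 0], "claw": 0.35}]}}

```text
time: 9.22
tcp_pos: [0.6171, -0.173, 0.0431]
tcp_rot: [-180.0, -24.0, 165.4]
force: [0.1, -0.1, 0.1]
grip_width: 0.03
```

```bash
python3 - <<'E'
from h import *
np.set_printoptions(precision=4,suppress=True)
s=read_state(); print(s["time"],s["tcp_pos"],s["tcp_rot"],s["joint_pos"],s["force"],s["grip_width"])
w=frame("wrist","w5"); t=frame("side"); crop(t,300,220,460,340,"s5")
E
```

```text
9.225 [ 0.6171 -0.173   0.0431] [-179.9986  -24.0253  165.3881] [ 9.2656 61.75    9.0403 69.9862 -8.0387 72.9752 94.6777] [ 0.0746 -0.1047  0.1168] 0.030000917526881343
s5 scale 5.0
```

View pics/w5.png

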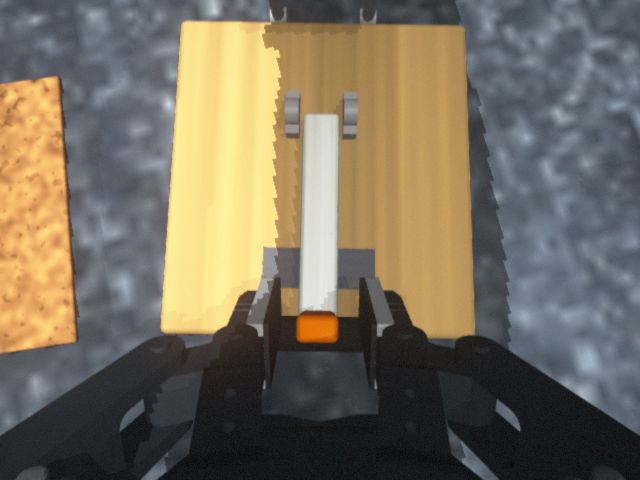

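View pics/s5.png

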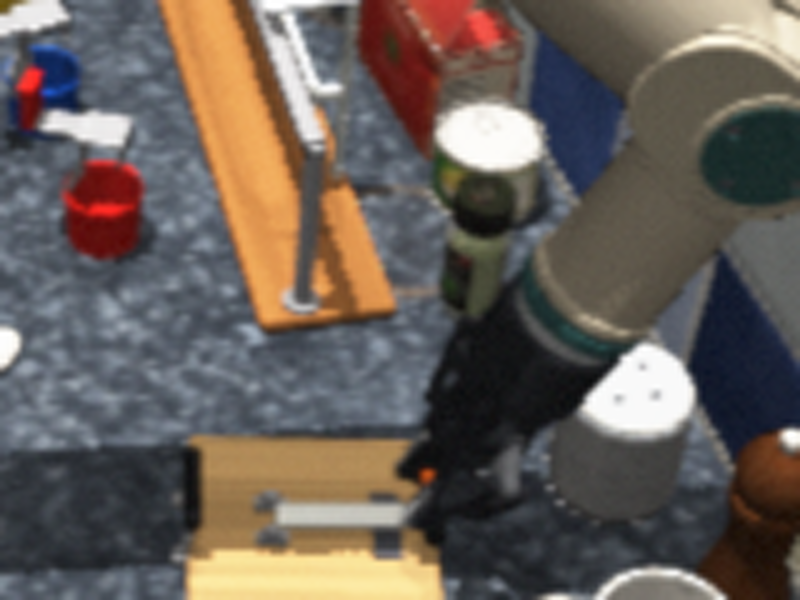

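Request:
{"op": "step_arm", "data": {"increments": [{"delta_rot": [0, 0, 0], "delta_pos": [0, 0, 0], "claw": 0}, {"delta_rot": [0, 0, 0], "delta_pos": [0, 0, 0], "claw": 0}, {"delta_rot": [0, 0, 0], "delta_pos": [0, 0, 0], "claw": 0}, {"delta_rot": [0, 0, 0], "delta_pos": [0, 0, 0], "claw": 0}, {"delta_rot": [0, -1, 0], "delta_pos": [0.21, 0, -0.24], "claw": 0}, {"delta_rot": [0, -1, 0], "delta_pos": [0.21, 0, -0.24], "claw": 0}, {"delta_rot": [0, -1, 0], "delta_pos": [0.21, 0, -0.24], "claw": 0}, {"delta_rot": [0, -1, 0], "delta_pos": [0.21, 0, -0.24], "claw": 0}, {"delta_rot": [0, 0, 0], "delta_pos": [0, 0, 0], "claw": 0}], "squeeze": 25}}

```text
time: 10.45
tcp_pos: [0.6064, -0.1702, 0.0683]
tcp_rot: [180.0, -8.1, 165.4]
force: [-0.9, 0.3, -0.6]
grip_width: 0.0133
```

```bash
python3 - <<'E'
from h import *
np.set_printoptions(precision=4,suppress=True)
s=read_state(); print(s["time"],s["tcp_pos"],s["tcp_rot"],s["joint_pos"],s["force"],s["grip_width"])
w=frame("wrist","w6"); t=frame("side"); crop(t,300,220,460,340,"s6")
E
```

```text
10.45 [ 0.6064 -0.1702  0.0683] [179.9856  -8.0513 165.3657] [ 8.3729 50.4881  8.6543 89.6458 -8.9647 48.6445 96.1655] [-0.8725  0.3311 -0.5509] 0.013286399615850243
s6 scale 5.0
```

View pics/w6.png

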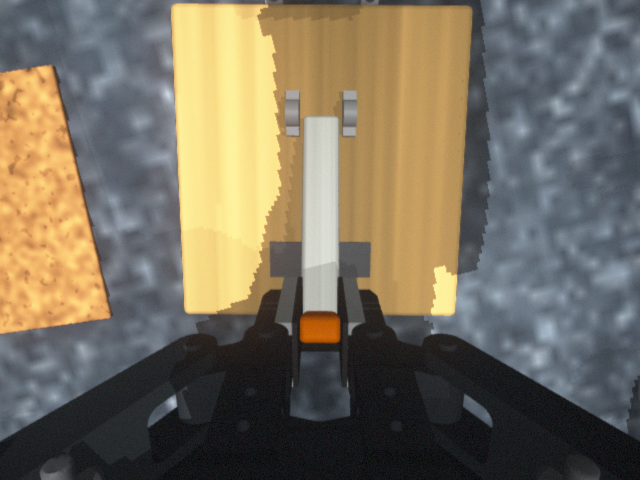

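Request:
{"op": "step_arm", "data": {"increments": [{"delta_rot": [0, -1, 0], "delta_pos": [0.21, 0, -0.24], "claw": 0}, {"delta_rot": [0, -1, 0], "delta_pos": [0.21, 0, -0.24], "claw": 0}, {"delta_rot": [0, -1, 0], "delta_pos": [0.21, 0, -0.24], "claw": 0}, {"delta_rot": [0, -1, 0], "delta_pos": [0.21, 0, -0.24], "claw": 0}, {"delta_rot": [0, -1, 0], "delta_pos": [0.21, 0, -0.24], "claw": 0}, {"delta_rot": [0, 0, 0], "delta_pos": [0.24, 0, -0.24], "claw": 0}, {"delta_rot": [0, 0, 0], "delta_pos": [0.04, 0, -0.04], "claw": 0}, {"delta_rot": [0, 0, 0], "delta_pos": [0, 0, 0], "claw": 0}], "squeeze": 25}}

```text
time: 11.55
tcp_pos: [0.5818, -0.1638, 0.0958]
tcp_rot: [-180.0, 12.0, 165.4]
force: [0.6, 0.6, -4.5]
grip_width: 0.0131
```

```bash
python3 - <<'E'
from h import *
np.set_printoptions(precision=4,suppress=True)
s=read_state(); print(s["time"],s["tcp_pos"],s["tcp_rot"],s["joint_pos"],s["force"],s["grip_width"])
w=frame("wrist","w7"); t=frame("side"); crop(t,300,220,460,340,"s7")
E
```

```text
11.55 [ 0.5818 -0.1638  0.0958] [-179.9972   12.0145  165.381 ] [  9.3867  39.8666   5.273  112.9692 -11.4655  15.5502  99.1984] [ 0.5824  0.6233 -4.532 ] 0.013148812700484734
s7 scale 5.0
```

View pics/w7.png

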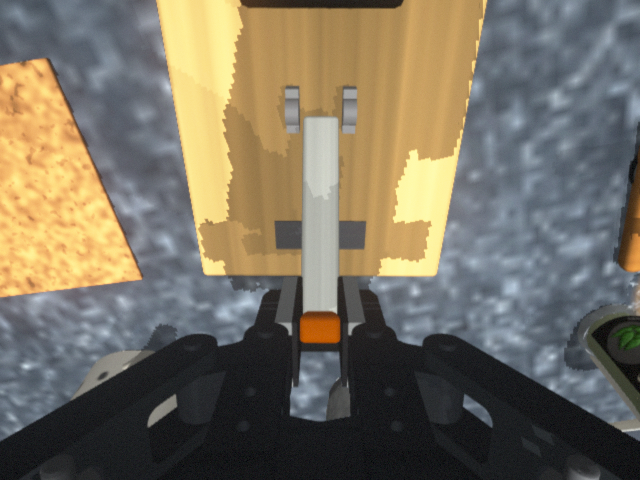

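View pics/s7.png

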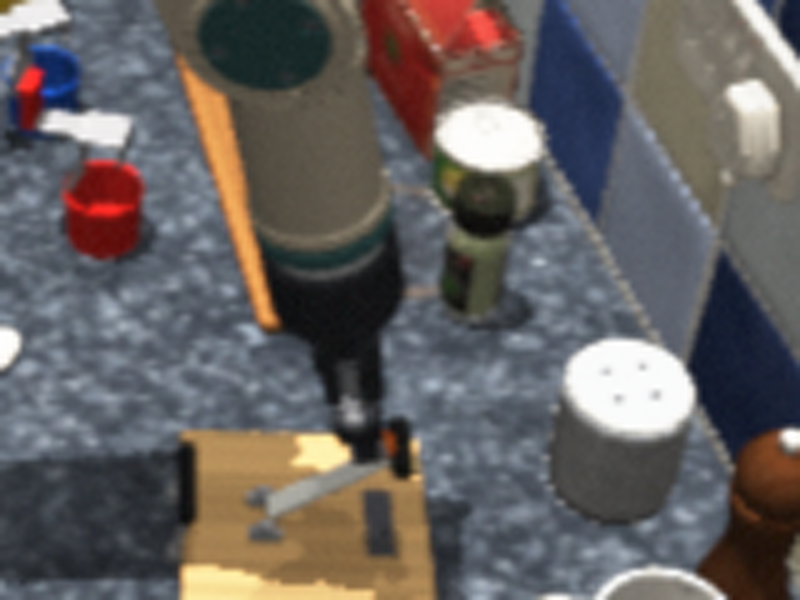

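Request:
{"op": "step_arm", "data": {"increments": [{"delta_rot": [0, 0, 0], "delta_pos": [0, 0, 0.03], "claw": 0.4}, {"delta_rot": [0, 0, 0], "delta_pos": [0, 0, 0], "claw": 0.4}, {"delta_rot": [0, 0, 0], "delta_pos": [0, 0, 0], "claw": 0.4}, {"delta_rot": [0, 1, 0], "delta_pos": [0, 0, -0.3], "claw": 0.4}, {"delta_rot": [0, 1, 0], "delta_pos": [0, 0, -0.5], "claw": 0.4}, {"delta_rot": [0, 1, 0], "delta_pos": [0, 0, -0.8], "claw": 0.4}, {"delta_rot": [0, 0, 0], "delta_pos": [0, 0, -1], "claw": 0.5}, {"delta_rot": [0, 0, 0], "delta_pos": [0, 0, -1], "claw": 0.5}, {"delta_rot": [0, 0, 0], "delta_pos": [0.5, 0, -1], "claw": 0.5}, {"delta_rot": [0, 0, 0], "delta_pos": [1, 0, -1], "claw": 0.5}, {"delta_rot": [0, 0, 0], "delta_pos": [1, 0, -0.5], "claw": 0.5}]}}

```text
time: 13.02
tcp_pos: [0.5289, -0.1501, 0.2183]
tcp_rot: [180.0, 0.1, 165.4]
force: [-0.0, 0.5, -0.2]
grip_width: 0.0427
```

```bash
python3 - <<'E'
from h import *
np.set_printoptions(precision=4,suppress=True)
s=read_state(); print(s["time"],s["tcp_pos"],s["tcp_rot"],s["joint_pos"],s["force"],s["grip_width"])
w=frame("wrist","w8"); t=frame("side"); crop(t,300,220,460,340,"s8")
E
```

```text
13.025 [ 0.5289 -0.1501  0.2183] [179.9943   0.1192 165.3718] [  5.5177  29.7813  11.0536 105.0149  -7.6428  45.8     95.8456] [-0.0343  0.46   -0.2153] 0.04265712995564039
s8 scale 5.0
```

View pics/w8.png

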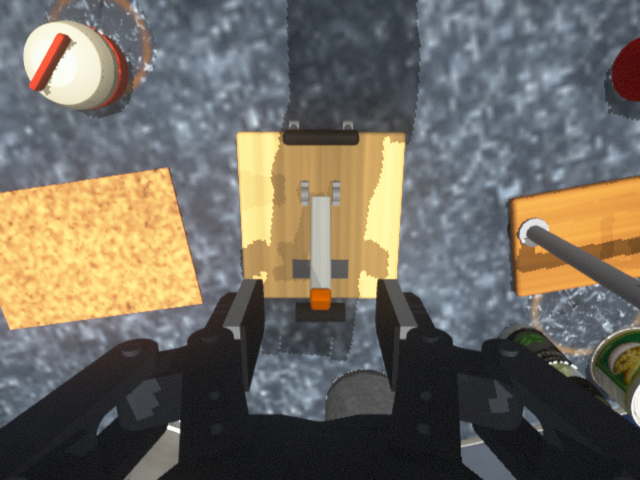

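View pics/s8.png

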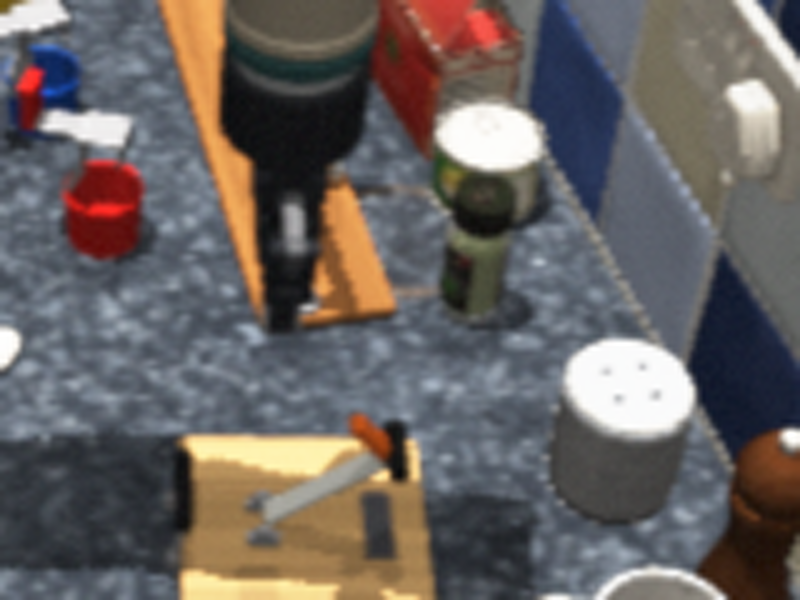

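```bash
python3 - <<'E'
from h import *
np.set_printoptions(precision=4,suppress=True)
w=frame("wrist"); t=frame("side")
m=mask(w,(225,115,420,303),(8,60,60),(32,255,255)); m=cv2.morphologyEx(m,cv2.MORPH_CLOSE,np.ones((15,15)))
W=quadw(w,m,.012,"board")
c0=np.array([.5563,-.157]); a=np.radians(-14.6); ex=np.array([np.cos(a),np.sin(a)]); ey=np.array([-ex[1],ex[0]])
g=w["image"].max(2); k=((g<50)*255).astype(np.uint8)
def box(x0,y0,x1,y1):
    kk=np.zeros_like(k); kk[y0:y1,x0:x1]=k[y0:y1,x0:x1]; return cv2.boundingRect(big(kk))
b=box(275,118,365,150); f=box(292,295,350,325); print(b,f)
def B(u,v,z):
    p=onz(w,u,v,z)[:2]; return p,[float((p-c0)@ex),float((p-c0)@ey)]
print("bar",B(b[0],b[1]+b[3]/2,.048),B(b[0]+b[2],b[1]+b[3]/2,.048)); print("foot",B(f[0]+f[2]/2,f[1]+f[3]/2,.0825))
# side bar
crop(t,330,295,380,345,"s8b"); crop(w,230,110,410,330,"w8c")
E
```

```text
board [[403, 134], [396, 279], [376, 299], [264, 299], [243, 275], [237, 135]]
[[0.4963, -0.0725], [0.62, -0.1037], [0.6348, -0.1254], [0.6089, -0.2245], [0.5815, -0.2358], [0.4629, -0.2032]] [0.1349, 0.1277, 0.0263, 0.1024, 0.0297, 0.123]
 centre [ 0.5674 -0.1609  0.012 ]  rect [ 0.5507 -0.157 ] [0.1375 0.1474] 75.68425750732422
(300, 131, 57, 6) (296, 304, 49, 20)
bar (array([ 0.4733, -0.1512]), [-0.08178831018398496, -0.015291146300414565]) (array([ 0.4838, -0.1112]), [-0.08174979808579344, 0.026073463388534446])
foot (array([ 0.5995, -0.1688]), [0.04477699589742248, -0.0005227881547455952])
s8b scale 12.0
w8c scale 2.727272727272727
```

View pics/s8b.png

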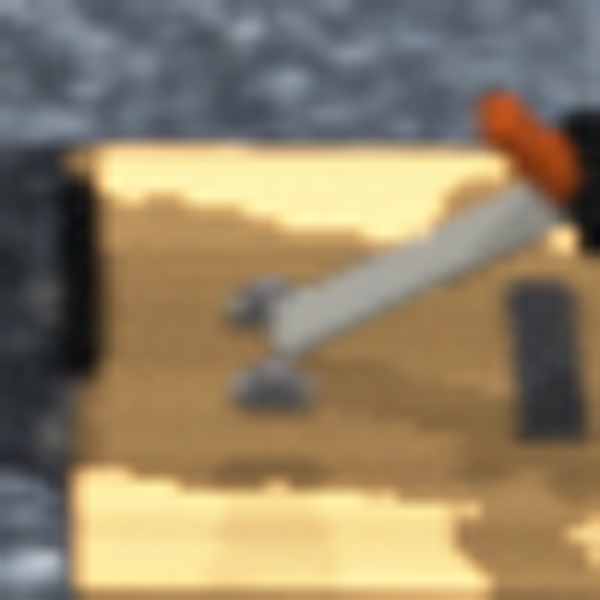

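View pics/w8c.png

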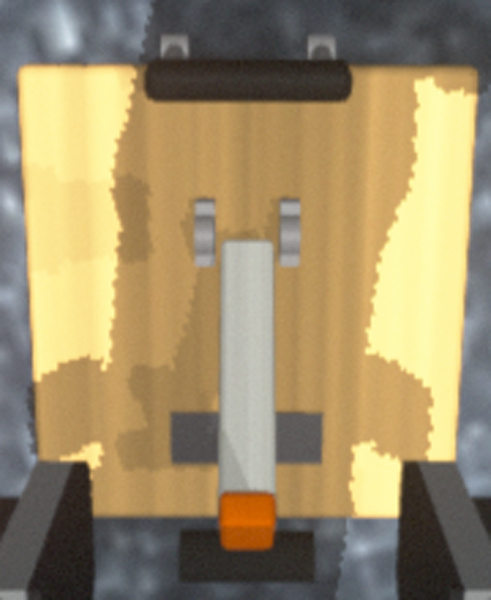

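```bash
python3 - <<'E'
from h import *
np.set_printoptions(precision=4,suppress=True)
for i in range(2):
    w=frame("wrist"); s=read_state(); print(s["tcp_pos"],s["tcp_rot"],w["eye"],w["orientation"])
    print("bar L,R", onz(w,284,139,.051),onz(w,359,139,.051), "front corners",onz(w,237,134,.012),onz(w,404,133,.012))
    m=mask(w,(225,115,420,303),(8,60,60),(32,255,255)); m=cv2.morphologyEx(m,cv2.MORPH_CLOSE,np.ones((15,15)))
    W=quadw(w,m,.012,"board")
t=frame("top"); print("bar top cam",onz(t,407.8,269.5,.051)); crop(t,370,205,450,295,"t8")
E
```

```text
[ 0.5295 -0.1501  0.217 ] [179.9966   0.0525 165.3816] [ 0.4599 -0.1327  0.3487] [163.6627   0.0187  75.3687]
bar L,R [ 0.4754 -0.1633  0.051 ] [ 0.489  -0.1112  0.051 ] front corners [ 0.464  -0.2031  0.012 ] [ 0.4974 -0.072   0.012 ]
board [[237, 132], [403, 132], [396, 279], [376, 298], [263, 297], [243, 277]]
[[0.4625, -0.2026], [0.4964, -0.0727], [0.6214, -0.1041], [0.6352, -0.1255], [0.6083, -0.2248], [0.5849, -0.2365]] [0.127, 0.1343, 0.1289, 0.0255, 0.1029, 0.0261]
 centre [ 0.5681 -0.161   0.012 ]  rect [ 0.5508 -0.1566] [0.1373 0.1477] 75.36988067626953
[ 0.5295 -0.1502  0.2167] [-179.9992    0.0212  165.3787] [ 0.4601 -0.1328  0.3484] [163.6886   0.024   75.3729]
bar L,R [ 0.4755 -0.1633  0.051 ] [ 0.4891 -0.1112  0.051 ] front corners [ 0.4641 -0.203   0.012 ] [ 0.4974 -0.0721  0.012 ]
board [[237, 132], [404, 132], [396, 279], [376, 298], [263, 297], [243, 277]]
[[0.4626, -0.2025], [0.4967, -0.072], [0.6213, -0.1042], [0.6351, -0.1255], [0.6082, -0.2247], [0.5848, -0.2363]] [0.1268, 0.1349, 0.1287, 0.0254, 0.1028, 0.0261]
 centre [ 0.5681 -0.1609  0.012 ]  rect [ 0.5508 -0.1566] [0.1371 0.1475] 75.37432098388672
bar top cam [ 0.4828 -0.1333  0.051 ]
t8 scale 6.666666666666667
```

View pics/t8.png

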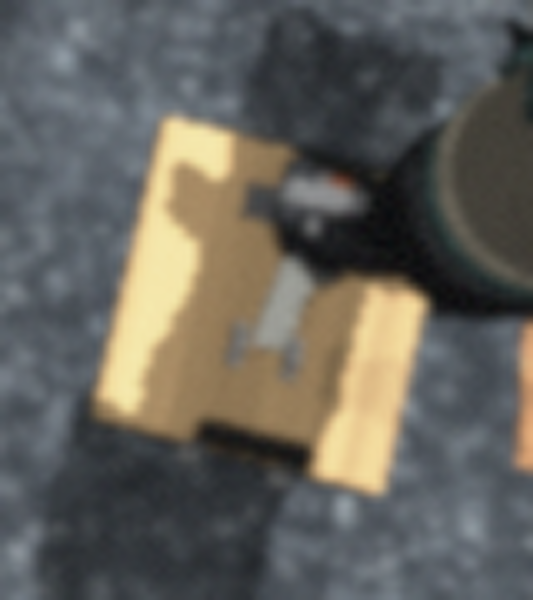

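Request:
{"op": "step_arm", "data": {"increments": [{"delta_rot": [0, 0, 1], "delta_pos": [0, 0, 0], "claw": 0.5}, {"delta_rot": [0, 0, 1], "delta_pos": [0, 0, 0], "claw": 0.5}, {"delta_rot": [0, 0, 1], "delta_pos": [0, 0, 0], "claw": 0.5}, {"delta_rot": [0, 0, 1], "delta_pos": [0, 0, 0], "claw": 0.5}, {"delta_rot": [0, 0, 1], "delta_pos": [0, 0, 0], "claw": 0.5}, {"delta_rot": [0, 0, 1], "delta_pos": [0, 0, 0], "claw": 0.5}, {"delta_rot": [0, 0, 1], "delta_pos": [0, 0, 0], "claw": 0.5}, {"delta_rot": [0, 0, 1], "delta_pos": [0, 0, 0], "claw": 0.5}, {"delta_rot": [0, 0, 1], "delta_pos": [0, 0, 0], "claw": 0.5}, {"delta_rot": [0, 0, 1], "delta_pos": [0, 0, 0], "claw": 0.5}, {"delta_rot": [0, 0, 1], "delta_pos": [0, 0, 0], "claw": 0.5}, {"delta_rot": [0, 0, 1], "delta_pos": [0, 0, 0], "claw": 0.5}]}}

```text
time: 14.88
tcp_pos: [0.5292, -0.1502, 0.2164]
tcp_rot: [-180.0, -0.0, 117.3]
force: [0.2, -0.1, 0.8]
grip_width: 0.043
```

Request:
{"op": "step_arm", "data": {"increments": [{"delta_rot": [0, 0, 1], "delta_pos": [0, 0, 0], "claw": 0.5}, {"delta_rot": [0, 0, 1], "delta_pos": [0, 0, 0], "claw": 0.5}, {"delta_rot": [0, 0, 1], "delta_pos": [0, 0, 0], "claw": 0.5}, {"delta_rot": [0, 0, 1], "delta_pos": [0, 0, 0], "claw": 0.5}, {"delta_rot": [0, 0, 1], "delta_pos": [0, 0, 0], "claw": 0.5}, {"delta_rot": [0, 0, 1], "delta_pos": [0, 0, 0], "claw": 0.5}, {"delta_rot": [0, 0, 1], "delta_pos": [0, 0, 0], "claw": 0.5}, {"delta_rot": [0, 0, 1], "delta_pos": [0, 0, 0], "claw": 0.5}, {"delta_rot": [0, 0, 1], "delta_pos": [0, 0, 0], "claw": 0.5}, {"delta_rot": [0, 0, 1], "delta_pos": [0, 0, 0], "claw": 0.5}, {"delta_rot": [0, 0, 0.5], "delta_pos": [0, 0, 0], "claw": 0.5}, {"delta_rot": [0, 0, 0], "delta_pos": [0, 0, 0], "claw": 0.5}]}}

```text
time: 16.38
tcp_pos: [0.529, -0.1501, 0.2166]
tcp_rot: [-180.0, 0.0, 75.4]
force: [-0.4, -0.0, 0.6]
grip_width: 0.0427
```

```bash
python3 - <<'E'
from h import *
np.set_printoptions(precision=4,suppress=True)
s=read_state(); print(s["time"],s["tcp_pos"],s["tcp_rot"],s["joint_pos"],s["force"],s["grip_width"])
w=frame("wrist","w9"); t=frame("top"); crop(t,350,200,540,310,"t9")
E
```

```text
16.375 [ 0.529  -0.1501  0.2166] [-179.9728    0.027    75.4182] [-10.8054  34.1087  37.0354 105.4259 -26.3971  49.3401  24.5368] [-0.3842 -0.0496  0.5603] 0.04272494034968801
t9 scale 4.2105263157894735
```

View pics/w9.png

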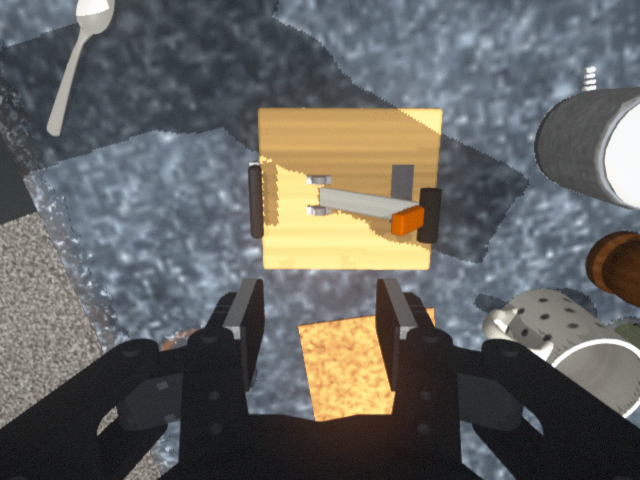

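View pics/t9.png

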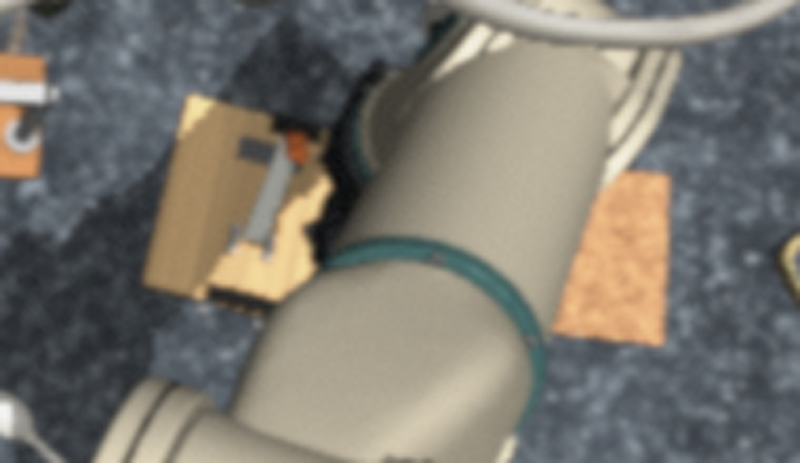

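```bash
python3 - <<'E'
from h import *
np.set_printoptions(precision=4,suppress=True)
w=frame("wrist"); s=read_state()
g=w["image"].max(2); k=((g<70)*255).astype(np.uint8); kk=np.zeros_like(k); kk[155:245,246:263]=k[155:245,246:263]
print(cv2.boundingRect(big(kk)))
for z in (.044,.051): 
    p=[onz(w,255,165,z),onz(w,257,237,z)]; print(z,p,np.linalg.norm(p[0]-p[1]),(p[0]+p[1])/2)
print("corners",[onz(w,*q,.012)[:2] for q in ((260,109),(441,109),(430,269),(264,269))])
f=onz(w,430,213,.082);print("foot",f)
s=read_state(); Rm=rot(s["tcp_rot"]); d=np.array([.480,-.137,.036])-s["tcp_pos"]; print(Rm.T@d/.02)
E
```

```text
(249, 166, 12, 23)
0.044 [array([ 0.489 , -0.1104,  0.044 ]), array([ 0.4738, -0.1649,  0.044 ])] 0.05656537804537924 [ 0.4814 -0.1376  0.044 ]
0.051 [array([ 0.4903, -0.1097,  0.051 ]), array([ 0.4755, -0.163 ,  0.051 ])] 0.05526409075315906 [ 0.4829 -0.1364  0.051 ]
corners [array([ 0.4999, -0.0719]), array([ 0.6392, -0.1081]), array([ 0.6064, -0.241 ]), array([ 0.4634, -0.2038])]
foot [ 0.6012 -0.1677  0.082 ]
[ 0.0187 -2.5294  9.0457]
```

Request:
{"op": "step_arm", "data": {"increments": [{"delta_rot": [0, 0, 0], "delta_pos": [0, -0.82, 0.5], "claw": 0.5}, {"delta_rot": [0, 0, 0], "delta_pos": [0, -0.82, 0.5], "claw": 0.5}, {"delta_rot": [0, 0, 0], "delta_pos": [0, -0.82, 0.5], "claw": 0.5}, {"delta_rot": [0, 0, 0], "delta_pos": [0, 0, 1], "claw": 0.5}, {"delta_rot": [0, 0, 0], "delta_pos": [0, 0, 1], "claw": 0.5}, {"delta_rot": [0, 0, 0], "delta_pos": [0, 0, 1], "claw": 0.5}, {"delta_rot": [0, 0, 0], "delta_pos": [0, 0, 1], "claw": 0.5}, {"delta_rot": [0, 0, 0], "delta_pos": [0, 0, 1], "claw": 0.5}, {"delta_rot": [0, 0, 0], "delta_pos": [0, 0, 1], "claw": 0.5}, {"delta_rot": [0, 0, 0], "delta_pos": [0, 0, 1], "claw": 0.5}, {"delta_rot": [0, 0, 0], "delta_pos": [0, 0, 0.5], "claw": 0.5}, {"delta_rot": [0, 0, 0], "delta_pos": [0, 0, 0], "claw": 0.5}]}}

```text
time: 18.02
tcp_pos: [0.481, -0.1377, 0.0367]
tcp_rot: [-180.0, -0.0, 75.4]
force: [0.5, 0.5, 0.2]
grip_width: 0.0426
```

```bash
python3 - <<'E'
from h import *
np.set_printoptions(precision=4,suppress=True)
s=read_state(); print(s["time"],s["tcp_pos"],s["tcp_rot"],s["joint_pos"],s["force"],s["grip_width"])
w=frame("wrist","w10"); t=frame("side"); crop(t,300,250,460,370,"s10")
E
```

```text
18.025 [ 0.481  -0.1377  0.0367] [-179.9512   -0.0094   75.3668] [ -0.3586  45.723   20.0054 119.3783 -41.2897  21.8054  38.4744] [0.5292 0.5096 0.2456] 0.04255679500834302
s10 scale 5.0
```

View pics/w10.png

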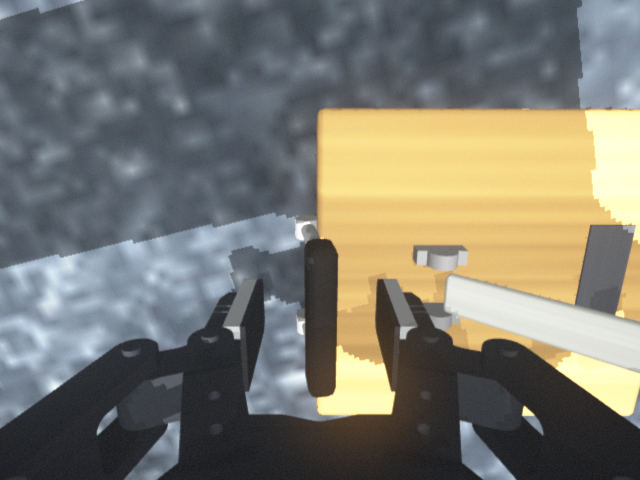

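View pics/s10.png

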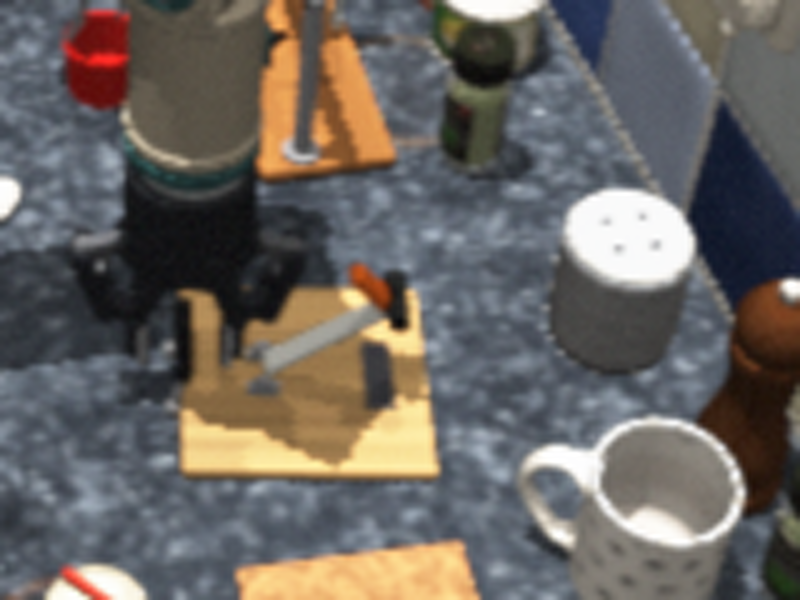

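Request:
{"op": "step_arm", "data": {"increments": [{"delta_rot": [0, 0, 0], "delta_pos": [0, 0, 0], "claw": 0}, {"delta_rot": [0, 0, 0], "delta_pos": [0, 0, 0], "claw": 0}, {"delta_rot": [0, 0, 0], "delta_pos": [0, 0, 0], "claw": 0}, {"delta_rot": [0, 0, 0], "delta_pos": [0, 0, 0], "claw": 0}, {"delta_rot": [0, 0, 0], "delta_pos": [0, 0.06, -0.5], "claw": 0}, {"delta_rot": [0, 0, 0], "delta_pos": [0, 0.06, -0.5], "claw": 0}, {"delta_rot": [0, 0, 0], "delta_pos": [0, 0.06, -0.5], "claw": 0}, {"delta_rot": [0, 0, 0], "delta_pos": [0, 0.06, -0.5], "claw": 0}], "squeeze": 60}}

```text
time: 19.12
tcp_pos: [0.487, -0.1392, 0.078]
tcp_rot: [179.9, 0.0, 75.4]
force: [0.7, -0.0, -3.5]
grip_width: 0.0088
```

```bash
python3 - <<'E'
from h import *
np.set_printoptions(precision=4,suppress=True)
s=read_state(); print(s["time"],s["tcp_pos"],s["tcp_rot"],s["joint_pos"],s["force"],s["grip_width"])
w=frame("wrist","w11"); t=frame("side"); crop(t,300,250,460,370,"s11")
E
```

```text
19.125 [ 0.487  -0.1392  0.078 ] [179.8774   0.0269  75.3878] [ -3.7392  42.2475  25.2276 117.933  -37.9302  27.7422  35.4348] [ 0.7281 -0.0162 -3.4921] 0.008808184093334141
s11 scale 5.0
```

View pics/s11.png

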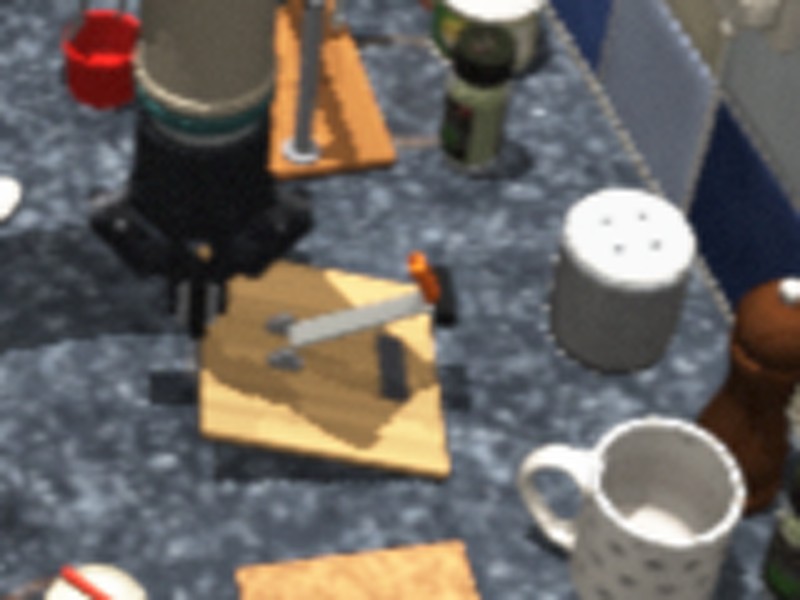

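Request:
{"op": "step_arm", "data": {"increments": [{"delta_rot": [0, 0, 0], "delta_pos": [0, 0.27, -0.62], "claw": 0}, {"delta_rot": [0, 0, 0], "delta_pos": [0, 0.27, -0.62], "claw": 0}, {"delta_rot": [0, 0, 0], "delta_pos": [0, 0.27, -0.62], "claw": 0}, {"delta_rot": [0, 0, 0], "delta_pos": [0, 0.4, -0.53], "claw": 0}, {"delta_rot": [0, 0, 0], "delta_pos": [0, 0.4, -0.53], "claw": 0}, {"delta_rot": [0, 0, 0], "delta_pos": [0, 0.4, -0.53], "claw": 0}, {"delta_rot": [0, 0, 0], "delta_pos": [0, 0.5, -0.45], "claw": 0}, {"delta_rot": [0, 0, 0], "delta_pos": [0, 0.5, -0.45], "claw": 0}, {"delta_rot": [0, 0, 0], "delta_pos": [0, 0.5, -0.45], "claw": 0}, {"delta_rot": [0, 0, 0], "delta_pos": [0, 0.3, -0.5], "claw": 0}, {"delta_rot": [0, 0, 0], "delta_pos": [0, 0.2, -0.6], "claw": 0}, {"delta_rot": [0, 0, 0], "delta_pos": [0, 0, -0.8], "claw": 0}]}}

```text
time: 20.72
tcp_pos: [0.5625, -0.1588, 0.2113]
tcp_rot: [-179.8, -0.0, 75.4]
force: [-0.6, -0.0, -3.8]
grip_width: 0.0086
```

Request:
{"op": "step_arm", "data": {"increments": [{"delta_rot": [0, 0, 0], "delta_pos": [0, 0, -0.9], "claw": 0}, {"delta_rot": [0, 0, 0], "delta_pos": [0, 0, -0.9], "claw": 0}, {"delta_rot": [0, 0, 0], "delta_pos": [0, 0, -0.9], "claw": 0}, {"delta_rot": [0, 0, 0], "delta_pos": [0, 0, -0.9], "claw": 0}, {"delta_rot": [0, 0, 0], "delta_pos": [0, 0, -0.9], "claw": 0}, {"delta_rot": [0, 0, 0], "delta_pos": [0, 0, 0], "claw": 0}]}}

```text
time: 21.48
tcp_pos: [0.564, -0.1597, 0.303]
tcp_rot: [179.8, -0.0, 75.4]
force: [-1.2, -0.2, -5.0]
grip_width: 0.0086
```

```bash
python3 - <<'E'
from h import *
np.set_printoptions(precision=4,suppress=True)
s=read_state(); print(s["time"],s["tcp_pos"],s["tcp_rot"],s["joint_pos"],s["force"],s["grip_width"])
w=frame("wrist","w12"); t=frame("side","s12")
d=np.array([.520,-.371,s["tcp_pos"][2]])-s["tcp_pos"]; print(rot(s["tcp_rot"]).T@d/.02)
E
```

```text
21.475 [ 0.564  -0.1597  0.303 ] [179.8053  -0.0026  75.3714] [-11.8038  31.786   40.3987  93.9044 -22.6636  62.554   20.2735] [-1.1612 -0.1671 -4.9526] 0.008560611512137505
[-10.7805   0.538    0.0013]
```

View pics/s12.png

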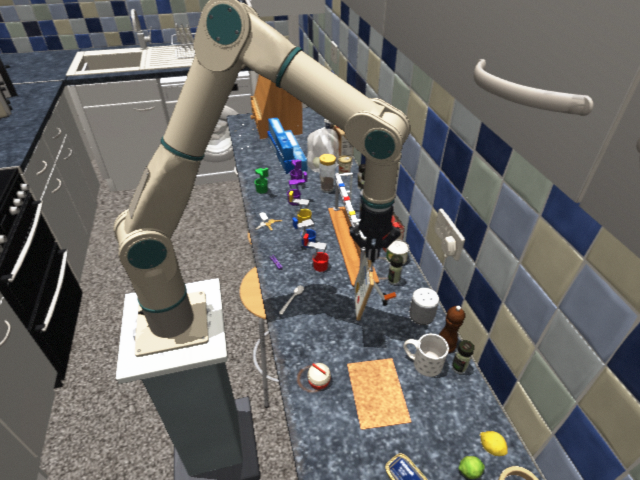

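View pics/w12.png

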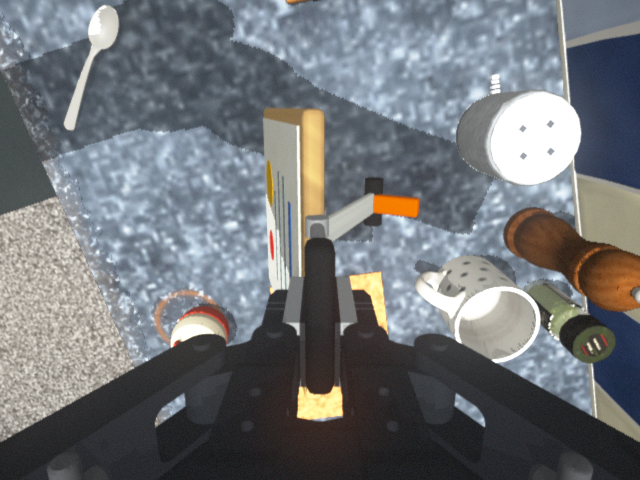

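Request:
{"op": "step_arm", "data": {"increments": [{"delta_rot": [0, 0, -0.72], "delta_pos": [-0.3, 0, 0], "claw": 0}, {"delta_rot": [0, 0, -0.72], "delta_pos": [-0.5, -0.1, 0], "claw": 0}, {"delta_rot": [0, 0, -0.72], "delta_pos": [-0.7, -0.13, 0], "claw": 0}, {"delta_rot": [0, 0, 0], "delta_pos": [-0.9, -0.15, 0], "claw": 0}, {"delta_rot": [0, 0, 0], "delta_pos": [-0.9, -0.15, 0], "claw": 0}, {"delta_rot": [0, 0, 0], "delta_pos": [-0.9, -0.15, 0], "claw": 0}, {"delta_rot": [0, 0, 0], "delta_pos": [-0.9, -0.15, 0], "claw": 0}, {"delta_rot": [0, 0, 0], "delta_pos": [-0.9, -0.15, 0], "claw": 0}, {"delta_rot": [0, 0, 0], "delta_pos": [-0.9, -0.15, 0], "claw": 0}, {"delta_rot": [0, 0, 0], "delta_pos": [-0.9, -0.15, 0], "claw": 0}, {"delta_rot": [0, 0, 0], "delta_pos": [-0.9, -0.15, 0], "claw": 0}, {"delta_rot": [0, 0, 0], "delta_pos": [-0.9, -0.15, 0], "claw": 0}]}}

```text
time: 23.08
tcp_pos: [0.5092, -0.3472, 0.301]
tcp_rot: [180.0, 0.0, 84.0]
force: [0.5, -0.4, -4.0]
grip_width: 0.0088
```

Request:
{"op": "step_arm", "data": {"increments": [{"delta_rot": [0, 0, 0], "delta_pos": [-0.7, -0.1, 0], "claw": 0}, {"delta_rot": [0, 0, 0], "delta_pos": [-0.4, -0.1, 0], "claw": 0}, {"delta_rot": [0, 0, 0], "delta_pos": [0, 0, 0], "claw": 0}, {"delta_rot": [0, 0, 0], "delta_pos": [0, 0, 0], "claw": 0}]}}

```text
time: 23.58
tcp_pos: [0.5037, -0.3666, 0.3009]
tcp_rot: [180.0, -0.1, 84.1]
force: [-0.6, 0.0, -4.1]
grip_width: 0.0087
```

```bash
python3 - <<'E'
from h import *
np.set_printoptions(precision=4,suppress=True)
s=read_state(); print(s["time"],s["tcp_pos"],s["tcp_rot"],s["joint_pos"],s["force"],s["grip_width"])
w=frame("wrist","w13"); t=frame("side"); crop(t,290,220,490,440,"s13"); crop(frame("top"),420,180,540,300,"t13")
E
```

```text
23.575 [ 0.5037 -0.3666  0.3009] [179.9976  -0.0588  84.0763] [ 12.1461  34.5975  36.6599  87.8545 -22.0331  64.9317  47.4592] [-0.582   0.0112 -4.1314] 0.008706992612928234
s13 scale 2.727272727272727
t13 scale 5.0
```

View pics/s13.png

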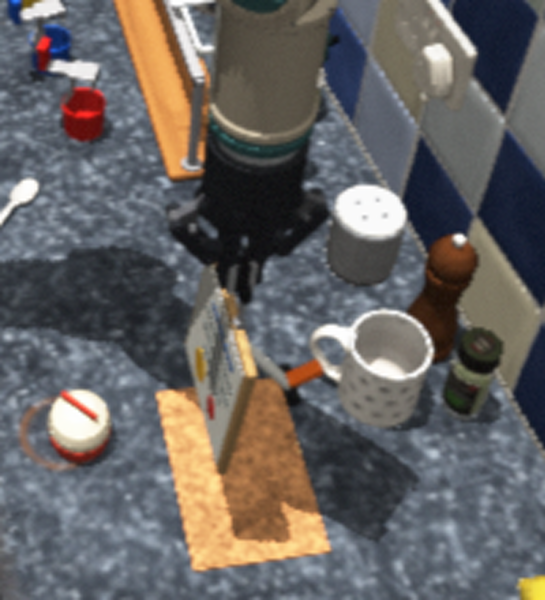

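View pics/w13.png

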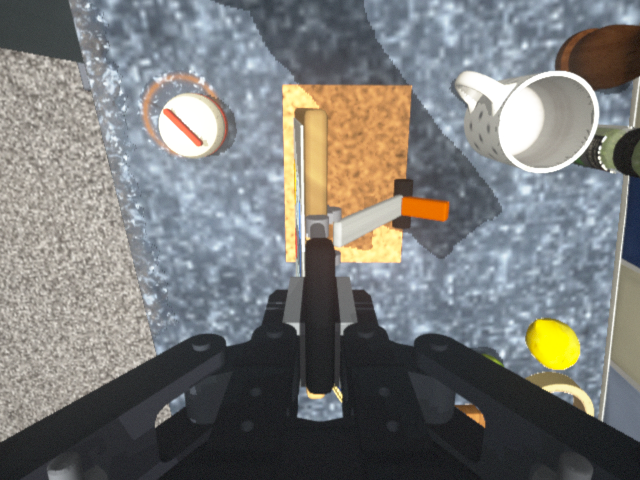

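Request:
{"op": "step_arm", "data": {"increments": [{"delta_rot": [0, 0, 0], "delta_pos": [0, 0, 0.6], "claw": 0}, {"delta_rot": [0, 0, 0], "delta_pos": [0, 0, 0.7], "claw": 0}, {"delta_rot": [0, 0, 0], "delta_pos": [0, 0, 0.7], "claw": 0}, {"delta_rot": [0, 0, 0], "delta_pos": [0, 0, 0.7], "claw": 0}, {"delta_rot": [0, 0, 0], "delta_pos": [0, 0, 0.7], "claw": 0}, {"delta_rot": [0, 0, 0], "delta_pos": [0, 0, 0.7], "claw": 0}, {"delta_rot": [0, 0, 0], "delta_pos": [0, 0, 0.4], "claw": 0}, {"delta_rot": [0, 0, 0], "delta_pos": [0, 0, 0.3], "claw": 0}, {"delta_rot": [0, 0, 0], "delta_pos": [0, 0, 0.2], "claw": 0}, {"delta_rot": [0, 0, 0], "delta_pos": [0, 0, 0], "claw": 0}]}}

```text
time: 24.98
tcp_pos: [0.5032, -0.3674, 0.201]
tcp_rot: [-180.0, -0.0, 84.0]
force: [0.7, 1.0, -4.1]
grip_width: 0.0087
```

```bash
python3 - <<'E'
from h import *
np.set_printoptions(precision=4,suppress=True)
s=read_state(); print(s["time"],s["tcp_pos"],s["tcp_rot"],s["joint_pos"],s["force"],s["grip_width"])
w=frame("wrist","w14"); t=frame("side"); crop(t,310,270,450,440,"s14"); crop(frame("top"),420,180,540,300,"t14")
E
```

```text
24.975 [ 0.5032 -0.3674  0.201 ] [-179.9986   -0.0076   84.0156] [ 14.0331  40.2283  33.3111  94.5911 -26.2989  53.201   51.1854] [ 0.7106  1.0164 -4.1138] 0.008658474916669252
s14 scale 3.5294117647058822
t14 scale 5.0
```

View pics/s14.png

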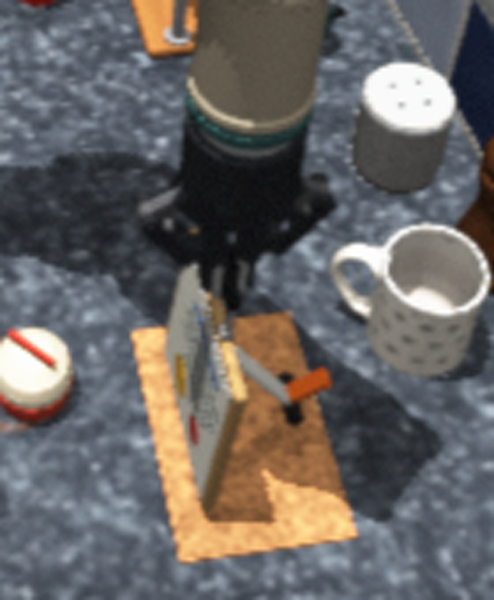

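View pics/w14.png

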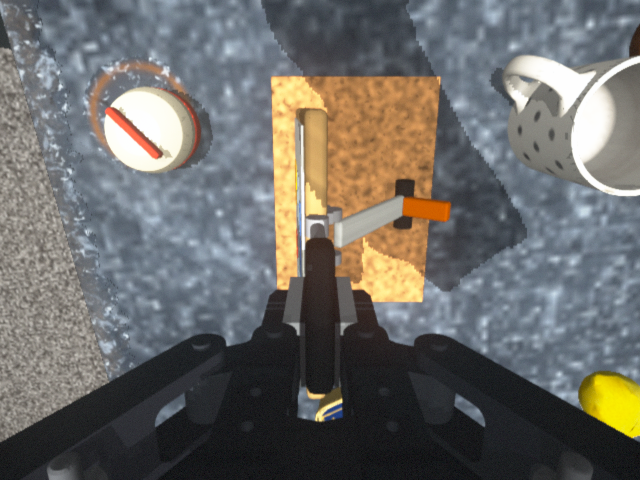

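Request:
{"op": "step_arm", "data": {"increments": [{"delta_rot": [0, 0, 0], "delta_pos": [0, 0, 0.15], "claw": 0}, {"delta_rot": [0, 0, 0], "delta_pos": [0, 0, 0.15], "claw": 0}, {"delta_rot": [0, 0, 0], "delta_pos": [0, 0, 0.15], "claw": 0}, {"delta_rot": [0, 0, 0], "delta_pos": [0, 0, 0], "claw": 0}, {"delta_rot": [0, 0, 0], "delta_pos": [0, 0, 0], "claw": 0}]}}

```text
time: 25.75
tcp_pos: [0.5032, -0.3676, 0.192]
tcp_rot: [180.0, 0.0, 84.0]
force: [-0.4, -0.4, -4.0]
grip_width: 0.0087
```

Request:
{"op": "step_arm", "data": {"increments": [{"delta_rot": [0, 0, 0], "delta_pos": [0, 0, 0.1], "claw": 0}, {"delta_rot": [0, 0, 0], "delta_pos": [0, 0, 0], "claw": 0}]}}

```text
time: 26.0
tcp_pos: [0.5037, -0.3679, 0.1906]
tcp_rot: [179.9, 0.0, 84.0]
force: [0.4, -0.0, 0.5]
grip_width: 0.0088
```

Request:
{"op": "step_arm", "data": {"increments": [{"delta_rot": [0, 0, 0], "delta_pos": [0, 0, 0.1], "claw": 0}, {"delta_rot": [0, 0, 0], "delta_pos": [0, 0, 0], "claw": 0}]}}

```text
time: 26.25
tcp_pos: [0.5053, -0.3682, 0.1904]
tcp_rot: [179.7, 0.1, 84.0]
force: [1.4, 1.8, 8.3]
grip_width: 0.009
```

Request:
{"op": "step_arm", "data": {"increments": [{"delta_rot": [0, 0, 0], "delta_pos": [0, 0.2, -0.03], "claw": 0}, {"delta_rot": [0, 0, 0], "delta_pos": [0, 0.2, 0], "claw": 0}, {"delta_rot": [0, 0, 0], "delta_pos": [0, 0.2, 0], "claw": 0}, {"delta_rot": [0, 0, 0], "delta_pos": [0, 0.2, 0], "claw": 0}, {"delta_rot": [0, 0, 0], "delta_pos": [0, 0, 0], "claw": 0}]}}

```text
time: 26.88
tcp_pos: [0.5198, -0.3696, 0.1888]
tcp_rot: [179.9, 0.1, 84.0]
force: [1.5, 0.5, 5.3]
grip_width: 0.0084
```

```bash
python3 - <<'E'
from h import *
np.set_printoptions(precision=4,suppress=True)
s=read_state(); print(s["time"],s["tcp_pos"],s["tcp_rot"],s["joint_pos"],s["force"],s["grip_width"])
w=frame("wrist","w15"); t=frame("side"); crop(t,310,270,450,440,"s15")
E
```

```text
26.875 [ 0.5198 -0.3696  0.1888] [179.9376   0.0511  84.0341] [ 14.0552  42.1119  32.7836  92.8194 -27.0006  53.0811  50.6134] [1.4661 0.5396 5.2747] 0.008438370979861986
s15 scale 3.5294117647058822
```

View pics/s15.png

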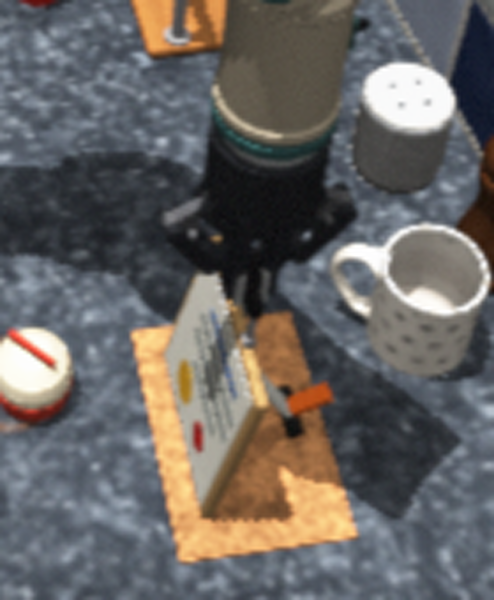

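View pics/w15.png

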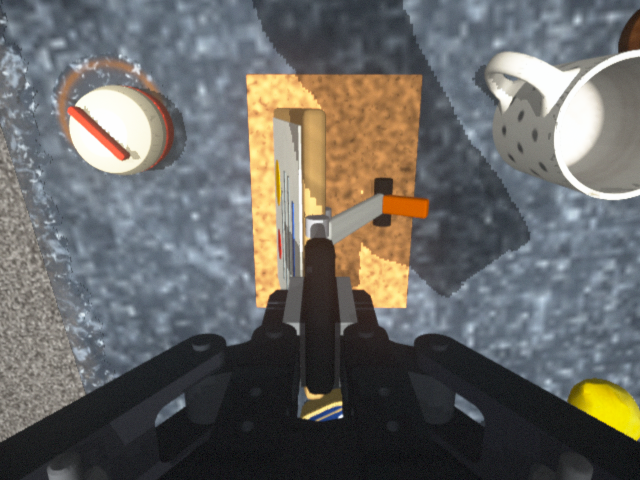

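Request:
{"op": "step_arm", "data": {"increments": [{"delta_rot": [0, 0, 0], "delta_pos": [0, 0.2, 0.05], "claw": 0}, {"delta_rot": [0, 0, 0], "delta_pos": [0, 0.2, 0.05], "claw": 0}, {"delta_rot": [0, 0, 0], "delta_pos": [0, 0, 0], "claw": 0}]}}

```text
time: 27.35
tcp_pos: [0.528, -0.3705, 0.1873]
tcp_rot: [179.9, 0.1, 84.0]
force: [1.2, -0.2, 6.6]
grip_width: 0.009
```

Request:
{"op": "step_arm", "data": {"increments": [{"delta_rot": [0, 0, 0], "delta_pos": [0, 0.15, 0.04], "claw": 0}, {"delta_rot": [0, 0, 0], "delta_pos": [0, 0, 0], "claw": 0}]}}

```text
time: 27.6
tcp_pos: [0.5289, -0.3709, 0.1869]
tcp_rot: [-179.9, 0.0, 84.0]
force: [-2.9, 1.2, 11.3]
grip_width: 0.0087
```

```bash
python3 - <<'E'
from h import *
np.set_printoptions(precision=4,suppress=True)
s=read_state(); print(s["time"],s["tcp_pos"],s["tcp_rot"],s["force"],s["grip_width"])
w=frame("wrist","w16"); t=frame("side"); crop(t,310,270,450,440,"s16")
E
```

```text
27.6 [ 0.5289 -0.3709  0.1869] [-179.9214    0.0125   83.9778] [-2.8712  1.1822 11.2668] 0.00871874794008664
s16 scale 3.5294117647058822
```

View pics/s16.png

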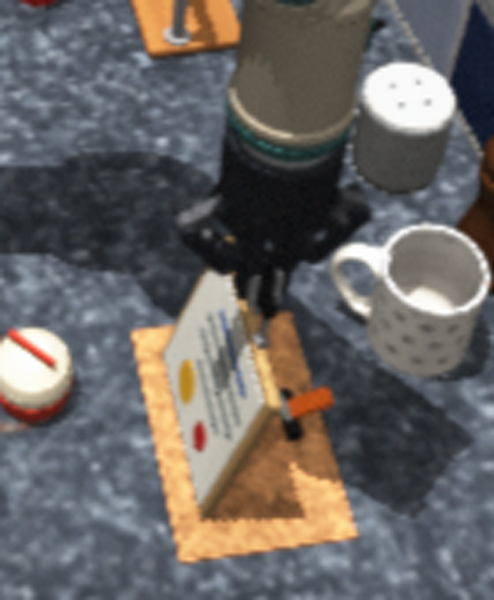

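View pics/w16.png

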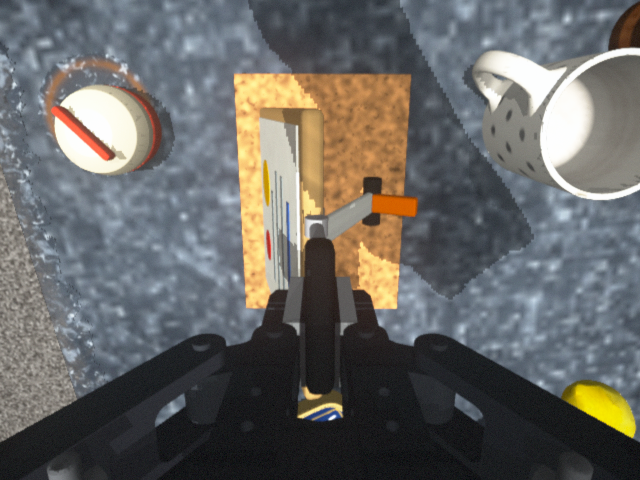

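Request:
{"op": "step_arm", "data": {"increments": [{"delta_rot": [0, 0, 0], "delta_pos": [0, -0.1, -0.07], "claw": 0}, {"delta_rot": [0, 0, 0], "delta_pos": [0, 0, 0], "claw": 0}, {"delta_rot": [0, 0, 0], "delta_pos": [0, 0, 0], "claw": 0.3}, {"delta_rot": [0, 0, 0], "delta_pos": [0, 0, 0], "claw": 0.45}, {"delta_rot": [0, 0, 0], "delta_pos": [0, 0, 0], "claw": 0.45}, {"delta_rot": [0, 0, 0], "delta_pos": [0, 0, 0], "claw": 0.45}, {"delta_rot": [0, 0, 0], "delta_pos": [0, 0, -0.4], "claw": 0.5}, {"delta_rot": [0, 0, 0], "delta_pos": [0, 0, -0.7], "claw": 0.5}, {"delta_rot": [0, 0, 0], "delta_pos": [0, 0, -1], "claw": 0.5}, {"delta_rot": [0, 0, 0], "delta_pos": [0, 0, -1], "claw": 0.5}, {"delta_rot": [0, 0, 0], "delta_pos": [0, 0, -1], "claw": 0.5}, {"delta_rot": [0, 0, 0], "delta_pos": [0, 0, -1], "claw": 0.5}]}}

```text
time: 29.2
tcp_pos: [0.5281, -0.3704, 0.2912]
tcp_rot: [179.9, 0.0, 84.0]
force: [0.2, -1.1, -0.6]
grip_width: 0.043
```

```bash
python3 - <<'E'
from h import *
np.set_printoptions(precision=4,suppress=True)
s=read_state(); print(s["time"],s["tcp_pos"],s["tcp_rot"],s["joint_pos"],s["force"],s["grip_width"])
w=frame("wrist","w17"); t=frame("side"); crop(t,310,270,450,440,"s17"); crop(frame("top"),420,180,540,300,"t17")
E
```

```text
29.2 [ 0.5281 -0.3704  0.2912] [179.9288   0.0421  84.0042] [ 12.2857  37.011   36.13    84.964  -22.977   65.4498  46.4891] [ 0.1994 -1.089  -0.5675] 0.043037565570936506
s17 scale 3.5294117647058822
t17 scale 5.0
```

View pics/s17.png

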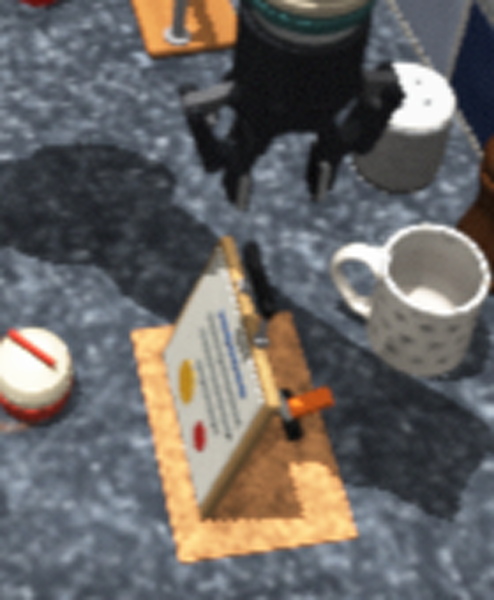

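View pics/w17.png

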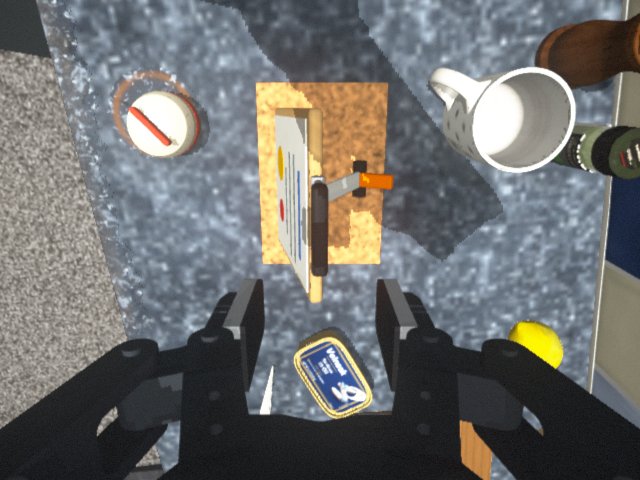

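```bash
python3 - <<'E'
from h import *
np.set_printoptions(precision=4,suppress=True)
w=frame("wrist"); t=frame("side")
c=np.array([.529,-.372]);a=np.radians(-6);ex=np.array([np.cos(a),np.sin(a)]);ey=np.array([-ex[1],ex[0]])
def M(p): d=p[:2]-c; return (round(d@ex,4),round(d@ey,4))
print("mat corners",[M(onz(w,*q,.003)) for q in ((257,83),(387,83),(380,264),(262,264))])
print("bottom pts",M(onz(w,276,112,.003)),M(onz(w,281,215,.003)),"foot",M(onz(w,360,178,.010)))
print("side: bottom near corner",M(onz(t,310+205/3.53,270+512/3.53,.003)),"far",M(onz(t,310+165/3.53,270+352/3.53,.003)), "foot",M(onz(t,310+291/3.53,270+414/3.53,.010)))
crop(w,240,70,410,320,"w17c")
E
```

```text
mat corners [(np.float64(-0.0612), np.float64(0.0931)), (np.float64(0.0655), np.float64(0.0931)), (np.float64(0.0666), np.float64(-0.0963)), (np.float64(-0.0639), np.float64(-0.0961))]
bottom pts (np.float64(-0.0435), np.float64(0.0658)) (np.float64(-0.0414), np.float64(-0.0401)) foot (np.float64(0.0411), np.float64(0.0009))
side: bottom near corner (np.float64(-0.0375), np.float64(-0.062)) far (np.float64(-0.0396), np.float64(0.0709)) foot (np.float64(0.0429), np.float64(0.0008))
w17c scale 2.4
```

View pics/w17c.png

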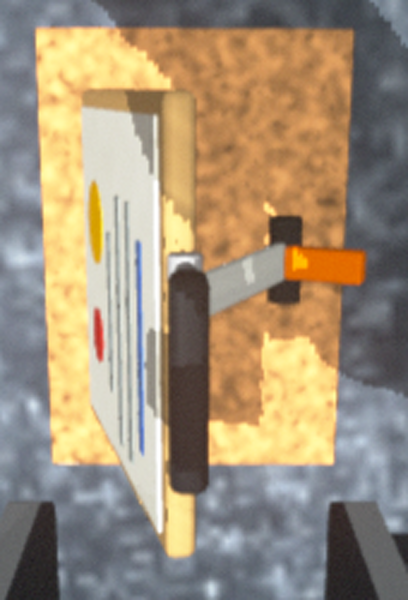

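```bash
cat >> h.py <<'E'
COL={"red":((0,130,60),(8,255,255)),"yellow":((22,120,80),(34,255,255)),"blue":((105,120,60),(125,255,255))}
def blobs(f,box,name,amin=4):
    lo,hi=COL[name]; m=mask(f,box,lo,hi); 
    if name=="red": m|=mask(f,box,(172,130,60),(180,255,255))
    n,l,st,ce=cv2.connectedComponentsWithStats(m); return sorted([(int(st[i][4]),ce[i].round(1).tolist(),st[i][:4].tolist()) for i in range(1,n) if st[i][4]>=amin],reverse=True)
E
python3 - <<'E'
from h import *
np.set_printoptions(precision=4,suppress=True)
t=frame("top","t18"); s=frame("side","s18")
for k in COL:
    print(k); 
    for a,c,b in blobs(t,(205,195,345,300),k): print(" top",a,c,b,onz(t,*c,.116)[:2],onz(t,*c,.02)[:2])
    for a,c,b in blobs(s,(280,150,375,280),k): print(" side",a,c,b,onz(s,*c,.116)[:2])
crop(t,200,190,350,300,"t18c")
E
```

```text
red
 top 45 [326.8, 269.2] [322, 263, 9, 12] [0.4741 0.1152] [0.4852 0.1098]
 top 36 [275.2, 213.8] [273, 211, 6, 7] [0.6348 0.2656] [0.6583 0.2718]
 top 33 [314.1, 277.1] [310, 274, 9, 7] [0.4512 0.1513] [0.4606 0.1488]
 top 25 [314.2, 262.9] [312, 258, 6, 11] [0.4919 0.1513] [0.5044 0.1487]
 side 248 [320.4, 261.5] [313, 252, 16, 20] [0.4754 0.0332]
 side 47 [373.2, 224.9] [372, 216, 3, 19] [0.6978 0.1662]
 side 44 [305.4, 239.0] [303, 233, 5, 13] [0.4532 0.1498]
 side 20 [346.5, 198.0] [344, 196, 6, 5] [0.6534 0.3411]
yellow
 top 102 [241.5, 266.5] [236, 256, 11, 19] [0.4797 0.3581] [0.4913 0.3714]
 top 32 [223.1, 276.6] [219, 274, 9, 6] [0.4505 0.409 ] [0.4599 0.4261]
 top 29 [305.9, 216.4] [304, 214, 5, 6] [0.6281 0.1762] [0.6511 0.1755]
 side 136 [303.8, 214.5] [297, 209, 15, 14] [0.4766 0.281 ]
 side 35 [323.7, 158.6] [320, 155, 9, 7] [0.6413 0.6368]
 side 27 [290.6, 194.8] [289, 191, 4, 10] [0.4544 0.4108]
 side 20 [351.6, 212.6] [349, 211, 6, 4] [0.6455 0.251 ]
blue
 top 45 [285.2, 268.4] [283, 262, 5, 14] [0.4754 0.2339] [0.4866 0.2376]
 top 35 [244.7, 211.3] [242, 208, 6, 7] [0.6412 0.3543] [0.6652 0.3672]
 top 34 [280.4, 283.2] [276, 281, 9, 5] [0.4331 0.2467] [0.4411 0.2515]
 top 28 [270.8, 272.4] [269, 267, 6, 11] [0.4636 0.2746] [0.4739 0.2814]
 side 187 [287.1, 161.6] [280, 150, 16, 24] [0.4865 0.6491]
 side 87 [311.2, 234.4] [306, 229, 10, 13] [0.4773 0.1682]
 side 46 [294.6, 221.8] [292, 217, 6, 12] [0.4365 0.2481]
 side 14 [341.4, 184.4] [339, 183, 6, 4] [0.6601 0.4326]
 side 10 [301.8, 166.2] [301, 163, 3, 8] [0.5385 0.5993]
 side 5 [302.0, 242.0] [302, 240, 1, 5] [0.439  0.1378]
t18c scale 5.333333333333333
```

View pics/t18c.png

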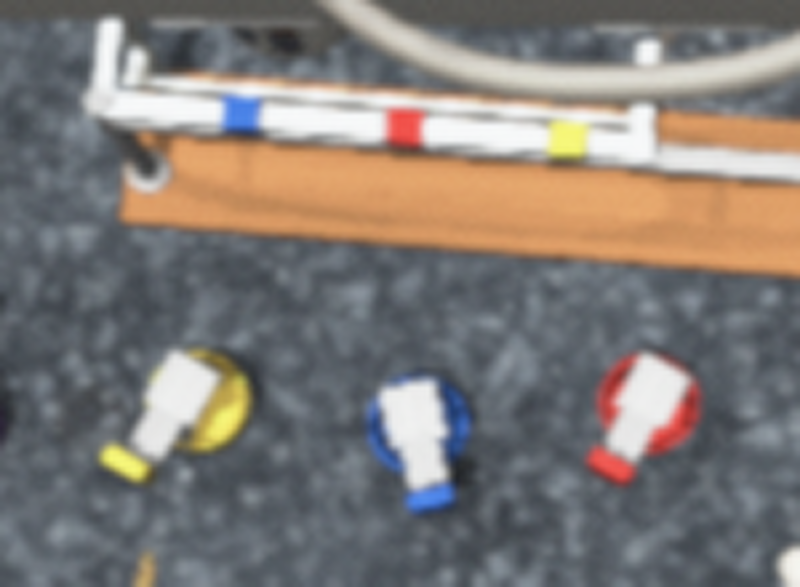

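Request:
{"op": "step_arm", "data": {"increments": [{"delta_rot": [0, 0, 0], "delta_pos": [0.97, -0.27, 0], "claw": 0.5}, {"delta_rot": [0, 0, 0], "delta_pos": [0.97, -0.27, 0], "claw": 0.5}, {"delta_rot": [0, 0, 0], "delta_pos": [0.97, -0.27, 0], "claw": 0.5}, {"delta_rot": [0, 0, 0], "delta_pos": [0.97, -0.27, 0], "claw": 0.5}, {"delta_rot": [0, 0, 0], "delta_pos": [0.97, -0.27, 0], "claw": 0.5}, {"delta_rot": [0, 0, 0], "delta_pos": [0.97, -0.27, 0], "claw": 0.5}, {"delta_rot": [0, 0, 0], "delta_pos": [0.97, -0.27, 0], "claw": 0.5}, {"delta_rot": [0, 0, 0], "delta_pos": [0.97, -0.27, 0], "claw": 0.5}, {"delta_rot": [0, 0, 0], "delta_pos": [0.97, -0.27, 0], "claw": 0.5}, {"delta_rot": [0, 0, 0], "delta_pos": [0.97, -0.27, 0], "claw": 0.5}, {"delta_rot": [0, 0, 0], "delta_pos": [0.97, -0.27, 0], "claw": 0.5}, {"delta_rot": [0, 0, 0], "delta_pos": [0.97, -0.27, 0], "claw": 0.5}]}}

```text
time: 31.05
tcp_pos: [0.4874, -0.131, 0.2886]
tcp_rot: [-179.9, -0.0, 84.0]
force: [0.1, 0.3, -0.2]
grip_width: 0.043
```

Request:
{"op": "step_arm", "data": {"increments": [{"delta_rot": [0, 0, 0], "delta_pos": [0.97, -0.27, 0], "claw": 0.5}, {"delta_rot": [0, 0, 0], "delta_pos": [0.97, -0.27, 0], "claw": 0.5}, {"delta_rot": [0, 0, 0], "delta_pos": [0.97, -0.27, 0], "claw": 0.5}, {"delta_rot": [0, 0, 0], "delta_pos": [0.97, -0.27, 0], "claw": 0.5}, {"delta_rot": [0, 0, 0], "delta_pos": [0.97, -0.27, 0], "claw": 0.5}, {"delta_rot": [0, 0, 0], "delta_pos": [0.97, -0.27, 0], "claw": 0.5}, {"delta_rot": [0, 0, 0], "delta_pos": [0.97, -0.27, 0], "claw": 0.5}, {"delta_rot": [0, 0, 0], "delta_pos": [0.97, -0.27, 0], "claw": 0.5}, {"delta_rot": [0, 0, 0], "delta_pos": [0.97, -0.27, 0], "claw": 0.5}, {"delta_rot": [0, 0, 0], "delta_pos": [0.97, -0.27, 0], "claw": 0.5}, {"delta_rot": [0, 0, 0], "delta_pos": [0.97, -0.27, 0], "claw": 0.5}, {"delta_rot": [0, 0, 0], "delta_pos": [0.97, -0.27, 0], "claw": 0.5}]}}

```text
time: 32.55
tcp_pos: [0.4472, 0.107, 0.2887]
tcp_rot: [-179.9, 0.0, 84.0]
force: [0.3, 0.1, 0.8]
grip_width: 0.0429
```

Request:
{"op": "step_arm", "data": {"increments": [{"delta_rot": [0, 0, 0], "delta_pos": [0.97, -0.27, 0], "claw": 0.5}, {"delta_rot": [0, 0, 0], "delta_pos": [0.97, -0.27, 0], "claw": 0.5}, {"delta_rot": [0, 0, 0], "delta_pos": [0.97, -0.27, 0], "claw": 0.5}, {"delta_rot": [0, 0, 0], "delta_pos": [0.97, -0.27, 0], "claw": 0.5}, {"delta_rot": [0, 0, -1], "delta_pos": [0.97, -0.27, 0], "claw": 0.5}, {"delta_rot": [0, 0, -1], "delta_pos": [0, 0, 0], "claw": 0.5}, {"delta_rot": [0, 0, -1], "delta_pos": [0, 0, 0], "claw": 0.5}, {"delta_rot": [0, 0, -1], "delta_pos": [0, 0, 0], "claw": 0.5}, {"delta_rot": [0, 0, -1], "delta_pos": [0, 0, 0], "claw": 0.5}, {"delta_rot": [0, 0, -1], "delta_pos": [0, 0, 0], "claw": 0.5}, {"delta_rot": [0, 0, -1], "delta_pos": [0, 0, 0], "claw": 0.5}]}}

```text
time: 33.92
tcp_pos: [0.4308, 0.2059, 0.2889]
tcp_rot: [-180.0, 0.0, 112.3]
force: [0.3, 0.3, 0.1]
grip_width: 0.0428
```

```bash
python3 - <<'E'
from h import *
np.set_printoptions(precision=4,suppress=True)
s=read_state(); print(s["time"],s["tcp_pos"],s["tcp_rot"],s["joint_pos"],s["force"],s["grip_width"])
E
```

```text
33.925 [0.4308 0.2059 0.2889] [-179.9667    0.0079  112.29  ] [-51.6683  20.7398  31.0684 110.5903 -13.3558  52.2364   8.2994] [0.2708 0.3356 0.0883] 0.042827175315078576
```

Request:
{"op": "step_arm", "data": {"increments": [{"delta_rot": [0, 0, -1], "delta_pos": [0, 0, 0], "claw": 0.5}, {"delta_rot": [0, 0, -1], "delta_pos": [0, 0, 0], "claw": 0.5}, {"delta_rot": [0, 0, -1], "delta_pos": [0, 0, 0], "claw": 0.5}, {"delta_rot": [0, 0, -1], "delta_pos": [0, 0, 0], "claw": 0.5}, {"delta_rot": [0, 0, -1], "delta_pos": [0, 0, 0], "claw": 0.5}, {"delta_rot": [0, 0, -1], "delta_pos": [0, 0, 0], "claw": 0.5}, {"delta_rot": [0, 0, -1], "delta_pos": [0, 0, 0], "claw": 0.5}, {"delta_rot": [0, 0, -1], "delta_pos": [0, 0, 0], "claw": 0.5}, {"delta_rot": [0, 0, -1], "delta_pos": [0, 0, 0], "claw": 0.5}, {"delta_rot": [0, 0, -1], "delta_pos": [0, 0, 0], "claw": 0.5}, {"delta_rot": [0, 0, -1], "delta_pos": [0, 0, 0], "claw": 0.5}, {"delta_rot": [0, 0, -1], "delta_pos": [0, 0, 0], "claw": 0.5}]}}

```text
time: 35.42
tcp_pos: [0.4308, 0.2059, 0.289]
tcp_rot: [-180.0, -0.0, 160.3]
force: [-0.9, -0.1, 0.3]
grip_width: 0.0426
```

Request:
{"op": "step_arm", "data": {"increments": [{"delta_rot": [0, 0, -1], "delta_pos": [0, 0, 0], "claw": 0.5}, {"delta_rot": [0, 0, -1], "delta_pos": [0, 0, 0], "claw": 0.5}, {"delta_rot": [0, 0, -1], "delta_pos": [0, 0, 0], "claw": 0.5}, {"delta_rot": [0, 0, -1], "delta_pos": [0, 0, 0], "claw": 0.5}, {"delta_rot": [0, 0, -1], "delta_pos": [0, 0, 0], "claw": 0.5}, {"delta_rot": [0, 0, -1], "delta_pos": [0, 0, 0], "claw": 0.5}, {"delta_rot": [0, 0, -1], "delta_pos": [0.2, 0.8, 0], "claw": 0.5}, {"delta_rot": [0, 0, -0.7], "delta_pos": [0.2, 0.8, 0], "claw": 0.5}, {"delta_rot": [0, 0, 0], "delta_pos": [0, 0.5, 0], "claw": 0.5}, {"delta_rot": [0, 0, 0], "delta_pos": [0, 0, 0], "claw": 0.5}]}}

```text
time: 36.67
tcp_pos: [0.4174, 0.2478, 0.2891]
tcp_rot: [180.0, -0.0, -169.1]
force: [0.6, -0.5, -1.2]
grip_width: 0.0429
```

```bash
python3 - <<'E'
from h import *
np.set_printoptions(precision=4,suppress=True)
s=read_state(); print(s["time"],s["tcp_pos"],s["tcp_rot"],s["joint_pos"],s["force"],s["grip_width"])
w=frame("wrist","w19")
E
```

```text
36.675 [0.4174 0.2478 0.2891] [ 179.9899   -0.0079 -169.0617] [-41.8717  19.4585  10.5913 109.1418  -4.4845  51.7961  71.8429] [ 0.563  -0.5213 -1.2399] 0.04293524137439733
```

View pics/w19.png

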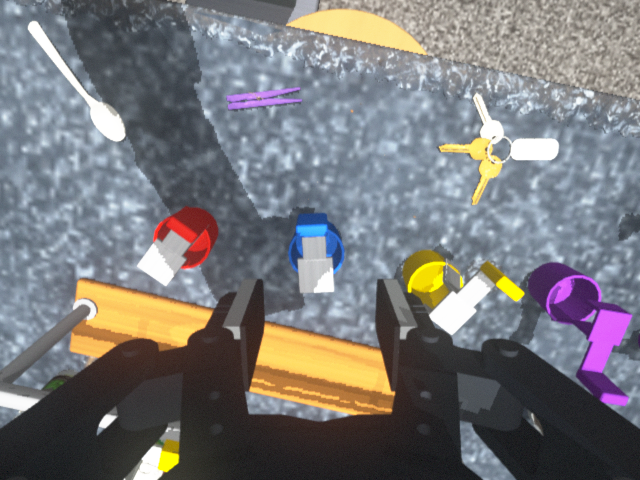

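```bash
python3 - <<'E'
from h import *
np.set_printoptions(precision=4,suppress=True)
w=frame("wrist"); s=read_state(); print(s["tcp_pos"],s["tcp_rot"])
crop(w,270,195,370,305,"w19c")
for a,c,b in blobs(w,(270,190,370,310),"blue",20): print(a,c,b)
E
```

```text
[0.4178 0.2464 0.2892] [-179.9701   -0.0056 -169.1891]
w19c scale 5.454545454545454
1397 [317.8, 239.1] [289, 213, 57, 61]
```

View pics/w19c.png

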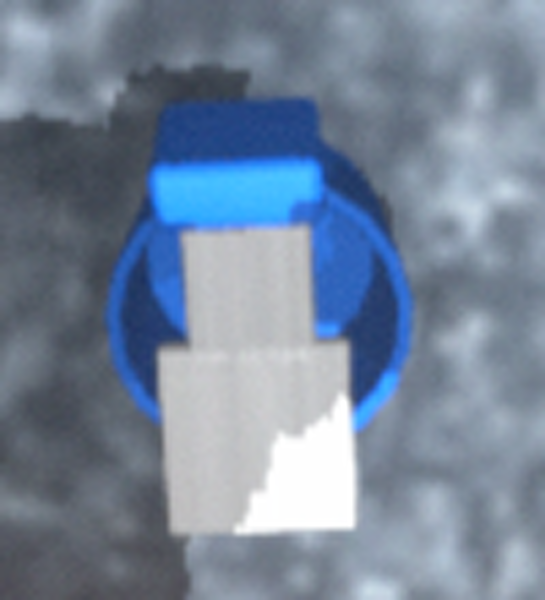

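```bash
python3 - <<'E'
from h import *
np.set_printoptions(precision=4,suppress=True)
w=frame("wrist"); s=read_state(); print(s["tcp_pos"],s["tcp_rot"])
q=lambda x,y:(270+x/5.4545,195+y/5.4545)
def ang(p,r): d=r-p; return np.degrees(np.arctan2(d[1],d[0])),np.linalg.norm(d)
c=[onz(w,*q(*p),.132) for p in ((150,168),(322,162),(322,222),(155,222))]; print(np.array(c),np.mean(c,0)); print(ang(c[0],c[1]),ang(c[3],c[2]))
c=[onz(w,*q(*p),.099) for p in ((158,348),(350,340),(355,528),(171,533))]; print(np.array(c),np.mean(c,0)); print(ang(c[0],c[1]),ang(c[3],c[2]),ang(c[0],c[3]),ang(c[1],c[2]))
E
```

```text
[0.4179 0.2461 0.2892] [-179.9746   -0.0026 -169.2236]
[[0.4337 0.232  0.132 ]
 [0.4285 0.2548 0.132 ]
 [0.4369 0.2565 0.132 ]
 [0.4412 0.234  0.132 ]] [0.4351 0.2443 0.132 ]
(np.float64(102.89608089536355), np.float64(0.023339876875503464)) (np.float64(100.81691228472238), np.float64(0.02281347771617643))
[[0.472  0.2382 0.099 ]
 [0.4651 0.2672 0.099 ]
 [0.4961 0.2742 0.099 ]
 [0.5024 0.2457 0.099 ]] [0.4839 0.2563 0.099 ]
(np.float64(103.36485819855547), np.float64(0.029739651366164053)) (np.float64(102.52838005551779), np.float64(0.029216088910047323)) (np.float64(13.756882403404878), np.float64(0.03139049788028928)) (np.float64(12.80319616533386), np.float64(0.0318178111145321))
```

Request:
{"op": "step_arm", "data": {"increments": [{"delta_rot": [0, 0, -0.6], "delta_pos": [0, 0, 0.8], "claw": 0.5}, {"delta_rot": [0, 0, 0], "delta_pos": [-0.41, -0.14, 0.8], "claw": 0.5}, {"delta_rot": [0, 0, 0], "delta_pos": [-0.41, -0.14, 0.8], "claw": 0.5}, {"delta_rot": [0, 0, 0], "delta_pos": [0, 0, 0.9], "claw": 0.5}, {"delta_rot": [0, 0, 0], "delta_pos": [0, 0, 0.9], "claw": 0.5}, {"delta_rot": [0, 0, 0], "delta_pos": [0, 0, 0.9], "claw": 0.5}, {"delta_rot": [0, 0, 0], "delta_pos": [0, 0, 0.9], "claw": 0.5}, {"delta_rot": [0, 0, 0], "delta_pos": [0, 0, 0.8], "claw": 0.5}, {"delta_rot": [0, 0, 0], "delta_pos": [0, 0, 0], "claw": 0.5}]}}

```text
time: 37.95
tcp_pos: [0.4348, 0.2439, 0.1517]
tcp_rot: [-179.9, -0.2, -166.9]
force: [0.3, 0.0, 0.3]
grip_width: 0.0426
```

```bash
python3 - <<'E'
from h import *
np.set_printoptions(precision=4,suppress=True)
s=read_state(); print(s["time"],s["tcp_pos"],s["tcp_rot"],s["joint_pos"],s["force"],s["grip_width"])
w=frame("wrist","w20")
d=np.array([.4351,.2443,.113])-s["tcp_pos"]; print(rot(s["tcp_rot"]).T@d/.02)
E
```

```text
37.95 [0.4348 0.2439 0.1517] [-179.924    -0.1572 -166.8564] [-37.7979  31.845    7.6659 115.9485  -7.4162  32.8289  78.1227] [0.2826 0.0207 0.253 ] 0.042588638054329296
[-0.0219  0.0174  1.9336]
```

View pics/w20.png

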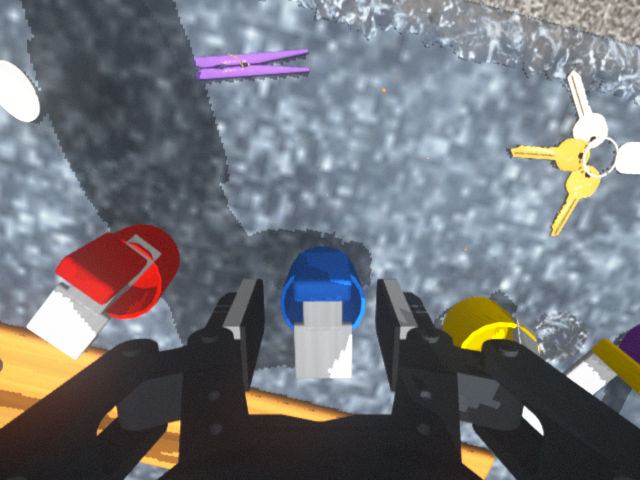

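Request:
{"op": "step_arm", "data": {"increments": [{"delta_rot": [0, 0, 0], "delta_pos": [0, 0, 0.7], "claw": 0.5}, {"delta_rot": [0, 0, 0], "delta_pos": [0, 0, 0.7], "claw": 0.5}, {"delta_rot": [0, 0, 0], "delta_pos": [0, 0, 0.5], "claw": 0.5}, {"delta_rot": [0, 0, 0], "delta_pos": [0, 0, 0], "claw": 0.5}, {"delta_rot": [0, 0, 0], "delta_pos": [0, 0, 0], "claw": 0}, {"delta_rot": [0, 0, 0], "delta_pos": [0, 0, 0], "claw": 0}, {"delta_rot": [0, 0, 0], "delta_pos": [0, 0, 0], "claw": 0}, {"delta_rot": [0, 0, 0], "delta_pos": [0, 0, 0], "claw": 0}, {"delta_rot": [0, 0, 0], "delta_pos": [0, 0, 0], "claw": 0}], "squeeze": 60}}

```text
time: 39.12
tcp_pos: [0.435, 0.245, 0.1155]
tcp_rot: [180.0, 0.0, -166.8]
force: [-1.9, -0.2, 4.3]
grip_width: 0.0228
```

Request:
{"op": "step_arm", "data": {"increments": [{"delta_rot": [0, 0, 0], "delta_pos": [0, 0, -0.4], "claw": 0}, {"delta_rot": [0, 0, 0], "delta_pos": [0, 0, -0.7], "claw": 0}, {"delta_rot": [0, 0, 0], "delta_pos": [0, 0, -0.9], "claw": 0}, {"delta_rot": [0, 0, 0], "delta_pos": [0, 0, -0.9], "claw": 0}, {"delta_rot": [0, 0, 0], "delta_pos": [0, 0, -0.9], "claw": 0}, {"delta_rot": [0, 0, 0], "delta_pos": [0, 0, -0.9], "claw": 0}, {"delta_rot": [0, 0, 0], "delta_pos": [0, 0, -0.3], "claw": 0}, {"delta_rot": [0, 0, 0], "delta_pos": [0, 0, 0], "claw": 0}]}}

```text
time: 40.12
tcp_pos: [0.4352, 0.2449, 0.2157]
tcp_rot: [180.0, 0.0, -166.8]
force: [-0.5, 0.7, -1.6]
grip_width: 0.0227
```

```bash
python3 - <<'E'
from h import *
np.set_printoptions(precision=4,suppress=True)
s=read_state(); print(s["time"],s["tcp_pos"],s["tcp_rot"],s["joint_pos"],s["force"],s["grip_width"])
w=frame("wrist","w21"); t=frame("side"); crop(t,260,150,400,290,"s21")
E
```

```text
40.125 [0.4352 0.2449 0.2157] [ 179.9803    0.0496 -166.7895] [-39.0765  26.0931   9.1903 112.5612  -6.0622  41.7432  76.9282] [-0.4959  0.6714 -1.6154] 0.02273110950317908
s21 scale 4.285714285714286
```

View pics/w21.png

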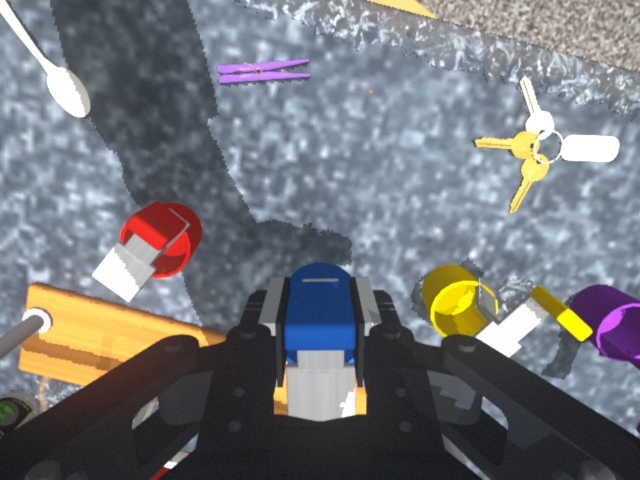

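View pics/s21.png

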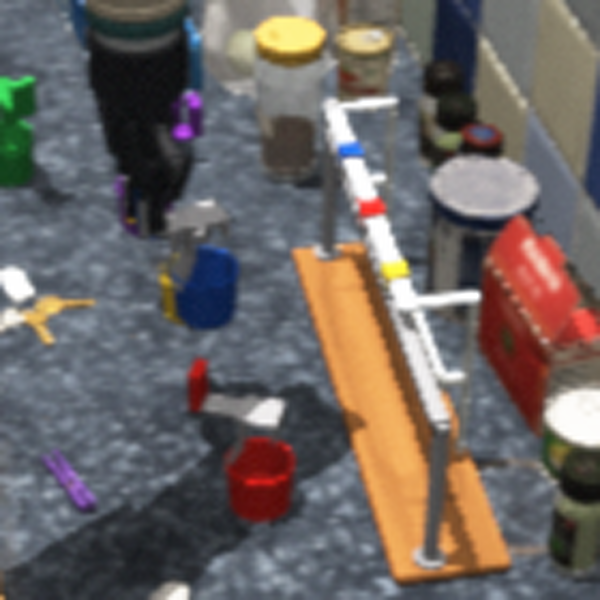

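```bash
python3 - <<'E'
from h import *
im=cv2.imread("pics/w2.png"); 
cv2.imwrite("pics/w2rail.png",cv2.resize(im[180:320,460:640],None,fx=4.4,fy=4.28,interpolation=cv2.INTER_CUBIC))
t=frame("top"); crop(t,290,190,380,250,"t22")
s=frame("side"); crop(s,325,170,385,290,"s22")
E
```

```text
t22 scale 8.88888888888889
s22 scale 5.0
```

View pics/w2rail.png

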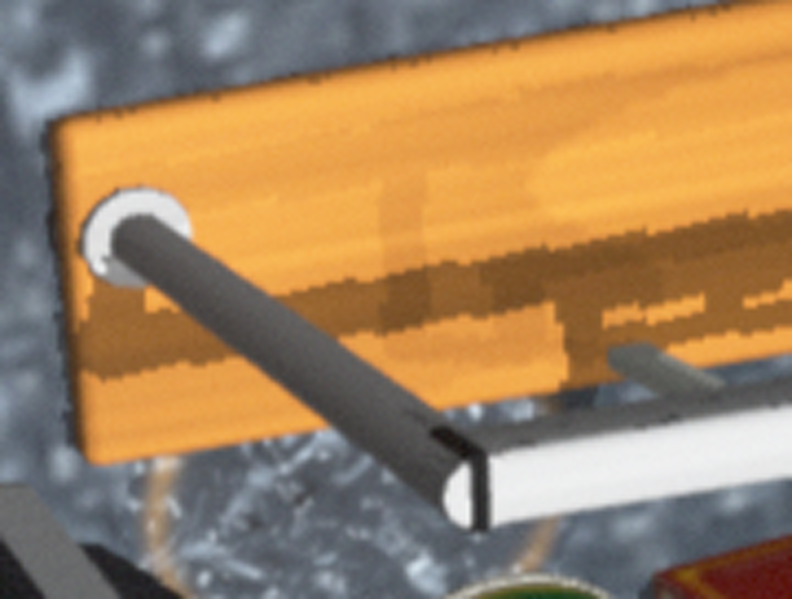

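View pics/t22.png

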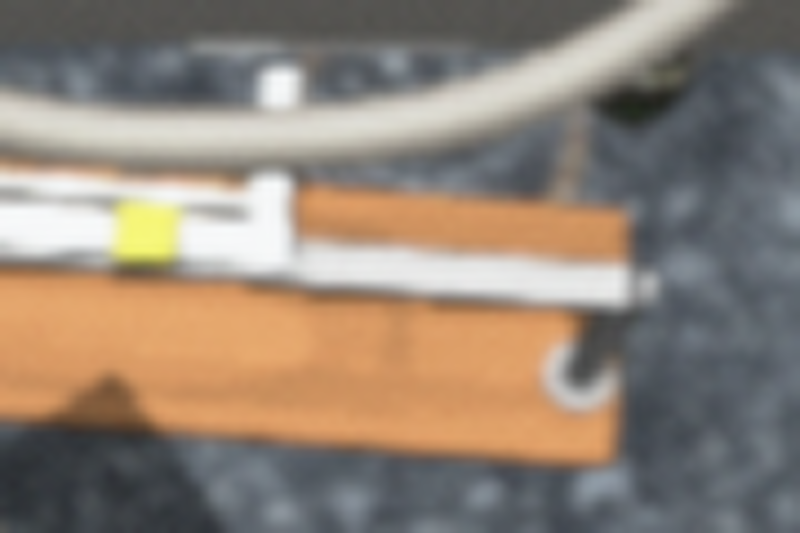

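View pics/s22.png

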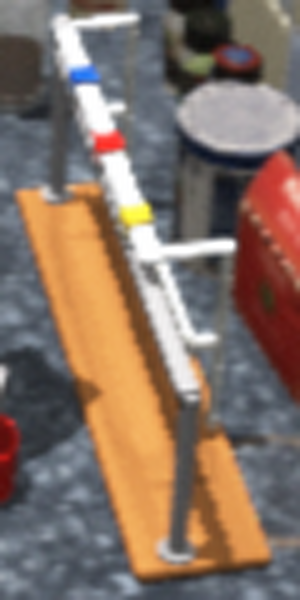

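```bash
python3 - <<'E'
from h import *
np.set_printoptions(precision=4,suppress=True)
t=frame("top"); s=frame("side")
w=dict(intrinsics=np.array([[406.525,0,319.5887],[0,406.525,225.148],[0,0,1]]),eye=np.array([.4362,-.1218,.4218]),orientation=np.array([163.7347,.0186,75.3563]))
A=[onz(w,*p,.156) for p in ((570.7,286.3),(570.7,303.4),(639.5,274.4),(639.5,290.3))]; print("w2 front/back right end; left",np.array(A)); print((A[0]+A[1])/2,(A[2]+A[3])/2)
q=lambda x,y:(290+x/8.8889,190+y/8.8889)
B=[onz(t,*q(*p),.156) for p in ((630,305),(630,262),(310,290),(310,246))]; print("top",np.array(B),(B[0]+B[1])/2,(B[2]+B[3])/2)
q=lambda x,y:(325+x/5,170+y/5)
print("side end left/right top corner",onz(s,*q(177,392),.156),onz(s,*q(200,388),.156))
print("side guard start",onz(s,*q(138,262),.176),onz(s,*q(163,257),.176))
for k in COL:
    c1=blobs(t,(215,195,330,225),k)[0][1]; c2=[b for b in blobs(s,(335,170,360,225),k)][0][1]; p,e=two(ray(t,*c1),ray(s,*c2)); print(k,p,e)
E
```

```text
w2 front/back right end; left [[0.6003 0.0201 0.156 ]
 [0.6139 0.0189 0.156 ]
 [0.6033 0.0678 0.156 ]
 [0.6159 0.0674 0.156 ]]
[0.6071 0.0195 0.156 ] [0.6096 0.0676 0.156 ]
top [[0.5975 0.0212 0.156 ]
 [0.6115 0.021  0.156 ]
 [0.6012 0.1229 0.156 ]
 [0.6155 0.1229 0.156 ]] [0.6045 0.0211 0.156 ] [0.6084 0.1229 0.156 ]
side end left/right top corner [0.6009 0.02   0.156 ] [0.616  0.0201 0.156 ]
side guard start [0.6072 0.1261 0.176 ] [0.6248 0.1271 0.176 ]
red [0.6235 0.261  0.1761] 0.006504614716192634
yellow [0.6163 0.1759 0.1767] 0.005715233240562269
blue [0.6294 0.3457 0.1768] 0.006481872266054451
```

Request:
{"op": "step_arm", "data": {"increments": [{"delta_rot": [0, 0, 0.85], "delta_pos": [0, 0, -0.6], "claw": 0}, {"delta_rot": [0, 0, 0.85], "delta_pos": [0, 0, -0.7], "claw": 0}, {"delta_rot": [0, 0, 0.85], "delta_pos": [0, 0, -0.7], "claw": 0}, {"delta_rot": [0, 0, 0.85], "delta_pos": [0, 0, -0.7], "claw": 0}, {"delta_rot": [0, 0, 0.87], "delta_pos": [0, 0, -0.5], "claw": 0}, {"delta_rot": [0, 0, 0], "delta_pos": [-0.4, -0.6, 0], "claw": 0}, {"delta_rot": [0, 0, 0], "delta_pos": [-0.5, -0.9, 0], "claw": 0}, {"delta_rot": [0, 0, 0], "delta_pos": [-0.6, -1, 0], "claw": 0}, {"delta_rot": [0, 0, 0], "delta_pos": [-0.6, -1, 0], "claw": 0}, {"delta_rot": [0, 0, 0], "delta_pos": [-0.6, -1, 0], "claw": 0}, {"delta_rot": [0, 0, 0], "delta_pos": [-0.6, -1, 0], "claw": 0}, {"delta_rot": [0, 0, 0], "delta_pos": [-0.6, -1, 0], "claw": 0}]}}

```text
time: 41.92
tcp_pos: [0.5043, 0.1078, 0.2784]
tcp_rot: [-179.9, -0.1, 176.1]
force: [-0.0, 0.4, -1.5]
grip_width: 0.0228
```

Request:
{"op": "step_arm", "data": {"increments": [{"delta_rot": [0, 0, 0], "delta_pos": [-0.4, -0.9, 0], "claw": 0}, {"delta_rot": [0, 0, 0], "delta_pos": [-0.28, -0.5, 0], "claw": 0}, {"delta_rot": [0, 0, 0], "delta_pos": [0, 0, 0], "claw": 0}]}}

```text
time: 42.3
tcp_pos: [0.5159, 0.0798, 0.2788]
tcp_rot: [-180.0, -0.0, 176.0]
force: [0.8, 0.7, -2.0]
grip_width: 0.0228
```

```bash
python3 - <<'E'
from h import *
np.set_printoptions(precision=4,suppress=True)
s=read_state(); print(s["time"],s["tcp_pos"],s["tcp_rot"],s["joint_pos"],s["force"],s["grip_width"])
w=frame("wrist","w23"); t=frame("side"); crop(t,290,150,410,290,"s23")
d=np.array([.5159,.0813,.2035])-s["tcp_pos"]; print(rot(s["tcp_rot"]).T@d/.02)
E
```

```text
42.3 [0.5159 0.0798 0.2788] [-179.9672   -0.0349  176.0419] [-23.7348  23.7446  16.8747 104.89    -8.427   52.6228  82.969 ] [ 0.8364  0.6872 -2.0048] 0.022804418584041263
s23 scale 4.285714285714286
[0.0026 0.0775 3.7643]
```

View pics/w23.png

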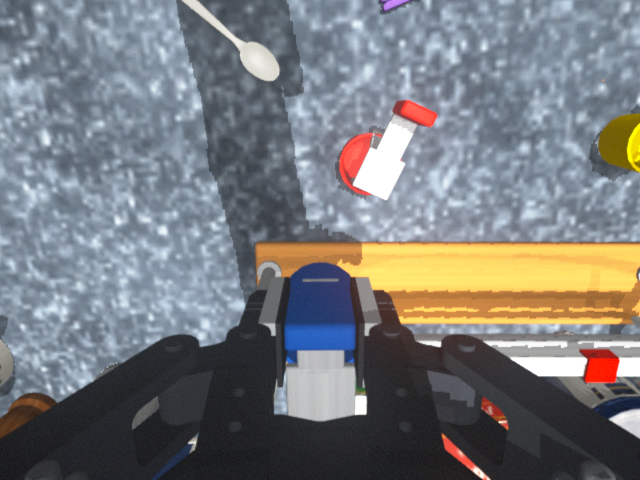

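View pics/s23.png

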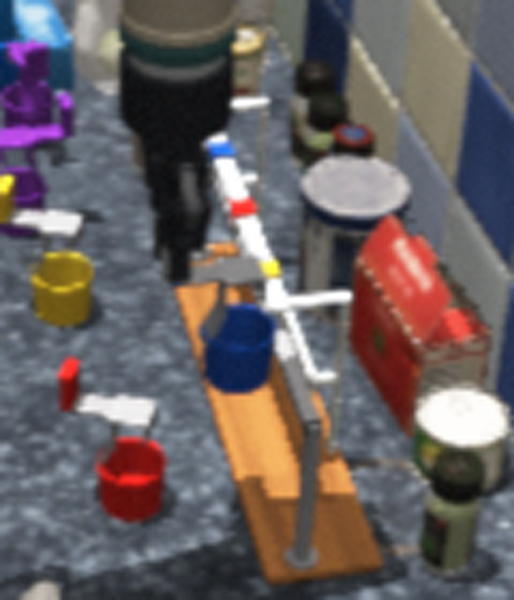

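Request:
{"op": "step_arm", "data": {"increments": [{"delta_rot": [0, 0, 0], "delta_pos": [0, 0.05, 0.7], "claw": 0}, {"delta_rot": [0, 0, 0], "delta_pos": [0, 0, 0.8], "claw": 0}, {"delta_rot": [0, 0, 0], "delta_pos": [0, 0, 0.8], "claw": 0}, {"delta_rot": [0, 0, 0], "delta_pos": [0, 0, 0.8], "claw": 0}, {"delta_rot": [0, 0, 0], "delta_pos": [0, 0, 0.6], "claw": 0}, {"delta_rot": [0, 0, 0], "delta_pos": [0, 0, 0], "claw": 0}]}}

```text
time: 43.15
tcp_pos: [0.5149, 0.0823, 0.204]
tcp_rot: [-180.0, -0.1, 176.2]
force: [0.2, 0.5, -1.5]
grip_width: 0.0228
```

```bash
python3 - <<'E'
from h import *
np.set_printoptions(precision=4,suppress=True)
s=read_state(); print(s["time"],s["tcp_pos"],s["tcp_rot"],s["joint_pos"],s["force"],s["grip_width"])
w=frame("wrist","w24"); t=frame("side"); crop(t,310,170,390,270,"s24")
d=np.array([.5628,.0783,.2035])-s["tcp_pos"]; print(rot(s["tcp_rot"]).T@d/.02)
# predicted pixels in side of blue cup underside centre, hook pt, given TCP
Rm=rot(s["tcp_rot"]); 
for h,n in ((-.115,"under"),(-.115+.045,"rim"),(-.115+.099,"plate")):
    p=s["tcp_pos"]+np.array([.05*.9977,-.05*.0673,h]); print(n,p,proj(t,p))
print("bar pts",proj(t,[.6107,.0749,.156]),proj(t,[.607,.020,.156]))
E
```

```text
43.15 [0.5149 0.0823 0.204 ] [-179.9668   -0.1436  176.1776] [-22.4351  29.2273  15.0274 109.9644 -10.8402  42.3117  85.0068] [ 0.2177  0.4749 -1.4742] 0.022794825189626732
s24 scale 6.0
[-2.4022 -0.0422  0.0208]
under [0.5648 0.079  0.089 ] [343.2111 253.4934]
rim [0.5648 0.079  0.134 ] [343.7328 243.3207]
plate [0.5648 0.079  0.188 ] [344.3884 230.5373]
bar pts [358.0249 236.7672] [362.2685 248.0787]
```

View pics/s24.png

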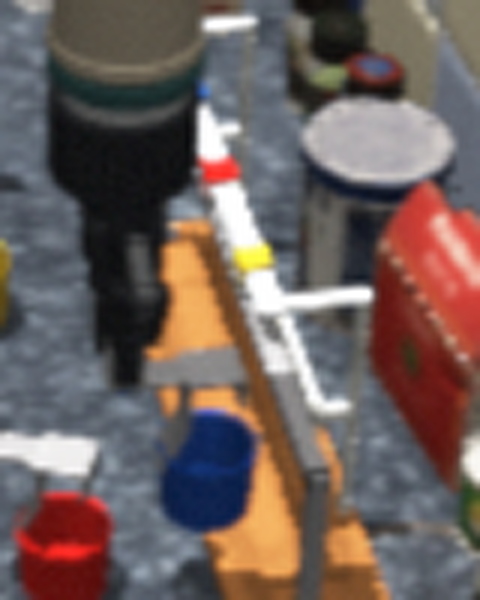

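View pics/w24.png

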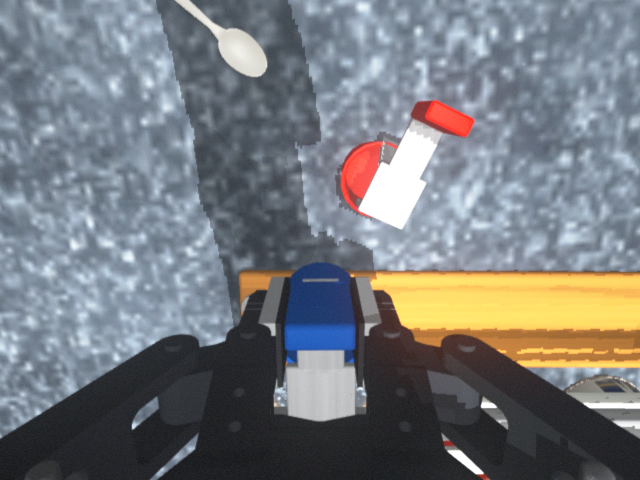

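Request:
{"op": "step_arm", "data": {"increments": [{"delta_rot": [0, 0, 0], "delta_pos": [-0.3, 0, 0], "claw": 0}, {"delta_rot": [0, 0, 0], "delta_pos": [-0.3, 0, 0], "claw": 0}, {"delta_rot": [0, 0, 0], "delta_pos": [-0.3, 0, 0], "claw": 0}, {"delta_rot": [0, 0, 0], "delta_pos": [-0.3, 0, 0], "claw": 0}, {"delta_rot": [0, 0, 0], "delta_pos": [-0.3, 0, 0], "claw": 0}, {"delta_rot": [0, 0, 0], "delta_pos": [-0.3, 0, 0], "claw": 0}, {"delta_rot": [0, 0, 0], "delta_pos": [-0.2, 0, 0], "claw": 0}, {"delta_rot": [0, 0, 0], "delta_pos": [-0.2, 0, 0], "claw": 0}, {"delta_rot": [0, 0, 0], "delta_pos": [0, 0, 0], "claw": 0}]}}

```text
time: 44.38
tcp_pos: [0.56, 0.079, 0.2052]
tcp_rot: [-180.0, 0.0, 176.1]
force: [-0.7, -0.4, -1.7]
grip_width: 0.0227
```

```bash
python3 - <<'E'
from h import *
np.set_printoptions(precision=4,suppress=True)
s=read_state(); print(s["time"],s["tcp_pos"],s["tcp_rot"],s["joint_pos"],s["force"],s["grip_width"])
w=frame("wrist","w25"); t=frame("side"); crop(t,310,170,390,270,"s25")
E
```

```text
44.375 [0.56   0.079  0.2052] [-179.9985    0.0065  176.1345] [-20.6144  32.3504  14.9116 103.3248 -11.0813  45.7384  85.9813] [-0.6518 -0.4438 -1.7265] 0.02274983485885706
s25 scale 6.0
```

View pics/s25.png

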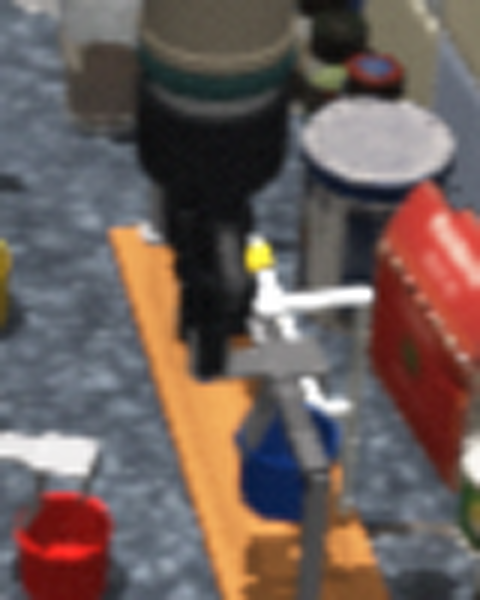

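Request:
{"op": "step_arm", "data": {"increments": [{"delta_rot": [0, 0, 0], "delta_pos": [0, 0, 0.4], "claw": 0}, {"delta_rot": [0, 0, 0], "delta_pos": [0, 0, 0.4], "claw": 0}, {"delta_rot": [0, 0, 0], "delta_pos": [0, 0, 0.4], "claw": 0}, {"delta_rot": [0, 0, 0], "delta_pos": [0, 0, 0], "claw": 0}]}}

```text
time: 44.98
tcp_pos: [0.5591, 0.079, 0.1802]
tcp_rot: [-180.0, -0.1, 176.1]
force: [0.5, 0.1, -1.2]
grip_width: 0.0228
```

Request:
{"op": "step_arm", "data": {"increments": [{"delta_rot": [0, 0, 0], "delta_pos": [0, 0, 0.1], "claw": 0}, {"delta_rot": [0, 0, 0], "delta_pos": [0, 0, 0], "claw": 0}]}}

```text
time: 45.22
tcp_pos: [0.5599, 0.0791, 0.1793]
tcp_rot: [180.0, 0.0, 176.1]
force: [1.1, -0.2, -1.1]
grip_width: 0.0226
```

Request:
{"op": "step_arm", "data": {"increments": [{"delta_rot": [0, 0, 0], "delta_pos": [0, 0, 0.1], "claw": 0}, {"delta_rot": [0, 0, 0], "delta_pos": [0, 0, 0], "claw": 0}]}}

```text
time: 45.48
tcp_pos: [0.5597, 0.0791, 0.1772]
tcp_rot: [180.0, -0.0, 176.1]
force: [0.0, 0.1, -2.0]
grip_width: 0.0229
```

Request:
{"op": "step_arm", "data": {"increments": [{"delta_rot": [0, 0, 0], "delta_pos": [0, 0, 0.1], "claw": 0}, {"delta_rot": [0, 0, 0], "delta_pos": [0, 0, 0], "claw": 0}]}}

```text
time: 45.72
tcp_pos: [0.5598, 0.0791, 0.1762]
tcp_rot: [180.0, 0.0, 176.1]
force: [-2.4, 0.3, 6.4]
grip_width: 0.0231
```

Request:
{"op": "step_arm", "data": {"increments": [{"delta_rot": [0, 0, 0], "delta_pos": [0, 0, -0.2], "claw": 0}, {"delta_rot": [0, 0, 0], "delta_pos": [0, 0.4, 0], "claw": 0}, {"delta_rot": [0, 0, 0], "delta_pos": [0, 0.8, 0], "claw": 0}, {"delta_rot": [0, 0, 0], "delta_pos": [0, 0.8, 0], "claw": 0}, {"delta_rot": [0, 0, 0], "delta_pos": [0, 0.5, 0], "claw": 0}, {"delta_rot": [0, 0, 0], "delta_pos": [0, 0, 0], "claw": 0}]}}

```text
time: 46.48
tcp_pos: [0.563, 0.1305, 0.179]
tcp_rot: [180.0, -0.0, 176.3]
force: [0.7, -0.8, -1.2]
grip_width: 0.0228
```

```bash
python3 - <<'E'
from h import *
np.set_printoptions(precision=4,suppress=True)
s=read_state(); print(s["time"],s["tcp_pos"],s["tcp_rot"],s["joint_pos"],s["force"],s["grip_width"])
w=frame("wrist","w26"); t=frame("side"); crop(t,310,170,390,270,"s26")
E
```

```text
46.475 [0.563  0.1305 0.179 ] [179.9811  -0.0166 176.2719] [-25.0819  35.2514  14.4586 102.7625 -12.1167  43.5051  81.933 ] [ 0.6694 -0.7957 -1.1924] 0.022828745177497178
s26 scale 6.0
```

View pics/s26.png

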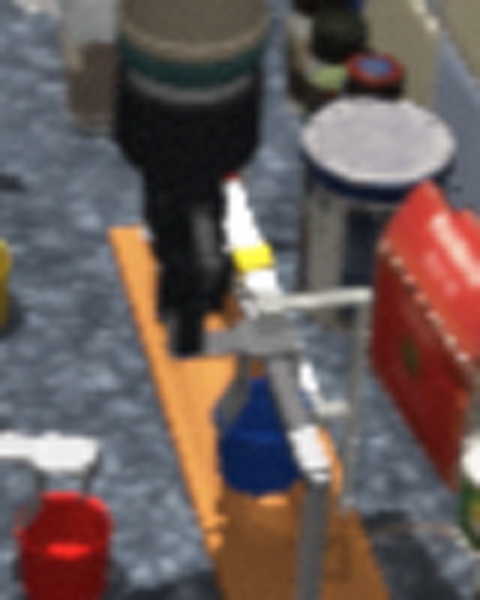

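View pics/w26.png

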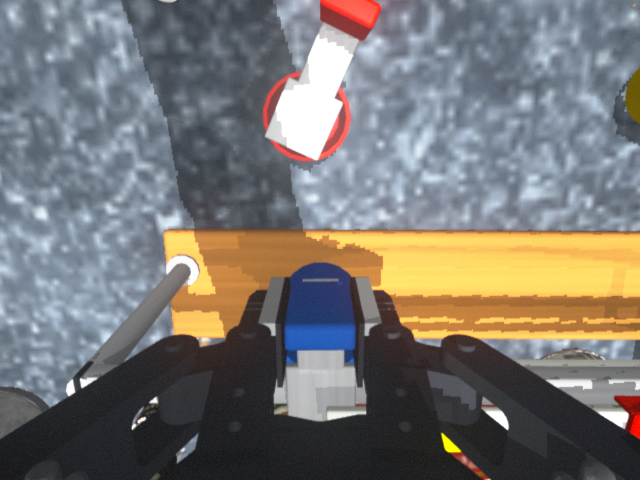

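Request:
{"op": "step_arm", "data": {"increments": [{"delta_rot": [0, 0, 0], "delta_pos": [0, 0.5, 0], "claw": 0}, {"delta_rot": [0, 0, 0], "delta_pos": [0, 0.9, 0], "claw": 0}, {"delta_rot": [0, 0, 0], "delta_pos": [0, 0.9, 0], "claw": 0}, {"delta_rot": [0, 0, 0], "delta_pos": [0, 0.9, 0], "claw": 0}, {"delta_rot": [0, 0, 0], "delta_pos": [0, 0.9, 0], "claw": 0}, {"delta_rot": [0, 0, 0], "delta_pos": [0, 0.5, 0], "claw": 0}, {"delta_rot": [0, 0, 0], "delta_pos": [0, 0, 0], "claw": 0}]}}

```text
time: 47.45
tcp_pos: [0.5692, 0.2218, 0.1791]
tcp_rot: [180.0, -0.0, 176.2]
force: [0.3, -1.0, -1.6]
grip_width: 0.0229
```

Request:
{"op": "step_arm", "data": {"increments": [{"delta_rot": [0, 0, 0], "delta_pos": [0, 0.5, 0], "claw": 0}, {"delta_rot": [0, 0, 0], "delta_pos": [0, 0.9, 0], "claw": 0}, {"delta_rot": [0, 0, 0], "delta_pos": [0, 0.9, 0], "claw": 0}, {"delta_rot": [0, 0, 0], "delta_pos": [0, 0.9, 0], "claw": 0}, {"delta_rot": [0, 0, 0], "delta_pos": [0, 0.9, 0], "claw": 0}, {"delta_rot": [0, 0, 0], "delta_pos": [0, 0.9, 0], "claw": 0}, {"delta_rot": [0, 0, 0], "delta_pos": [0, 0.9, 0], "claw": 0}, {"delta_rot": [0, 0, 0], "delta_pos": [0, 0.4, 0], "claw": 0}, {"delta_rot": [0, 0, 0], "delta_pos": [0, 0, 0], "claw": 0}]}}

```text
time: 48.58
tcp_pos: [0.5777, 0.347, 0.179]
tcp_rot: [-180.0, -0.0, 176.2]
force: [-1.1, -0.6, -1.1]
grip_width: 0.0228
```

```bash
python3 - <<'E'
from h import *
np.set_printoptions(precision=4,suppress=True)
s=read_state(); print(s["time"],s["tcp_pos"],s["tcp_rot"],s["joint_pos"],s["force"],s["grip_width"])
w=frame("wrist","w27"); t=frame("side"); crop(t,310,150,390,250,"s27")
a=s["tcp_pos"][:2]+np.array([.0499,-.0034]); d=np.array([.6294,.3457])-a; print(d@[.0673,.9977],d@[.9977,-.0673])
E
```

```text
48.575 [0.5777 0.347  0.179 ] [-179.989    -0.0103  176.1889] [-42.1398  42.6844  15.6398  86.5708 -13.2989  52.5893  63.8524] [-1.0977 -0.5598 -1.1329] 0.022762509244920712
s27 scale 6.0
0.0022207045780707427 0.0017038063527408378
```

View pics/s27.png

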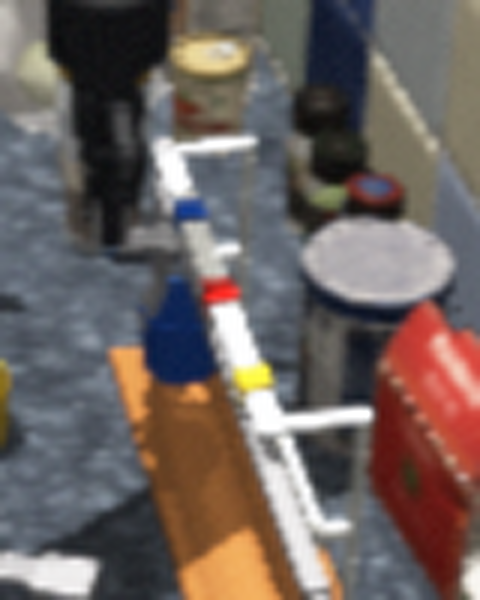

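View pics/w27.png

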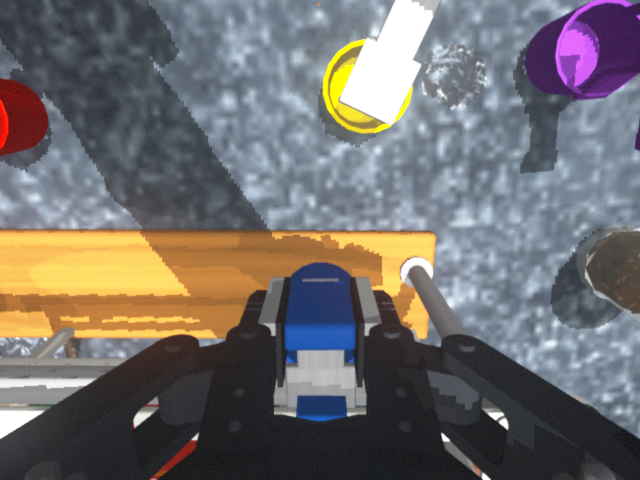

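Request:
{"op": "step_arm", "data": {"increments": [{"delta_rot": [0, 0, 0], "delta_pos": [0, 0.03, 0.13], "claw": 0}, {"delta_rot": [0, 0, 0], "delta_pos": [0, 0, 0], "claw": 0}, {"delta_rot": [0, 0, 0], "delta_pos": [0, 0, 0], "claw": 0.35}, {"delta_rot": [0, 0, 0], "delta_pos": [0, 0, 0], "claw": 0.45}, {"delta_rot": [0, 0, 0], "delta_pos": [0, 0, 0], "claw": 0.45}, {"delta_rot": [0, 0, 0], "delta_pos": [0, 0, -0.4], "claw": 0.45}, {"delta_rot": [0, 0, 0], "delta_pos": [0, 0, -0.8], "claw": 0.45}, {"delta_rot": [0, 0, 0], "delta_pos": [0, 0, -1], "claw": 0.5}, {"delta_rot": [0, 0, 0], "delta_pos": [0, 0, -1], "claw": 0.5}, {"delta_rot": [0, 0, 0], "delta_pos": [0, 0, -1], "claw": 0.5}, {"delta_rot": [0, 0, 0], "delta_pos": [0, 0, -1], "claw": 0.5}]}}

```text
time: 50.05
tcp_pos: [0.5782, 0.3471, 0.2828]
tcp_rot: [179.9, 0.1, 176.1]
force: [-0.6, 0.4, -0.3]
grip_width: 0.0426
```

```bash
python3 - <<'E'
from h import *
np.set_printoptions(precision=4,suppress=True)
s=read_state(); print(s["time"],s["tcp_pos"],s["tcp_rot"],s["joint_pos"],s["force"],s["grip_width"])
w=frame("wrist","w28"); t=frame("side"); crop(t,310,150,390,250,"s28"); tt=frame("top","t28")
for k in ("red","yellow"):
    for a,c,b in blobs(tt,(205,195,345,300),k): print(k," top",a,c,b,onz(tt,*c,.116)[:2])
E
```

```text
50.05 [0.5782 0.3471 0.2828] [179.9426   0.0827 176.131 ] [-42.9326  37.0193  17.3491  80.0809 -11.475   64.5234  62.1762] [-0.6428  0.3546 -0.3375] 0.04261414281659796
s28 scale 6.0
red  top 47 [326.7, 269.2] [322, 263, 9, 12] [0.4741 0.1155]
red  top 38 [275.6, 213.7] [273, 211, 6, 7] [0.6352 0.2644]
red  top 37 [313.9, 277.2] [310, 274, 9, 7] [0.4509 0.1519]
red  top 33 [313.9, 262.9] [312, 257, 6, 12] [0.4919 0.1521]
yellow  top 29 [305.9, 216.4] [304, 214, 5, 6] [0.6281 0.1762]
```

View pics/s28.png

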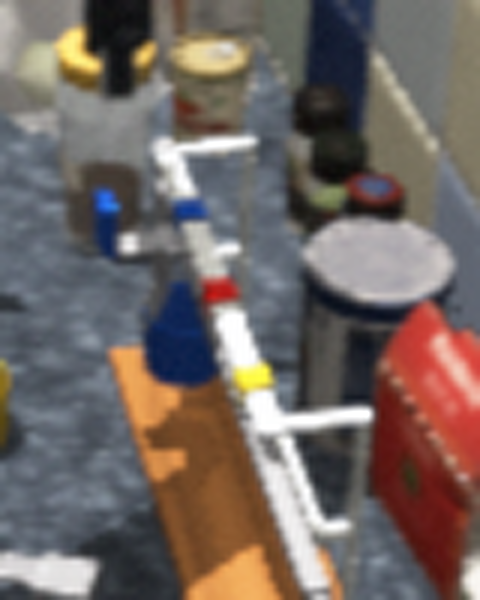

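View pics/w28.png

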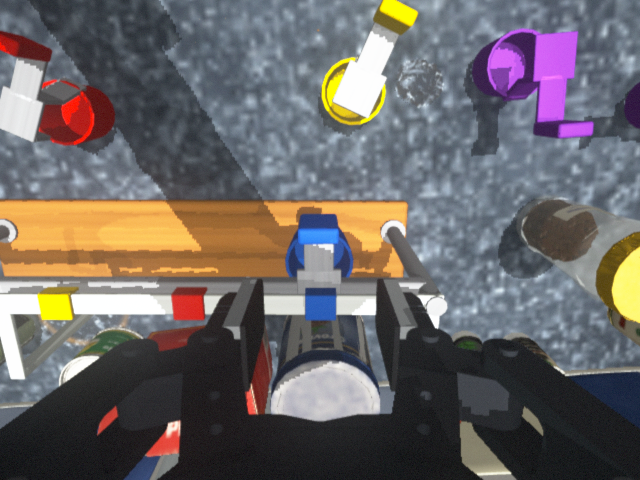

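Request:
{"op": "step_arm", "data": {"increments": [{"delta_rot": [0, 0, 0], "delta_pos": [0.67, -1, 0], "claw": 0.5}, {"delta_rot": [0, 0, 0], "delta_pos": [0.67, -1, 0], "claw": 0.5}, {"delta_rot": [0, 0, 0], "delta_pos": [0.67, -1, 0], "claw": 0.5}, {"delta_rot": [0, 0, 0], "delta_pos": [0.67, -1, 0], "claw": 0.5}, {"delta_rot": [0, 0, 0], "delta_pos": [0.67, -1, 0], "claw": 0.5}, {"delta_rot": [0, 0, 0], "delta_pos": [0.67, -1, 0], "claw": 0.5}, {"delta_rot": [0, 0, 0], "delta_pos": [0.67, -1, 0], "claw": 0.5}, {"delta_rot": [0, 0, 0], "delta_pos": [0.67, -1, 0], "claw": 0.5}, {"delta_rot": [0, 0, 0], "delta_pos": [0.67, -1, 0], "claw": 0.5}, {"delta_rot": [0, 0, 0], "delta_pos": [0.67, -1, 0], "claw": 0.5}, {"delta_rot": [0, 0, 1], "delta_pos": [0, 0, 0], "claw": 0.5}, {"delta_rot": [0, 0, 1], "delta_pos": [0, 0, 0], "claw": 0.5}]}}

```text
time: 51.7
tcp_pos: [0.4301, 0.1561, 0.2804]
tcp_rot: [-180.0, -0.0, 168.0]
force: [0.0, -0.2, -0.1]
grip_width: 0.0428
```

Request:
{"op": "step_arm", "data": {"increments": [{"delta_rot": [0, 0, 1], "delta_pos": [0, 0, 0], "claw": 0.5}, {"delta_rot": [0, 0, 1], "delta_pos": [0, 0, 0], "claw": 0.5}, {"delta_rot": [0, 0, 1], "delta_pos": [0, 0, 0], "claw": 0.5}, {"delta_rot": [0, 0, 0.75], "delta_pos": [0, 0, 0], "claw": 0.5}, {"delta_rot": [0, 0, 0], "delta_pos": [0, 0, 0], "claw": 0.5}]}}

```text
time: 52.32
tcp_pos: [0.4302, 0.1564, 0.2802]
tcp_rot: [-180.0, -0.0, 153.2]
force: [0.5, -0.9, -0.8]
grip_width: 0.0426
```

```bash
python3 - <<'E'
from h import *
np.set_printoptions(precision=4,suppress=True)
s=read_state(); print(s["time"],s["tcp_pos"],s["tcp_rot"],s["joint_pos"],s["force"],s["grip_width"])
w=frame("wrist","w29"); print(w["eye"],w["orientation"])
E
```

```text
52.325 [0.4302 0.1564 0.2802] [-179.9521   -0.0351  153.1681] [-42.462   18.8501  25.1764 113.8534 -10.4012  49.5056  51.4936] [ 0.4753 -0.8961 -0.7676] 0.04264383103032486
[0.3665 0.188  0.4117] [163.7653   0.0732  63.1594]
```

View pics/w29.png

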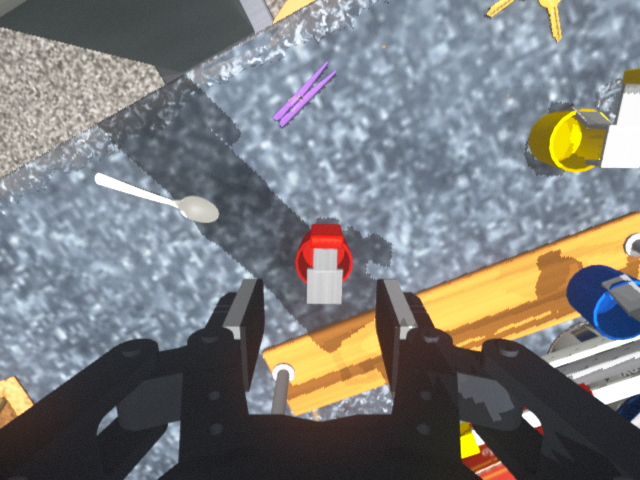

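Red cup at (324,258), the only red hooked cup in view; yellow at (575,140), blue hanging at (610,300). I'll confirm red in an enlarged crop.

```bash
python3 - <<'E'
from h import *
w=frame("wrist"); crop(w,280,210,370,320,"w29c")
E
```

```text
w29c scale 5.454545454545454
```

View pics/w29c.png

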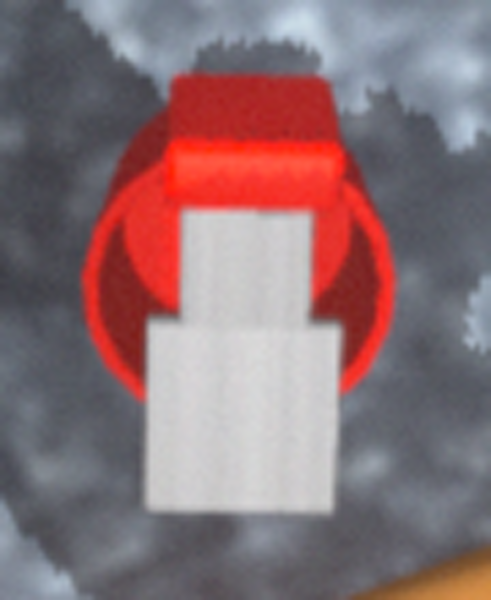

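```bash
cat >> h.py <<'E'
def cupfit(w,x0,y0,grip,plate,sc=5.4545):
    q=lambda x,y:(x0+x/sc,y0+y/sc)
    def ang(p,r): d=r-p; return float(np.degrees(np.arctan2(d[1],d[0])).round(2)),float(np.linalg.norm(d).round(4))
    c=[onz(w,*q(*p),.132) for p in grip]; g=np.mean(c,0); print("grip",g,ang(c[0],c[1]),ang(c[3],c[2]),ang(c[1],c[2]))
    c=[onz(w,*q(*p),.099) for p in plate]; h=np.mean(c,0); print("plate",h,ang(c[0],c[1]),ang(c[3],c[2]),ang(c[0],c[3]),ang(c[1],c[2])); print("g->p",ang(g[:2],h[:2])); return g
def todo(p,yaw):
    s=read_state(); print("t",s["time"],s["tcp_pos"].round(4),s["tcp_rot"].round(2)); cur=s["tcp_rot"][2]; dy=(yaw-cur+180)%360-180
    Rn=rot([180,0,yaw]); print("yaw units (tool z)",round(-dy/4,2),"shift units after turn",(Rn.T@(np.array(p)-s["tcp_pos"])/.02).round(2))
E
python3 - <<'E'
from h import *
np.set_printoptions(precision=4,suppress=True)
w=frame("wrist"); g=cupfit(w,280,210,((165,143),(345,146),(342,207),(172,205)),((147,320),(342,322),(333,513),(147,513)))
todo([g[0],g[1],.113],180-27)
E
```

```text
grip [0.4531 0.15   0.132 ] (62.2, 0.0239) (62.49, 0.0227) (-28.57, 0.0086)
plate [0.4976 0.126  0.099 ] (62.57, 0.0296) (63.21, 0.029) (-27.32, 0.0323) (-28.42, 0.032)
g->p (-28.32, 0.0505)
t 52.475 [0.4305 0.1565 0.2804] [-179.98   -0.02  153.19]
yaw units (tool z) 0.05 shift units after turn [-1.16  0.22  8.37]
```

Request:
{"op": "step_arm", "data": {"increments": [{"delta_rot": [0, 0, 0.17], "delta_pos": [-0.4, 0.07, 0.6], "claw": 0.5}, {"delta_rot": [0, 0, 0], "delta_pos": [-0.4, 0.07, 0.9], "claw": 0.5}, {"delta_rot": [0, 0, 0], "delta_pos": [-0.36, 0.08, 0.9], "claw": 0.5}, {"delta_rot": [0, 0, 0], "delta_pos": [0, 0, 0.9], "claw": 0.5}, {"delta_rot": [0, 0, 0], "delta_pos": [0, 0, 0.9], "claw": 0.5}, {"delta_rot": [0, 0, 0], "delta_pos": [0, 0, 0.9], "claw": 0.5}, {"delta_rot": [0, 0, 0], "delta_pos": [0, 0, 0.9], "claw": 0.5}, {"delta_rot": [0, 0, 0], "delta_pos": [0, 0, 0.2], "claw": 0.5}, {"delta_rot": [0, 0, 0], "delta_pos": [0, 0, 0], "claw": 0.5}]}}

```text
time: 53.6
tcp_pos: [0.4535, 0.1494, 0.1563]
tcp_rot: [-180.0, -0.0, 152.4]
force: [0.1, 0.5, -0.8]
grip_width: 0.0426
```

```bash
python3 - <<'E'
from h import *
np.set_printoptions(precision=4,suppress=True)
w=frame("wrist","w30"); todo([.4531,.1500,.115],152.5); print(read_state()["joint_pos"])
E
```

```text
t 53.65 [0.4538 0.1496 0.1568] [179.99   0.02 152.43]
yaw units (tool z) -0.02 shift units after turn [0.04 0.   2.09]
[-35.0325  31.102   19.3907 119.1668 -18.5787  32.54    59.9882]
```

View pics/w30.png

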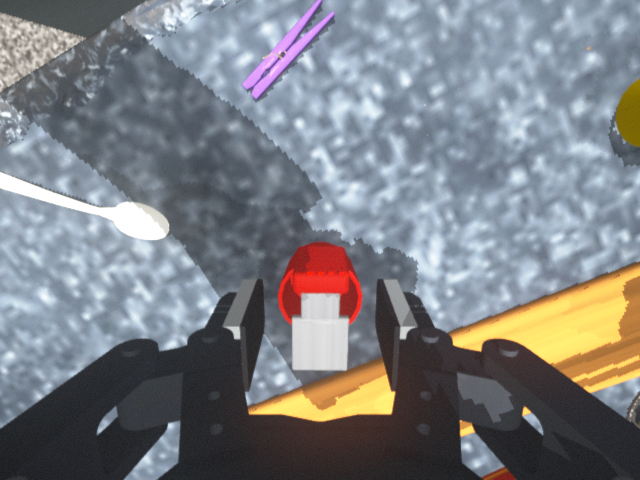

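Request:
{"op": "step_arm", "data": {"increments": [{"delta_rot": [0, 0, 0], "delta_pos": [0.04, 0, 0.7], "claw": 0.5}, {"delta_rot": [0, 0, 0], "delta_pos": [0, 0, 0.7], "claw": 0.5}, {"delta_rot": [0, 0, 0], "delta_pos": [0, 0, 0.65], "claw": 0.5}, {"delta_rot": [0, 0, 0], "delta_pos": [0, 0, 0], "claw": 0.5}, {"delta_rot": [0, 0, 0], "delta_pos": [0, 0, 0], "claw": 0}, {"delta_rot": [0, 0, 0], "delta_pos": [0, 0, 0], "claw": 0}, {"delta_rot": [0, 0, 0], "delta_pos": [0, 0, 0], "claw": 0}, {"delta_rot": [0, 0, 0], "delta_pos": [0, 0, 0], "claw": 0}, {"delta_rot": [0, 0, 0], "delta_pos": [0, 0, 0], "claw": 0}], "squeeze": 60}}

```text
time: 54.78
tcp_pos: [0.4527, 0.1503, 0.1158]
tcp_rot: [180.0, 0.0, 152.5]
force: [-1.2, 0.6, 1.9]
grip_width: 0.023
```

Request:
{"op": "step_arm", "data": {"increments": [{"delta_rot": [0, 0, 0], "delta_pos": [0, 0, -0.4], "claw": 0}, {"delta_rot": [0, 0, 0], "delta_pos": [0, 0, -0.7], "claw": 0}, {"delta_rot": [0, 0, -0.9], "delta_pos": [0, 0, -0.9], "claw": 0}, {"delta_rot": [0, 0, -1], "delta_pos": [0, 0, -0.9], "claw": 0}, {"delta_rot": [0, 0, -1], "delta_pos": [0, 0, -0.9], "claw": 0}, {"delta_rot": [0, 0, -1], "delta_pos": [0, 0, -0.9], "claw": 0}, {"delta_rot": [0, 0, -1], "delta_pos": [0, 0, -0.2], "claw": 0}, {"delta_rot": [0, 0, -1], "delta_pos": [0, 0, 0], "claw": 0}]}}

```text
time: 55.78
tcp_pos: [0.4529, 0.1501, 0.215]
tcp_rot: [180.0, 0.1, 176.2]
force: [-0.4, 0.8, -2.4]
grip_width: 0.0228
```

```bash
python3 - <<'E'
from h import *
np.set_printoptions(precision=4,suppress=True)
w=frame("wrist","w31"); t=frame("side"); crop(t,270,150,390,290,"s31"); todo([.5159,.0813,.2045],176.1); s=read_state();print(s["joint_pos"],s["grip_width"],s["force"])
E
```

```text
s31 scale 4.285714285714286
t 55.875 [0.4527 0.15   0.2146] [179.97   0.05 176.05]
yaw units (tool z) -0.01 shift units after turn [-3.39 -3.21  0.5 ]
[-32.8298  24.9643  15.5079 115.9755 -10.068   40.245   75.0554] 0.022936285625379596 [ 0.215  -0.7998 -1.9829]
```

View pics/s31.png

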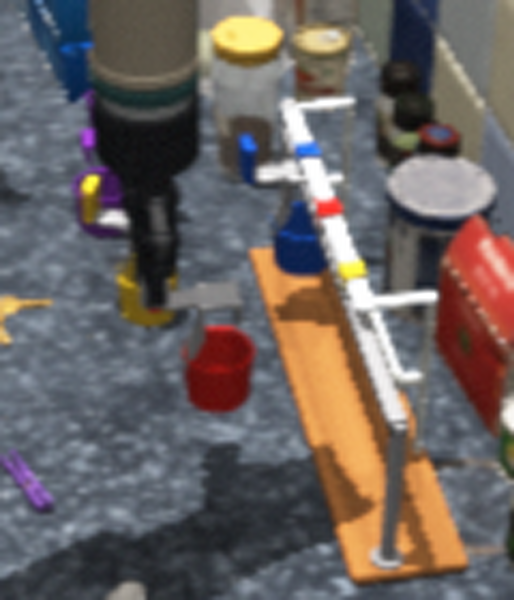

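Request:
{"op": "step_arm", "data": {"increments": [{"delta_rot": [0, 0, 0], "delta_pos": [-0.4, -0.5, 0.1], "claw": 0}, {"delta_rot": [0, 0, 0], "delta_pos": [-0.8, -0.8, 0.1], "claw": 0}, {"delta_rot": [0, 0, 0], "delta_pos": [-0.8, -0.8, 0.1], "claw": 0}, {"delta_rot": [0, 0, 0], "delta_pos": [-0.8, -0.7, 0.1], "claw": 0}, {"delta_rot": [0, 0, 0], "delta_pos": [-0.6, -0.4, 0.1], "claw": 0}, {"delta_rot": [0, 0, 0], "delta_pos": [0, 0, 0], "claw": 0}]}}

```text
time: 56.62
tcp_pos: [0.5167, 0.0805, 0.2034]
tcp_rot: [-180.0, 0.0, 175.9]
force: [-0.1, 0.6, -2.7]
grip_width: 0.0224
```

```bash
python3 - <<'E'
from h import *
np.set_printoptions(precision=4,suppress=True)
t=frame("side"); crop(t,310,170,390,270,"s32"); todo([.559,.0786,.2045],176.1); s=read_state();print(s["grip_width"],s["force"])
E
```

```text
s32 scale 6.0
t 56.675 [0.5159 0.0815 0.2034] [-180.     -0.05  176.  ]
yaw units (tool z) -0.03 shift units after turn [-2.16  0.   -0.06]
0.02277078777563617 [-0.0105  0.9902 -1.957 ]
```

View pics/s32.png

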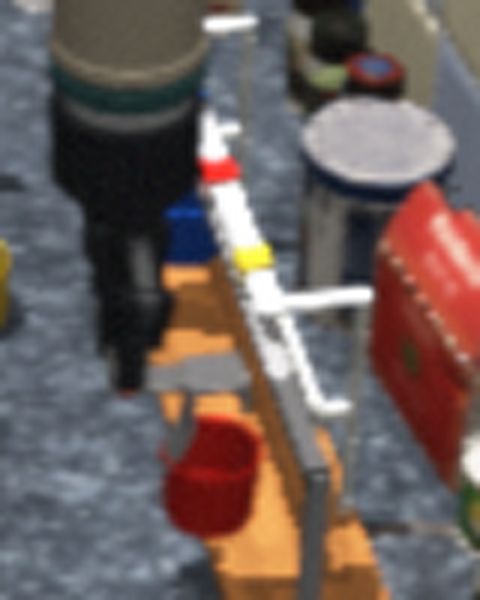

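Same as the blue approach. Advance, then lower.

Request:
{"op": "step_arm", "data": {"increments": [{"delta_rot": [0, 0, 0], "delta_pos": [-0.3, 0, -0.05], "claw": 0}, {"delta_rot": [0, 0, 0], "delta_pos": [-0.4, 0, 0], "claw": 0}, {"delta_rot": [0, 0, 0], "delta_pos": [-0.4, 0, 0], "claw": 0}, {"delta_rot": [0, 0, 0], "delta_pos": [-0.4, 0, 0], "claw": 0}, {"delta_rot": [0, 0, 0], "delta_pos": [-0.3, 0, 0], "claw": 0}, {"delta_rot": [0, 0, 0], "delta_pos": [-0.2, 0, 0], "claw": 0}, {"delta_rot": [0, 0, 0], "delta_pos": [-0.17, 0, 0], "claw": 0}, {"delta_rot": [0, 0, 0], "delta_pos": [0, 0, 0], "claw": 0}]}}

```text
time: 57.68
tcp_pos: [0.5595, 0.0786, 0.2046]
tcp_rot: [-180.0, -0.0, 176.0]
force: [-0.3, -1.0, -2.1]
grip_width: 0.0228
```

Request:
{"op": "step_arm", "data": {"increments": [{"delta_rot": [0, 0, 0], "delta_pos": [0, 0, 0.4], "claw": 0}, {"delta_rot": [0, 0, 0], "delta_pos": [0, 0, 0.4], "claw": 0}, {"delta_rot": [0, 0, 0], "delta_pos": [0, 0, 0.4], "claw": 0}, {"delta_rot": [0, 0, 0], "delta_pos": [0, 0, 0], "claw": 0}]}}

```text
time: 58.18
tcp_pos: [0.5586, 0.0786, 0.1796]
tcp_rot: [-180.0, -0.1, 176.1]
force: [-0.2, 0.7, -1.6]
grip_width: 0.023
```

Request:
{"op": "step_arm", "data": {"increments": [{"delta_rot": [0, 0, 0], "delta_pos": [0, 0, 0.1], "claw": 0}, {"delta_rot": [0, 0, 0], "delta_pos": [0, 0, 0], "claw": 0}]}}

```text
time: 58.42
tcp_pos: [0.5594, 0.0787, 0.1787]
tcp_rot: [180.0, 0.0, 176.1]
force: [0.4, 0.1, -2.6]
grip_width: 0.0228
```

```bash
python3 - <<'E'
from h import *
np.set_printoptions(precision=4,suppress=True)
t=frame("side"); crop(t,310,170,390,270,"s33"); s=read_state();print(s["grip_width"],s["force"],s["tcp_pos"])
a=s["tcp_pos"][:2]+np.array([.0499,-.0034]); d=np.array([.6235,.261])-a; print(d@[.0673,.9977]/.02,d@[.9977,-.0673])
E
```

```text
s33 scale 6.0
0.022788462098286513 [-0.5733  0.0739 -2.0871] [0.5595 0.0786 0.1788]
9.313803495015978 0.001587356328346777
```

View pics/s33.png

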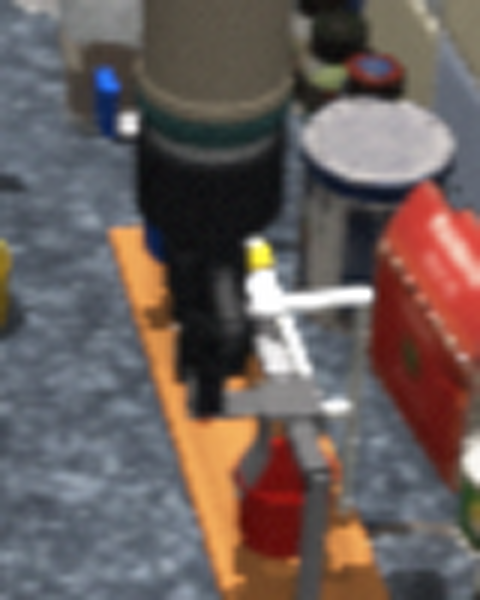

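Request:
{"op": "step_arm", "data": {"increments": [{"delta_rot": [0, 0, 0], "delta_pos": [0, 0.4, -0.02], "claw": 0}, {"delta_rot": [0, 0, 0], "delta_pos": [0, 0.8, 0], "claw": 0}, {"delta_rot": [0, 0, 0], "delta_pos": [0, 0.9, 0], "claw": 0}, {"delta_rot": [0, 0, 0], "delta_pos": [0, 0.9, 0], "claw": 0}, {"delta_rot": [0, 0, 0], "delta_pos": [0, 0.9, 0], "claw": 0}, {"delta_rot": [0, 0, 0], "delta_pos": [0, 0.9, 0], "claw": 0}, {"delta_rot": [0, 0, 0], "delta_pos": [0, 0.9, 0], "claw": 0}, {"delta_rot": [0, 0, 0], "delta_pos": [0, 0.9, 0], "claw": 0}, {"delta_rot": [0, 0, 0], "delta_pos": [0, 0.9, 0], "claw": 0}, {"delta_rot": [0, 0, 0], "delta_pos": [0, 0.9, 0], "claw": 0}, {"delta_rot": [0, 0, 0], "delta_pos": [0, 0.8, 0], "claw": 0}, {"delta_rot": [0, 0, 0], "delta_pos": [0, 0, 0], "claw": 0}]}}

```text
time: 59.98
tcp_pos: [0.5717, 0.2643, 0.1788]
tcp_rot: [179.9, -0.0, 176.2]
force: [-0.6, -0.6, -2.7]
grip_width: 0.0228
```

```bash
python3 - <<'E'
from h import *
np.set_printoptions(precision=4,suppress=True)
s=read_state(); print(s["time"],s["tcp_pos"],s["tcp_rot"],s["joint_pos"],s["force"],s["grip_width"])
w=frame("wrist","w34"); t=frame("side"); crop(t,310,150,390,250,"s34")
a=s["tcp_pos"][:2]+np.array([.0499,-.0034]); d=np.array([.6235,.261])-a; print(d@[.0673,.9977],d@[.9977,-.0673])
E
```

```text
59.975 [0.5717 0.2643 0.1788] [179.9497  -0.0115 176.2011] [-36.3452  39.1614  15.0167  94.298  -12.7446  48.209   70.1753] [-0.5749 -0.5876 -2.6829] 0.022751106314696123
s34 scale 6.0
0.0002248361422408659 0.0018797849668427313
```

View pics/w34.png

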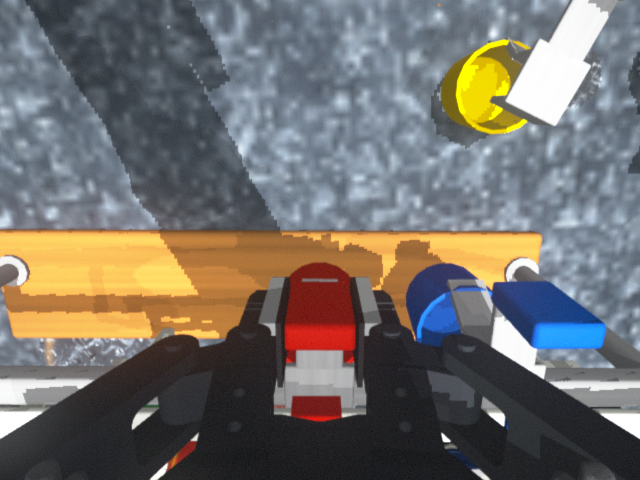

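View pics/s34.png

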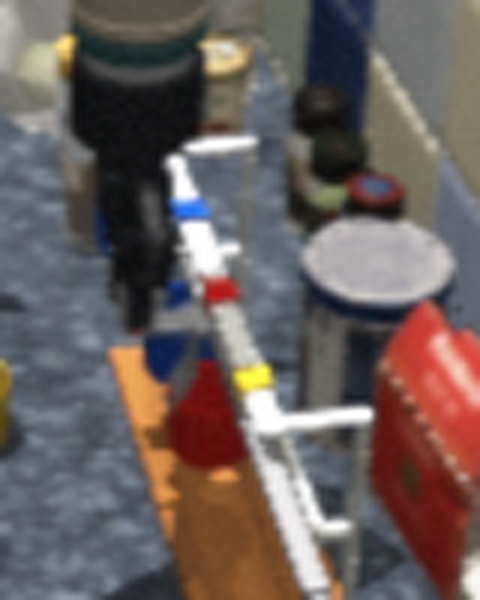

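Request:
{"op": "step_arm", "data": {"increments": [{"delta_rot": [0, 0, 0], "delta_pos": [0, -0.06, 0.11], "claw": 0}, {"delta_rot": [0, 0, 0], "delta_pos": [0, 0, 0], "claw": 0}, {"delta_rot": [0, 0, 0], "delta_pos": [0, 0, 0], "claw": 0.35}, {"delta_rot": [0, 0, 0], "delta_pos": [0, 0, 0], "claw": 0.45}, {"delta_rot": [0, 0, 0], "delta_pos": [0, 0, 0], "claw": 0.45}, {"delta_rot": [0, 0, 0], "delta_pos": [0, 0, -0.4], "claw": 0.45}, {"delta_rot": [0, 0, 0], "delta_pos": [0, 0, -0.8], "claw": 0.45}, {"delta_rot": [0, 0, 0], "delta_pos": [0, 0, -1], "claw": 0.5}, {"delta_rot": [0, 0, 0], "delta_pos": [0, 0, -1], "claw": 0.5}, {"delta_rot": [0, 0, 0], "delta_pos": [0, 0, -1], "claw": 0.5}, {"delta_rot": [0, 0, 0], "delta_pos": [0, 0, -1], "claw": 0.5}]}}

```text
time: 61.45
tcp_pos: [0.5722, 0.261, 0.283]
tcp_rot: [180.0, 0.1, 176.0]
force: [0.4, -0.0, -0.2]
grip_width: 0.0428
```

```bash
python3 - <<'E'
from h import *
np.set_printoptions(precision=4,suppress=True)
s=read_state(); print(s["time"],s["tcp_pos"],s["tcp_rot"],s["force"])
w=frame("wrist","w35"); t=frame("side"); crop(t,270,150,390,260,"s35"); tt=frame("top","t35")
for a,c,b in blobs(tt,(205,195,345,300),"yellow"): print(" top",a,c,b,onz(tt,*c,.116)[:2])
for a,c,b in blobs(t,(280,150,345,280),"yellow"): print(" side",a,c,b,onz(t,*c,.116)[:2])
E
```

```text
61.45 [0.5722 0.261  0.283 ] [179.9524   0.0818 176.0497] [ 0.3542 -0.044  -0.2468]
s35 scale 5.454545454545454
 top 103 [241.5, 266.3] [236, 256, 11, 19] [0.4803 0.3581]
 top 36 [305.8, 216.2] [303, 213, 6, 7] [0.6287 0.1765]
 top 32 [223.1, 276.6] [219, 274, 9, 6] [0.4505 0.409 ]
 side 199 [304.1, 216.8] [297, 209, 15, 17] [0.4748 0.2678]
 side 32 [323.7, 158.6] [320, 155, 8, 7] [0.6413 0.6368]
 side 27 [290.7, 195.0] [289, 191, 4, 10] [0.4545 0.4095]
```

View pics/w35.png

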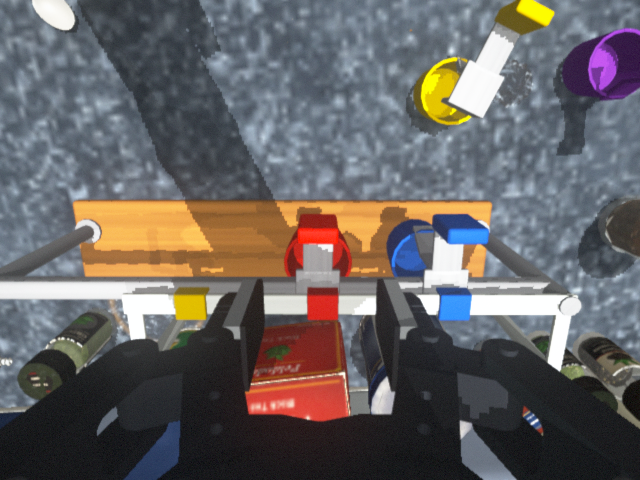

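View pics/s35.png

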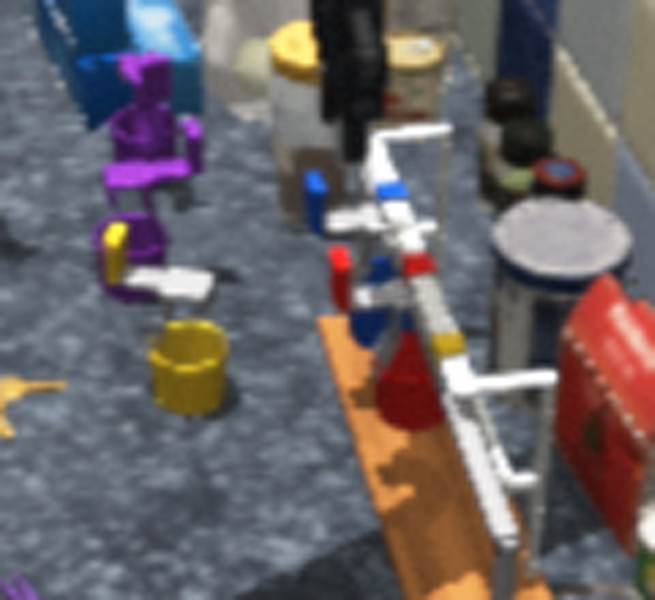

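Request:
{"op": "step_arm", "data": {"increments": [{"delta_rot": [0, 0, 0], "delta_pos": [0.95, 0.9, 0], "claw": 0.5}, {"delta_rot": [0, 0, 0], "delta_pos": [0.95, 0.9, 0], "claw": 0.5}, {"delta_rot": [0, 0, 0], "delta_pos": [0.95, 0.9, 0], "claw": 0.5}, {"delta_rot": [0, 0, 0], "delta_pos": [0.95, 0.9, 0], "claw": 0.5}, {"delta_rot": [0, 0, 0], "delta_pos": [0.95, 0.9, 0], "claw": 0.5}, {"delta_rot": [0, 0, 0], "delta_pos": [0.95, 0.9, 0], "claw": 0.5}, {"delta_rot": [0, 0, 0], "delta_pos": [0.95, 0.9, 0], "claw": 0.5}, {"delta_rot": [0, 0, 0], "delta_pos": [0.95, 0.9, 0], "claw": 0.5}, {"delta_rot": [0, 0, 1], "delta_pos": [0, 0, 0], "claw": 0.5}, {"delta_rot": [0, 0, 1], "delta_pos": [0, 0, 0], "claw": 0.5}, {"delta_rot": [0, 0, 1], "delta_pos": [0, 0, 0], "claw": 0.5}, {"delta_rot": [0, 0, 1], "delta_pos": [0, 0, 0], "claw": 0.5}]}}

```text
time: 63.1
tcp_pos: [0.4297, 0.4148, 0.2801]
tcp_rot: [-179.9, -0.0, 159.9]
force: [0.0, -0.3, 0.5]
grip_width: 0.0424
```

Request:
{"op": "step_arm", "data": {"increments": [{"delta_rot": [0, 0, 1], "delta_pos": [0, 0, 0], "claw": 0.5}, {"delta_rot": [0, 0, 1], "delta_pos": [0, 0, 0], "claw": 0.5}, {"delta_rot": [0, 0, 1], "delta_pos": [0, 0, 0], "claw": 0.5}, {"delta_rot": [0, 0, 1], "delta_pos": [0, 0, 0], "claw": 0.5}, {"delta_rot": [0, 0, 0.25], "delta_pos": [0, 0, 0], "claw": 0.5}, {"delta_rot": [0, 0, 0], "delta_pos": [0, 0, 0], "claw": 0.5}]}}

```text
time: 63.85
tcp_pos: [0.43, 0.415, 0.2805]
tcp_rot: [-180.0, -0.0, 143.1]
force: [-0.1, 0.3, 0.1]
grip_width: 0.0425
```

```bash
python3 - <<'E'
from h import *
np.set_printoptions(precision=4,suppress=True)
s=read_state(); print(s["time"],s["tcp_pos"],s["tcp_rot"],s["joint_pos"])
w=frame("wrist","w36"); crop(w,280,210,370,320,"w36c")
E
```

```text
63.85 [0.43   0.415  0.2805] [-179.9593   -0.0036  143.1058] [-62.788   31.3402  25.8408  93.4218 -15.3588  58.8241  20.8915]
w36c scale 5.454545454545454
```

View pics/w36.png

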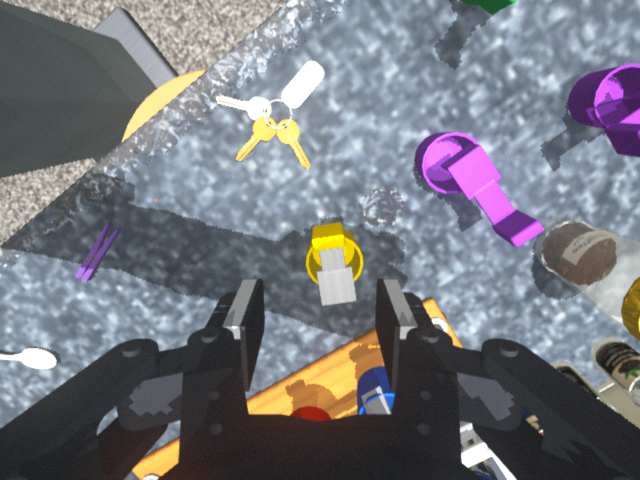

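View pics/w36c.png

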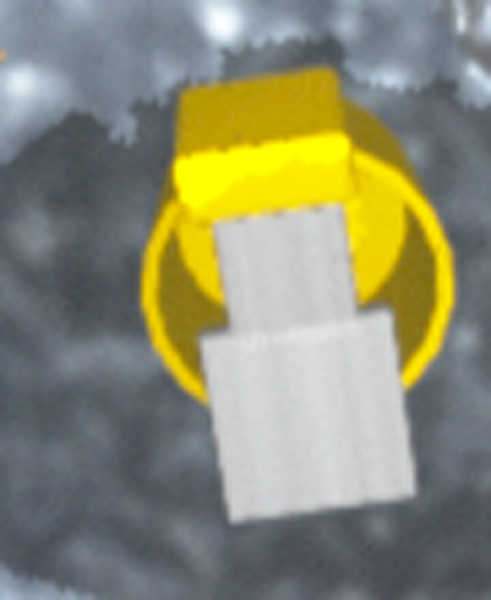

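```bash
python3 - <<'E'
from h import *
np.set_printoptions(precision=4,suppress=True)
w=frame("wrist"); g=cupfit(w,280,210,((173,158),(350,133),(354,193),(183,218)),((200,336),(390,308),(415,495),(230,522)))
todo([g[0],g[1],.115],180-30)
E
```

```text
grip [0.4522 0.4054 0.132 ] (61.56, 0.0237) (61.92, 0.0231) (-32.3, 0.0084)
plate [0.4969 0.3814 0.099 ] (62.14, 0.0292) (62.29, 0.0291) (-28.5, 0.0316) (-28.57, 0.0315)
g->p (-28.16, 0.0508)
t 63.95 [0.4301 0.4151 0.2807] [-179.98   -0.01  143.1 ]
yaw units (tool z) -1.73 shift units after turn [-1.2   0.13  8.28]
```

Request:
{"op": "step_arm", "data": {"increments": [{"delta_rot": [0, 0, -1], "delta_pos": [0, 0, 0.5], "claw": 0.5}, {"delta_rot": [0, 0, -1], "delta_pos": [0, 0, 0.6], "claw": 0.5}, {"delta_rot": [0, 0, -0.15], "delta_pos": [0, 0, 0.6], "claw": 0.5}, {"delta_rot": [0, 0, 0], "delta_pos": [-0.4, 0.03, 0.9], "claw": 0.5}, {"delta_rot": [0, 0, 0], "delta_pos": [-0.4, 0.03, 0.9], "claw": 0.5}, {"delta_rot": [0, 0, 0], "delta_pos": [-0.4, 0.04, 0.9], "claw": 0.5}, {"delta_rot": [0, 0, 0], "delta_pos": [0, 0, 0.9], "claw": 0.5}, {"delta_rot": [0, 0, 0], "delta_pos": [0, 0, 0.8], "claw": 0.5}, {"delta_rot": [0, 0, 0], "delta_pos": [0, 0, 0], "claw": 0.5}]}}

```text
time: 65.08
tcp_pos: [0.4511, 0.4052, 0.1572]
tcp_rot: [-179.8, -0.1, 151.7]
force: [-0.6, 0.3, 0.2]
grip_width: 0.0426
```

```bash
python3 - <<'E'
from h import *
np.set_printoptions(precision=4,suppress=True)
w=frame("wrist","w37"); todo([.4522,.4054,.115],151.7); print(read_state()["joint_pos"])
E
```

```text
t 65.125 [0.4518 0.4056 0.1583] [-179.95   -0.03  151.68]
yaw units (tool z) -0.01 shift units after turn [-0.02  0.    2.16]
[-56.7018  39.6711  19.8393  99.0535 -18.0231  44.4901  33.5759]
```

View pics/w37.png

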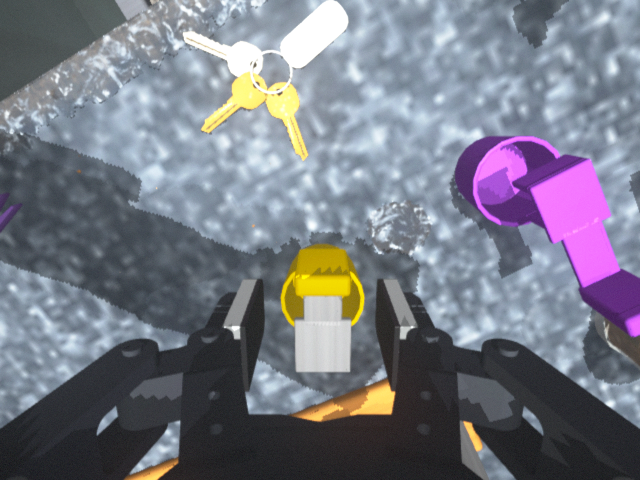

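Request:
{"op": "step_arm", "data": {"increments": [{"delta_rot": [0, 0, 0], "delta_pos": [0, 0, 0.7], "claw": 0.5}, {"delta_rot": [0, 0, 0], "delta_pos": [0, 0, 0.7], "claw": 0.5}, {"delta_rot": [0, 0, 0], "delta_pos": [0, 0, 0.72], "claw": 0.5}, {"delta_rot": [0, 0, 0], "delta_pos": [0, 0, 0], "claw": 0.5}, {"delta_rot": [0, 0, 0], "delta_pos": [0, 0, 0], "claw": 0}, {"delta_rot": [0, 0, 0], "delta_pos": [0, 0, 0], "claw": 0}, {"delta_rot": [0, 0, 0], "delta_pos": [0, 0, 0], "claw": 0}, {"delta_rot": [0, 0, 0], "delta_pos": [0, 0, 0], "claw": 0}, {"delta_rot": [0, 0, 0], "delta_pos": [0, 0, 0], "claw": 0}], "squeeze": 60}}

```text
time: 66.25
tcp_pos: [0.4523, 0.4059, 0.1167]
tcp_rot: [180.0, -0.0, 151.7]
force: [-0.9, 1.4, 2.0]
grip_width: 0.0223
```

Request:
{"op": "step_arm", "data": {"increments": [{"delta_rot": [0, 0, 0], "delta_pos": [0, 0, -0.4], "claw": 0}, {"delta_rot": [0, 0, 0], "delta_pos": [0, 0, -0.7], "claw": 0}, {"delta_rot": [0, 0, -1], "delta_pos": [0, 0, -0.9], "claw": 0}, {"delta_rot": [0, 0, -1], "delta_pos": [0, 0, -0.9], "claw": 0}, {"delta_rot": [0, 0, -1], "delta_pos": [0, 0, -0.9], "claw": 0}, {"delta_rot": [0, 0, -1], "delta_pos": [0, 0, -0.9], "claw": 0}, {"delta_rot": [0, 0, -1], "delta_pos": [0, 0, -0.2], "claw": 0}, {"delta_rot": [0, 0, -1], "delta_pos": [0, 0, 0], "claw": 0}, {"delta_rot": [0, 0, -0.1], "delta_pos": [0, 0, 0], "claw": 0}]}}

```text
time: 67.38
tcp_pos: [0.4524, 0.4052, 0.2153]
tcp_rot: [180.0, 0.0, 176.0]
force: [-0.1, -0.4, -1.3]
grip_width: 0.023
```

```bash
python3 - <<'E'
from h import *
np.set_printoptions(precision=4,suppress=True)
w=frame("wrist","w38"); t=frame("side"); crop(t,270,130,390,270,"s38"); todo([.5159,.0813,.2045],176.1); s=read_state();print(s["joint_pos"],s["grip_width"],s["force"])
E
```

```text
s38 scale 4.285714285714286
t 67.475 [0.4523 0.4053 0.2148] [180.     0.01 175.98]
yaw units (tool z) -0.03 shift units after turn [ -4.27 -15.95   0.52]
[-53.4888  34.8543  14.4582  96.0959 -10.6671  50.3916  51.2836] 0.02270344918115967 [-0.5855  0.577  -1.4027]
```

View pics/s38.png

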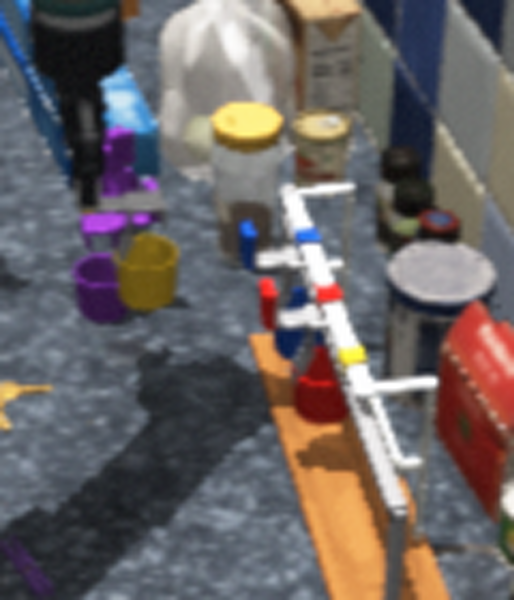

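Request:
{"op": "step_arm", "data": {"increments": [{"delta_rot": [0, 0, 0], "delta_pos": [0, -0.5, 0], "claw": 0}, {"delta_rot": [0, 0, 0], "delta_pos": [0, -1, 0], "claw": 0}, {"delta_rot": [0, 0, 0], "delta_pos": [0, -1, 0], "claw": 0}, {"delta_rot": [0, 0, 0], "delta_pos": [0, -1, 0], "claw": 0}, {"delta_rot": [0, 0, 0], "delta_pos": [0, -1, 0], "claw": 0}, {"delta_rot": [0, 0, 0], "delta_pos": [0, -1, 0], "claw": 0}, {"delta_rot": [0, 0, 0], "delta_pos": [0, -1, 0], "claw": 0}, {"delta_rot": [0, 0, 0], "delta_pos": [0, -1, 0], "claw": 0}, {"delta_rot": [0, 0, 0], "delta_pos": [0, -1, 0], "claw": 0}, {"delta_rot": [0, 0, 0], "delta_pos": [0, -1, 0], "claw": 0}, {"delta_rot": [0, 0, 0], "delta_pos": [0, -1, 0], "claw": 0}, {"delta_rot": [0, 0, 0], "delta_pos": [0, -1, 0], "claw": 0}]}}

```text
time: 68.97
tcp_pos: [0.4364, 0.1747, 0.2145]
tcp_rot: [180.0, 0.0, 176.0]
force: [-0.0, -0.1, -2.0]
grip_width: 0.0227
```

Request:
{"op": "step_arm", "data": {"increments": [{"delta_rot": [0, 0, 0], "delta_pos": [0, -1, 0], "claw": 0}, {"delta_rot": [0, 0, 0], "delta_pos": [-0.2, -1, 0], "claw": 0}, {"delta_rot": [0, 0, 0], "delta_pos": [-0.4, -1, 0], "claw": 0}, {"delta_rot": [0, 0, 0], "delta_pos": [-0.6, -0.8, 0.1], "claw": 0}, {"delta_rot": [0, 0, 0], "delta_pos": [-0.8, -0.6, 0.1], "claw": 0}, {"delta_rot": [0, 0, 0], "delta_pos": [-0.9, -0.1, 0.1], "claw": 0}, {"delta_rot": [0, 0, 0], "delta_pos": [-0.8, 0, 0.1], "claw": 0}, {"delta_rot": [0, 0, 0], "delta_pos": [-0.57, 0, 0.05], "claw": 0}, {"delta_rot": [0, 0, 0], "delta_pos": [0, 0, 0], "claw": 0}]}}

```text
time: 70.1
tcp_pos: [0.5158, 0.08, 0.2053]
tcp_rot: [-180.0, 0.0, 176.0]
force: [0.9, 0.1, -0.9]
grip_width: 0.0228
```

```bash
python3 - <<'E'
from h import *
np.set_printoptions(precision=4,suppress=True)
t=frame("side"); crop(t,310,170,390,270,"s39"); todo([.559,.0786,.2055],176.1); s=read_state();print(s["grip_width"],s["force"])
E
```

```text
s39 scale 6.0
t 70.15 [0.515  0.0801 0.2052] [-179.99   -0.05  176.04]
yaw units (tool z) -0.01 shift units after turn [-2.2   0.07 -0.01]
0.02259942675802474 [-0.1183  0.1352 -1.8282]
```

View pics/s39.png

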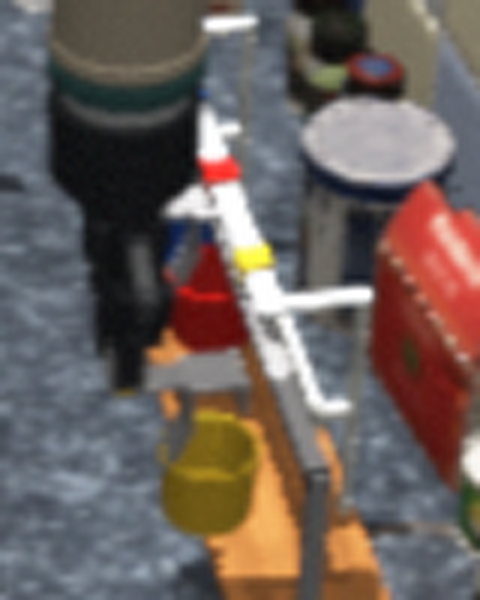

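Request:
{"op": "step_arm", "data": {"increments": [{"delta_rot": [0, 0, 0], "delta_pos": [-0.3, 0, 0], "claw": 0}, {"delta_rot": [0, 0, 0], "delta_pos": [-0.4, 0, 0], "claw": 0}, {"delta_rot": [0, 0, 0], "delta_pos": [-0.4, 0, 0], "claw": 0}, {"delta_rot": [0, 0, 0], "delta_pos": [-0.4, 0, 0], "claw": 0}, {"delta_rot": [0, 0, 0], "delta_pos": [-0.3, 0, 0], "claw": 0}, {"delta_rot": [0, 0, 0], "delta_pos": [-0.2, 0, 0], "claw": 0}, {"delta_rot": [0, 0, 0], "delta_pos": [-0.2, 0, 0], "claw": 0}, {"delta_rot": [0, 0, 0], "delta_pos": [0, 0, 0], "claw": 0}]}}

```text
time: 71.15
tcp_pos: [0.5595, 0.0773, 0.2054]
tcp_rot: [-180.0, 0.0, 176.1]
force: [0.1, 1.0, -2.4]
grip_width: 0.023
```

Request:
{"op": "step_arm", "data": {"increments": [{"delta_rot": [0, 0, 0], "delta_pos": [0, 0, 0.4], "claw": 0}, {"delta_rot": [0, 0, 0], "delta_pos": [0, 0, 0.4], "claw": 0}, {"delta_rot": [0, 0, 0], "delta_pos": [0, 0, 0.4], "claw": 0}, {"delta_rot": [0, 0, 0], "delta_pos": [0, 0, 0.06], "claw": 0}, {"delta_rot": [0, 0, 0], "delta_pos": [0, 0, 0], "claw": 0}]}}

```text
time: 71.78
tcp_pos: [0.5594, 0.0773, 0.1801]
tcp_rot: [-180.0, -0.0, 176.1]
force: [0.2, 0.4, -1.1]
grip_width: 0.0227
```

```bash
python3 - <<'E'
from h import *
np.set_printoptions(precision=4,suppress=True)
t=frame("side"); crop(t,310,170,390,270,"s40"); s=read_state();print(s["grip_width"],s["force"],s["tcp_pos"],s["tcp_rot"])
a=s["tcp_pos"][:2]+np.array([.0499,-.0034]); d=np.array([.6163,.1759])-a; print(d@[.0673,.9977]/.02,d@[.9977,-.0673])
E
```

```text
s40 scale 6.0
0.022640225508733892 [ 0.3839 -0.489  -1.9773] [0.5595 0.0774 0.1803] [179.9952   0.0166 176.0508]
5.108427961413083 5.26443465211229e-06
```

View pics/s40.png

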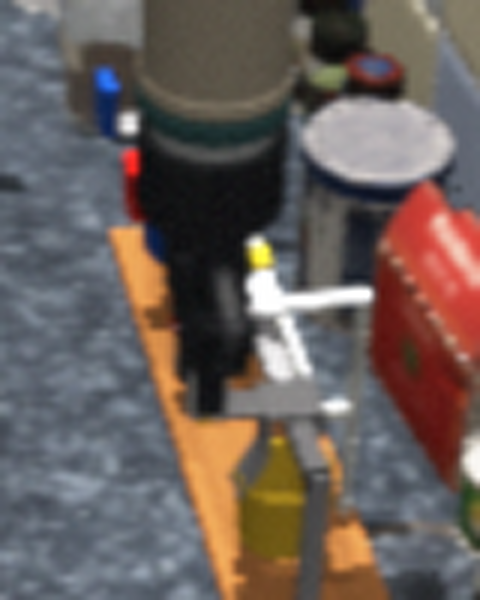

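Request:
{"op": "step_arm", "data": {"increments": [{"delta_rot": [0, 0, 0], "delta_pos": [0, 0.4, 0], "claw": 0}, {"delta_rot": [0, 0, 0], "delta_pos": [0, 0.8, 0], "claw": 0}, {"delta_rot": [0, 0, 0], "delta_pos": [0, 0.9, 0], "claw": 0}, {"delta_rot": [0, 0, 0], "delta_pos": [0, 0.9, 0], "claw": 0}, {"delta_rot": [0, 0, 0], "delta_pos": [0, 0.9, 0], "claw": 0}, {"delta_rot": [0, 0, 0], "delta_pos": [0, 0.8, 0], "claw": 0}, {"delta_rot": [0, 0, 0], "delta_pos": [0, 0.35, 0], "claw": 0}, {"delta_rot": [0, 0, 0], "delta_pos": [0, 0, 0], "claw": 0}]}}

```text
time: 72.82
tcp_pos: [0.5662, 0.1785, 0.1801]
tcp_rot: [-180.0, -0.0, 176.1]
force: [0.1, -1.3, -1.3]
grip_width: 0.0224
```

```bash
python3 - <<'E'
from h import *
np.set_printoptions(precision=4,suppress=True)
s=read_state(); print(s["time"],s["tcp_pos"],s["tcp_rot"],s["force"],s["grip_width"])
w=frame("wrist","w41"); t=frame("side"); crop(t,310,150,390,250,"s41")
a=s["tcp_pos"][:2]+np.array([.0499,-.0034]); d=np.array([.6163,.1759])-a; print(d@[.0673,.9977],d@[.9977,-.0673])
E
```

```text
72.825 [0.5662 0.1785 0.1801] [-179.9896   -0.0106  176.0957] [ 0.1107 -1.3485 -1.2598] 0.022422315712717748
s41 scale 6.0
0.0008029792910502072 0.0001432560386255936
```

View pics/w41.png

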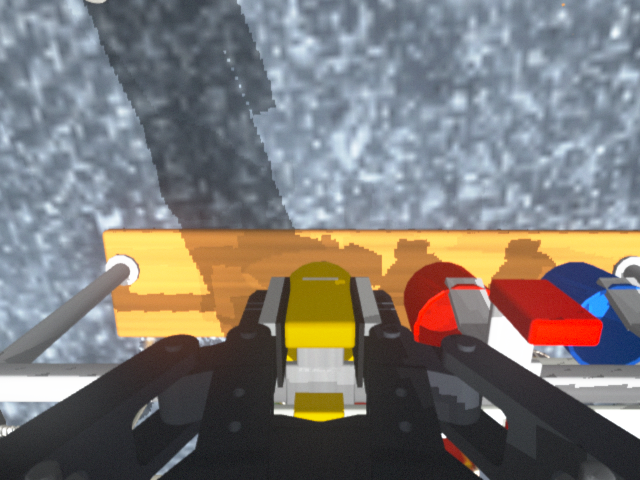

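View pics/s41.png

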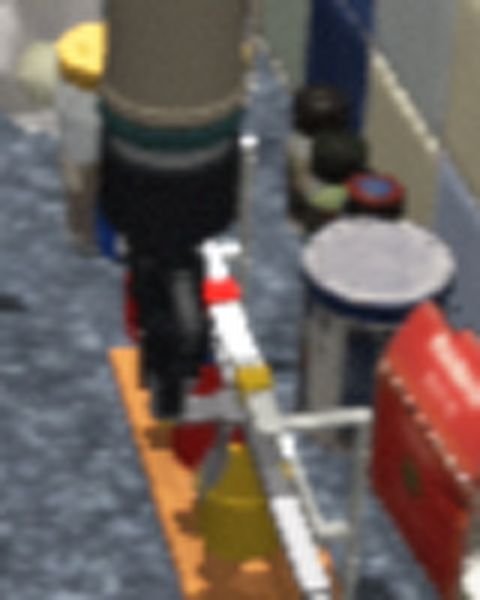

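Yellow mark is centred at column 319, right behind the grip. Lower, release, rise.

Request:
{"op": "step_arm", "data": {"increments": [{"delta_rot": [0, 0, 0], "delta_pos": [0, 0, 0.14], "claw": 0}, {"delta_rot": [0, 0, 0], "delta_pos": [0, 0, 0], "claw": 0}, {"delta_rot": [0, 0, 0], "delta_pos": [0, 0, 0], "claw": 0.35}, {"delta_rot": [0, 0, 0], "delta_pos": [0, 0, 0], "claw": 0.45}, {"delta_rot": [0, 0, 0], "delta_pos": [0, 0, 0], "claw": 0.45}, {"delta_rot": [0, 0, 0], "delta_pos": [0, 0, -0.4], "claw": 0.45}, {"delta_rot": [0, 0, 0], "delta_pos": [0, 0, -0.8], "claw": 0.45}, {"delta_rot": [0, 0, 0], "delta_pos": [0, 0, -1], "claw": 0.45}, {"delta_rot": [0, 0, 0], "delta_pos": [0, 0, -1], "claw": 0.45}, {"delta_rot": [0, 0, 0], "delta_pos": [0, 0, -1], "claw": 0.45}, {"delta_rot": [0, 0, 0], "delta_pos": [0.5, 0, -1], "claw": 0.45}]}}

```text
time: 74.3
tcp_pos: [0.5567, 0.1786, 0.2833]
tcp_rot: [180.0, 0.1, 176.0]
force: [0.4, 0.3, 0.1]
grip_width: 0.0384
```

Request:
{"op": "step_arm", "data": {"increments": [{"delta_rot": [0, 0, 0], "delta_pos": [1, 0, -0.5], "claw": 0.45}, {"delta_rot": [0, 0, 0], "delta_pos": [1, 0, 0], "claw": 0.45}, {"delta_rot": [0, 0, 0], "delta_pos": [1, 0, 0], "claw": 0.45}, {"delta_rot": [0, 0, 0], "delta_pos": [0, 0, 0], "claw": 0.45}, {"delta_rot": [0, 0, 0], "delta_pos": [0, 0, 0], "claw": 0.45}]}}

```text
time: 74.92
tcp_pos: [0.4971, 0.183, 0.2921]
tcp_rot: [180.0, 0.1, 176.1]
force: [-0.3, 0.5, 0.5]
grip_width: 0.0384
```

```bash
python3 - <<'E'
from h import *
np.set_printoptions(precision=4,suppress=True)
s=read_state(); print(s["time"],s["tcp_pos"],s["tcp_rot"],s["force"])
w=frame("wrist","w42"); t=frame("side","s42"); crop(t,290,150,390,260,"s42a"); crop(t,300,270,450,440,"s42b"); tt=frame("top","t42"); crop(tt,200,185,540,325,"t42c")
EX=np.array([.9977,-.0673]);EY=np.array([.0673,.9977]); P0=np.array([.607,.020])
for k in COL:
    for a,c,b in blobs(w,(0,150,640,400),k,30): 
        for z,n in ((.178,"mark?"),(.188,"grip?")):
            p=onz(w,*c,z)[:2]-P0; print(k,a,c,n,"along",round(p@EY-.2,4),"across",round(p@EX,4))
E
```

```text
74.925 [0.4971 0.183  0.2921] [179.9694   0.0826 176.0564] [-0.3031  0.5338  0.4741]
s42a scale 5.454545454545454
s42b scale 3.5294117647058822
t42c scale 2.3529411764705883
red 1358 [437.9, 317.0] mark? along 0.0342 across -0.0558
red 1358 [437.9, 317.0] grip? along 0.0309 across -0.0613
red 91 [377.1, 397.4] mark? along -0.0043 across 0.0086
red 91 [377.1, 397.4] grip? along -0.006 across 0.0004
red 80 [342.7, 396.9] mark? along -0.0291 across 0.0082
red 80 [342.7, 396.9] grip? along -0.0297 across -0.0
yellow 4150 [328.5, 310.2] mark? along -0.0396 across -0.061
yellow 4150 [328.5, 310.2] grip? along -0.0398 across -0.0663
yellow 2039 [203.2, 281.6] mark? along -0.1219 across -0.082
yellow 2039 [203.2, 281.6] grip? along -0.1187 across -0.0864
yellow 1029 [519.9, 270.4] mark? along 0.0848 across -0.0895
yellow 1029 [519.9, 270.4] grip? along 0.0795 across -0.0937
yellow 856 [319.4, 384.1] mark? along -0.0458 across -0.0027
yellow 856 [319.4, 384.1] grip? along -0.0458 across -0.0104
yellow 764 [430.0, 285.7] mark? along 0.0271 across -0.0788
yellow 764 [430.0, 285.7] grip? along 0
[... 503 characters left out ...]
ellow 39 [469.9, 334.6] mark? along 0.0571 across -0.0423
yellow 39 [469.9, 334.6] grip? along 0.0529 across -0.0484
yellow 39 [253.0, 394.7] mark? along -0.0934 across 0.0062
yellow 39 [253.0, 394.7] grip? along -0.0914 across -0.0019
blue 1454 [492.9, 317.4] mark? along 0.0713 across -0.0554
blue 1454 [492.9, 317.4] grip? along 0.0665 across -0.061
blue 1289 [563.4, 319.6] mark? along 0.1191 across -0.0537
blue 1289 [563.4, 319.6] grip? along 0.1124 across -0.0593
blue 136 [564.2, 375.1] mark? along 0.1269 across -0.0099
blue 136 [564.2, 375.1] grip? along 0.1199 across -0.0173
blue 46 [513.9, 304.2] mark? along 0.0841 across -0.0652
blue 46 [513.9, 304.2] grip? along 0.0788 across -0.0704
```

View pics/w42.png

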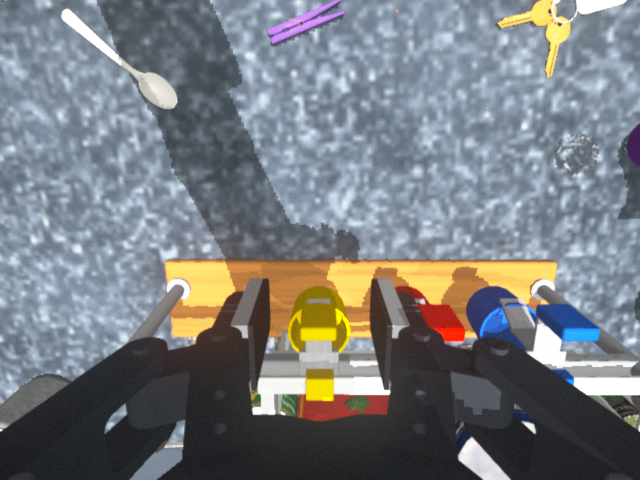

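View pics/s42a.png

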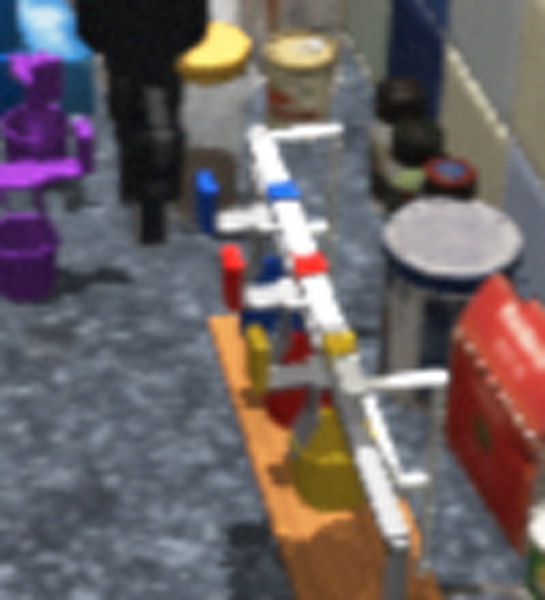

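View pics/s42b.png

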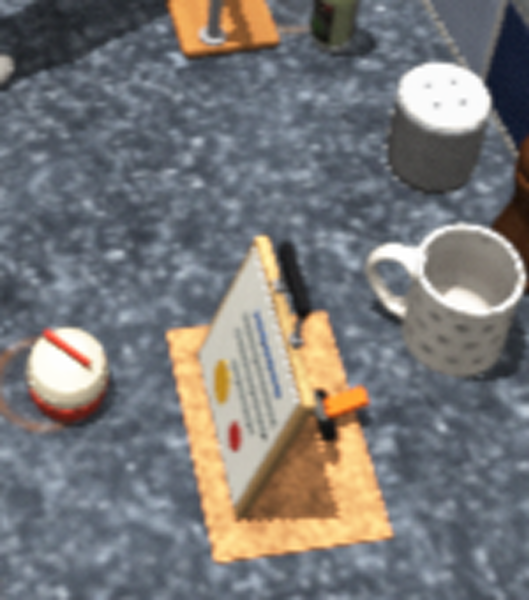

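View pics/t42c.png

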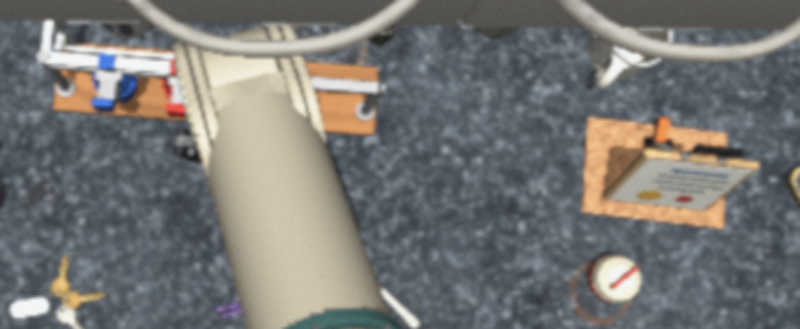

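Request:
{"op": "step_arm", "data": {"increments": [{"delta_rot": [0, 0, 0], "delta_pos": [0.3, -1, 0], "claw": 0.45}, {"delta_rot": [0, 0, 0], "delta_pos": [0.3, -1, 0], "claw": 0.45}, {"delta_rot": [0, 0, 0], "delta_pos": [0.3, -1, 0], "claw": 0.45}, {"delta_rot": [0, 0, 0], "delta_pos": [0.3, -1, 0], "claw": 0.45}, {"delta_rot": [0, 0, 0], "delta_pos": [0, -1, 0], "claw": 0.45}, {"delta_rot": [0, 0, 0], "delta_pos": [0, -1, 0], "claw": 0.45}, {"delta_rot": [0, 0, 0], "delta_pos": [0, -1, 0], "claw": 0.45}, {"delta_rot": [0, 0, 0], "delta_pos": [0, -1, 0], "claw": 0.45}, {"delta_rot": [0, 0, 0], "delta_pos": [0, -1, 0], "claw": 0.45}, {"delta_rot": [0, 0, 0], "delta_pos": [0, -1, 0], "claw": 0.45}, {"delta_rot": [0, 0, 0], "delta_pos": [0, 0, 0], "claw": 0.45}, {"delta_rot": [0, 0, 0], "delta_pos": [0, 0, 0], "claw": 0.45}]}}

```text
time: 76.58
tcp_pos: [0.4586, -0.0145, 0.2915]
tcp_rot: [180.0, 0.0, 176.1]
force: [-0.4, 0.2, -0.8]
grip_width: 0.0386
```

```bash
python3 - <<'E'
from h import *
np.set_printoptions(precision=4,suppress=True)
s=read_state(); print(s["time"],s["tcp_pos"])
t=frame("side"); tt=frame("top","t43"); crop(tt,210,185,350,270,"t43c"); w=frame("wrist","w43")
EX=np.array([.9977,-.0673]);EY=np.array([.0673,.9977]); P0=np.array([.607,.020])
for k in COL:
    L=blobs(tt,(215,195,330,245),k); 
    for a,c,b in L:
        z=.178 if c[1]<220 else .188
        p=onz(tt,*c,z)[:2]-P0; print(k,a,c,z,"along",round(p@EY-.2,4),"across",round(p@EX,4))
    for a,c,b in blobs(t,(315,165,362,225),k):
        print("  side",k,a,c,[ (z,round((onz(t,*c,z)[:2]-P0)@EY-.2,4),round((onz(t,*c,z)[:2]-P0)@EX,4)) for z in (.178,.178)][:1])
E
```

```text
76.575 [ 0.4586 -0.0145  0.2915]
t43c scale 5.714285714285714
red 94 [279.8, 227.6] 0.188 along 0.0252 across -0.0436
red 32 [275.2, 213.4] 0.178 along 0.042 across -0.0025
red 17 [269.9, 222.2] 0.188 along 0.0534 across -0.0307
  side red 31 [332.2, 200.9] [(0.178, np.float64(0.0314), np.float64(-0.0498))]
  side red 26 [341.9, 222.8] [(0.178, np.float64(-0.0926), np.float64(-0.0425))]
  side red 19 [346.6, 197.9] [(0.178, np.float64(0.0402), np.float64(0.0034))]
  side red 18 [344.2, 213.0] [(0.178, np.float64(-0.0428), np.float64(-0.0237))]
  side red 4 [340.8, 167.8] [(0.178, np.float64(0.2367), np.float64(0.0253))]
yellow 36 [305.4, 233.7] 0.188 along -0.0457 across -0.055
yellow 29 [312.9, 225.5] 0.188 along -0.0644 across -0.0306
yellow 25 [306.0, 216.0] 0.178 along -0.0435 across -0.0031
yellow 24 [298.8, 224.8] 0.188 along -0.0258 across -0.0317
  side yellow 37 [336.8, 213.8] [(0.178, np.float64(-0.0428), np.float64(-0.049))]
  side yellow 19 [351.6, 212.7] [(0.178, np.float64(-0.0455), np.float64(0.0011))]
blue 55 [253.9, 221.5] 0.188 along 0.0971 across -0.0321
blue 30 [244.6, 210.9] 0.178 along 0.1268 across -0.0021
blue 29 [243.4, 228.7] 0.188 along 0.1235 across -0.0544
  side blue 15 [339.1, 198.9] [(0.178, np.float64(0.0388), np.float64(-0.0237))]
  side blue 14 [341.4, 184.4] [(0.178, np.float64(0.1255), np.float64(0.0034))]
  side blue 11 [337.8, 207.5] [(0.178, np.float64(-0.0092), np.float64(-0.0385))]
```

View pics/t43c.png

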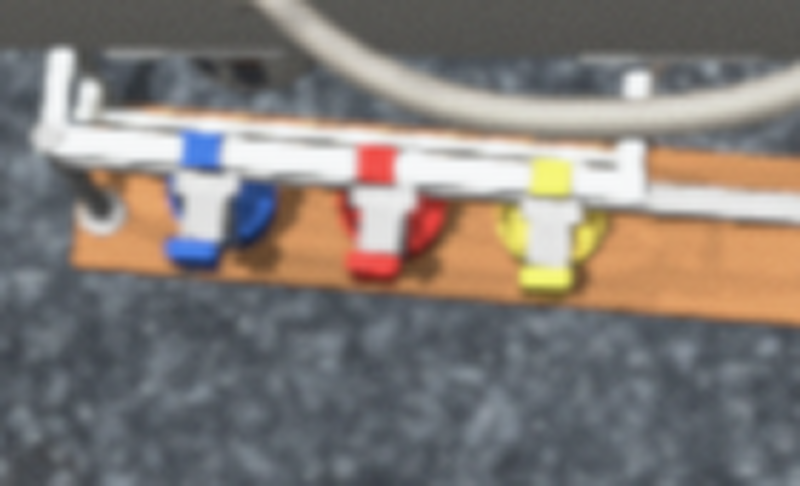

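View pics/w43.png

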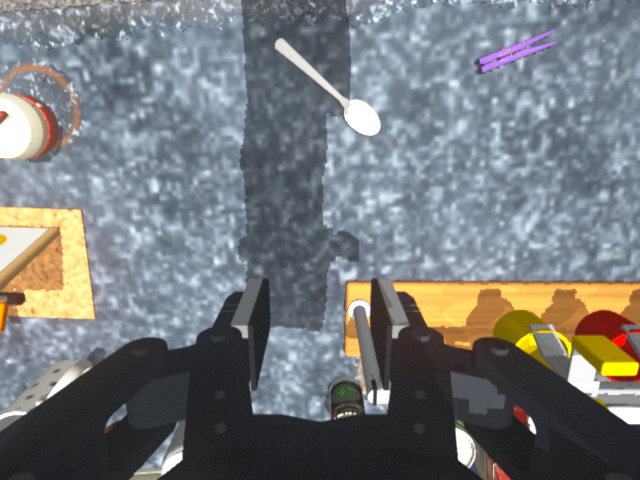

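```bash
python3 -c "
from cell import *
print(finish_job()); print(read_state()['time'])"
```

```text
the job is handed in; nothing more can be done
None
the job is handed in; nothing more can be done
```

The job is handed in at about 77 s of the 210 s allowed. It reports no verdict, so what follows rests on my own last checks.

**Board:** I unfolded the kickstand while the board lay face down. At the end of the swing the tool felt about 4.5 N, which I took as the stop; I had no reading of the hinge angle. The board slid about 5 mm while I did this. I then lifted it by the loop and stood it on the mat with its face towards the robot. In two camera views its bottom edge lies 38–43 mm in front of the mat's middle and its foot 41–43 mm behind it. It is about 1–4 mm off the middle line and square to the mat by eye.

**Cups:** All three cups were present. I hung them in the order blue, red, yellow.

| Cup | Last measured offset from its mark |
|---|---|
| Blue | about 3 mm |
| Red | about 1 mm, estimated from the wrist picture just before release |
| Yellow | about 2 mm |

For red, the final colour measurement merged the grip with the cup, so I have no separate number at the end. The last overhead picture shows it centred under its mark. All three cups looked upright and still.

**Bystanders:** In the last pictures the egg timer, mug, teaspoon and peg look to be where they were. I did not measure them or check the spice jar closely. The gripper ended clear of everything.

**Disagreements between cameras:** The side and overhead cameras disagreed by about 3–6 mm in x on the marks and grips. I used wrist-camera views up close, and points triangulated from both cameras for the rail.

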